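# Pin the stone-holder heads into their microscope brackets

### The job

Set every stone-holder head that stands on the bench upright into the clevis bracket whose slot fits its foot (feet, slots and pins come in four sizes), fully down on the slot floor, and lock it with the retaining pin of matching length, pushed through both cheeks and the foot until its head is home against the bracket and its tip shows beyond the other cheek. Let go of everything; a pin without a holder is spare, and the jar, loupe and card box stay where they are.

Things in the scene. Friction and masses are not known exactly. Their poses are not given: they have to be found in the camera images.
- clevis1_seat (a point): fixed bracket: 8 mm black base 43 x 70 mm; 2 aluminium cheeks (8 thick, 44 wide, flared tops 51 above bench), slot 19 between, 35 over both; y stops 43 apart, 29 high. Point: centre of slot floor, 8 above bench. x: along the 10.5 mm pin holes, which are 26 above the point, and away from the robot within 0.25 rad; z up. Takes holder1, either way round
- holder1: loose holder head, upright on bench, may be absent: aluminium foot 16 (x) x 40 (y) x 46 mm high; on it a dark 14 x 14 mm shank from 46 to 72 mm, with two thin spring tongs holding a small green stone; total under 88 mm. Origin: centre of underside, z up. Grip the shank across y, TCP 68 mm above origin. 80-210 g
- holder1_hole (a point): centre of the 12 mm cross hole (along x) through the foot of holder1, 26 mm above its underside; axes of holder1
- pin1: loose steel pin lying flat: square dark head 18 x 18 x 30 mm, round shank 8 mm thick, 45 mm long, round-nosed. Origin: centre of head, 9 mm above bench when lying; x along shank to tip, shank starts at x = 15 mm. Head-heavy: shank lies level, and in the holes it sags up to 0.1 rad. 60 g. Fits holder1 in clevis1, from either side: head on a cheek, tip 10 mm out of the other
- pin1_mid (a point): point on the shank axis of pin1, 32.5 mm from its origin, that meets the middle of clevis1 and holder1_hole when the head is home; axes of pin1
- clevis2_seat (a point): fixed bracket: 8 mm black base 51 x 70 mm; 2 aluminium cheeks (8 thick, 44 wide, flared tops 51 above bench), slot 27 between, 43 over both; y stops 43 apart, 29 high. Point: centre of slot floor, 8 above bench. x: along the 10.5 mm pin holes, which are 26 above the point, and away from the robot within 0.25 rad; z up. Takes holder2, either way round
- holder2: loose holder head, upright on bench, may be absent: aluminium foot 24 (x) x 40 (y) x 46 mm high; on it a dark 14 x 14 mm shank from 46 to 72 mm, with a round black-rimmed mirror 26 mm across, standing on edge; total under 88 mm. Origin: centre of underside, z up. Grip the shank across y, TCP 68 mm above origin. 80-210 g
- holder2_hole (a point): centre of the 12 mm cross hole (along x) through the foot of holder2, 26 mm above its underside; axes of holder2
- pin2: loose steel pin lying flat: square dark head 18 x 18 x 30 mm, round shank 8 mm thick, 53 mm long, round-nosed. Origin: centre of head, 9 mm above bench when lying; x along shank to tip, shank starts at x = 15 mm. Head-heavy: shank lies level, and in the holes it sags up to 0.1 rad. 60 g. Fits holder2 in clevis2, from either side: head on a cheek, tip 10 mm out of the other
- pin2_mid (a point): point on the shank axis of pin2, 36.5 mm from its origin, that meets the middle of clevis2 and holder2_hole when the head is home; axes of pin2
- clevis3_seat (a point): fixed bracket: 8 mm black base 59 x 70 mm; 2 aluminium cheeks (8 thick, 44 wide, flared tops 51 above bench), slot 35 between, 51 over both; y stops 43 apart, 29 high. Point: centre of slot floor, 8 above bench. x: along the 10.5 mm pin holes, which are 26 above the point, and away from the robot within 0.25 rad; z up. Takes holder3, either way round
- holder3: loose holder head, upright on bench, may be absent: aluminium foot 32 (x) x 40 (y) x 46 mm high; on it a dark 14 x 14 mm shank from 46 to 72 mm, with a short black cross tube 28 mm long; total under 88 mm. Origin: centre of underside, z up. Grip the shank across y, TCP 68 mm above origin. 80-210 g
- holder3_hole (a point): centre of the 12 mm cross hole (along x) through the foot of holder3, 26 mm above its underside; axes of holder3
- pin3: loose steel pin lying flat: square dark head 18 x 18 x 30 mm, round shank 8 mm thick, 61 mm long, round-nosed. Origin: centre of head, 9 mm above bench when lying; x along shank to tip, shank starts at x = 15 mm. Head-heavy: shank lies level, and in the holes it sags up to 0.1 rad. 60 g. Fits holder3 in clevis3, from either side: head on a cheek, tip 10 mm out of the other
- pin3_mid (a point): point on the shank axis of pin3, 40.5 mm from its origin, that meets the middle of clevis3 and holder3_hole when the head is home; axes of pin3
- clevis4_seat (a point): fixed bracket: 8 mm black base 67 x 70 mm; 2 aluminium cheeks (8 thick, 44 wide, flared tops 51 above bench), slot 43 between, 59 over both; y stops 43 apart, 29 high. Point: centre of slot floor, 8 above bench. x: along the 10.5 mm pin holes, which are 26 above the point, and away from the robot within 0.25 rad; z up. Takes holder4, either way round
- holder4: loose holder head, upright on bench, may be absent: aluminium foot 40 (x) x 40 (y) x 46 mm high; on it a dark 14 x 14 mm shank from 46 to 72 mm, with a short brass collet, 13 mm across; total under 88 mm. Origin: centre of underside, z up. Grip the shank across y, TCP 68 mm above origin. 80-210 g
- holder4_hole (a point): centre of the 12 mm cross hole (along x) through the foot of holder4, 26 mm above its underside; axes of holder4
- pin4: loose steel pin lying flat: square dark head 18 x 18 x 30 mm, round shank 8 mm thick, 69 mm long, round-nosed. Origin: centre of head, 9 mm above bench when lying; x along shank to tip, shank starts at x = 15 mm. Head-heavy: shank lies level, and in the holes it sags up to 0.1 rad. 60 g. Fits holder4 in clevis4, from either side: head on a cheek, tip 10 mm out of the other
- pin4_mid (a point): point on the shank axis of pin4, 44.5 mm from its origin, that meets the middle of clevis4 and holder4_hole when the head is home; axes of pin4
- jar: bystander: small glass jar with a black cap, 52 mm across, 60 mm high, beyond the brackets; leave alone
- loupe: bystander: folded hand loupe, about 75 x 32 x 18 mm, beyond the brackets; leave alone
- stone_box: bystander: flat card box 50 x 80 x 25 mm, beyond the brackets; leave alone
Mind the look-alikes: they are no part of the job. What is shaped like the holder4 but turquoise is not meant.

How it is judged:
At the end, for the whole second after the job is handed in: Every holder present stands in the clevis of its own number, its underside centre within 5 mm of the seat and upright within 0.08 rad; its pin runs through it, the pin's mid point within 7 mm of the centre of the foot's cross hole and its axis within 0.18 rad of the hole's; all at rest and released (distance between holder1 and clevis1_seat below 0.005 m and angle between each of holder1, holder2, holder3, holder4's own z axis and vertical below 0.08 rad and distance between pin1_mid and holder1_hole below 0.007 m and angle between the x axis of pin1 and the x axis of holder1, either way round below 0.18 rad and linear speed of each of holder1, pin1, holder2, pin2, holder3, pin3, holder4, pin4 below 0.02 m/s and distance between holder2 and clevis2_seat below 0.005 m and distance between pin2_mid and holder2_hole below 0.007 m and angle between the x axis of pin2 and the x axis of holder2, either way round below 0.18 rad and distance between holder3 and clevis3_seat below 0.005 m and distance between pin3_mid and holder3_hole below 0.007 m and angle between the x axis of pin3 and the x axis of holder3, either way round below 0.18 rad and distance between holder4 and clevis4_seat below 0.005 m and distance between pin4_mid and holder4_hole below 0.007 m and angle between the x axis of pin4 and the x axis of holder4, either way round below 0.18 rad); the robot touches nothing.
It fails at once if the jar is moved more than 20 mm (distance of jar from where it was at the start of the episode above 0.02 m).
It fails at once if the loupe is moved more than 20 mm (distance of loupe from where it was at the start of the episode above 0.02 m).
It fails at once if the card box is moved more than 20 mm (distance of stone_box from where it was at the start of the episode above 0.02 m).
Of holder1, holder2, holder3, holder4 only 3 to 4 are there at a start; the rules pass over those that are not, and their reading is None.
At some moment in a run one of pin1, pin2, pin3, pin4 may be knocked a few centimetres aside while the robot is not near it.
It also fails if it takes over 210 s, if anything falls off the work surface, if the arm or the gripper's body presses on something with over 40 N, if the wrist force passes 120 N, or if a joint passes its speed limit or range.

### The arm

A 7-joint arm with a two-finger parallel gripper is mounted at the origin on the work surface. World frame = base frame: x ahead of the robot, y to its left, z up, the work surface at z = 0. Lengths are in m, angles in rad, forces in N, time in s.
With the tool pointing down it reaches from about 0.35 to 0.9 m from the base axis. Payload 8.1 kg.
Tool frame: the origin (TCP) lies between the finger pads, 19 mm behind the fingertips; this is the grasp point; z points along the fingers, x is the direction in which the jaws open and shut, and the axes are right-handed (so a half turn about z gives the same grasp; the last joint's range is limited). The gripper opens to 92 mm and grips with 3 to 60 N. Pads are 19 mm wide; open, the fingers measure 130 mm over their backs; the gripper's body (75 mm by 190 mm) begins 47 mm behind the grasp point.
Start: joints at [1.12, 0.434, 0.025, 1.573, -0.012, 1.134, -0.075], TCP at [0.213, -0.588, 0.246] pointing down, gripper open.
Joint ranges: [-2.62, 2.62], [-0.44, 2.09], [-1.27, 1.32], [0.08, 2.57], [-1.32, 4.46], [0.12, 2], [-2.74, 2.74]. Speed limits (rad/s): [2.22, 2.22, 3.01, 3.01, 3.14, 3.14, 3.14].

### API

Orientations are given as a rotation vector (axis times angle).
In Python, from cell import observe, get_image, camera_model, sign_off gives the robot as it stands.
- The arm moves only by the tool play_rows, never from a script. Its argument "rows" is a list of rows, each a list of 7 numbers: the shift along the tool's x, y, z as a fraction of full scale, then the turn, a rotation vector about the tool's x, y, z as a fraction of full scale, then the closure, from -1 (fully open) to 1 (shut). A call has 1 to 5 rows; each row shifts and turns the pose as measured when the row begins, along the tool's axes as they then stand; what a row does not reach is not made up. Full scale, the value 1, is 0.15 m for a shift and 0.5 rad for a turn. A row lasts 1/10 s, in which the tool goes at most 50 mm and 8.59 degrees, less where a joint would pass 70% of its speed; a pose out of reach is approached as far as the arm can. A call with a number of a shift or a turn outside -1 to 1 is refused whole. A call with a gripper value outside its range is refused whole. The fingers move at their own pace and stop on an object; "force" is the grip in N (left out, the last holds). Time passes only in rows, so rows that do not move let the fingers close. It gives the time, the measured TCP pose, the force and the opening at its end, in the units of the state.
- observe(): the state, without advancing time (a new reading comes with each control period).
- get_image(name): name is "scene" or "top" or "wrist"; returns the picture (384x512x3 uint8, blue, green, red); there is no depth.
- camera_model(name): a dict with "K" (3x3 intrinsics, pixels), "R" (3x3) and "t" (3): a world point X has camera coordinates R X + t. Camera axes: x right, y down, z forward; pixel columns grow to the right and rows downward; lengths in m; the calibration is good to about 2 mm. The wrist camera is an equidistant fisheye: a pixel r from the principal point sees the ray r / f radians off the axis. A picture is of the moment at which its call begins: read the wrist's pose just before it. camera_model takes no time and is no camera call; for the wrist camera it gives the pose at the moment of the call.
- sign_off(): hands the job in, once; it reports no verdict.
The state is a dict: "clock": time; "joints": joint angles; "dq": joint speeds; "joint_efforts": joint torques, N m; "position": TCP position; "ee_rot": TCP orientation; "force": force on the tool from outside, world axes, zero at the start; "ft_torque": the same for the moment, N m; "width": opening from 0.0 (shut) to 1.0 (fully open).
Only numpy, scipy, OpenCV 4.12 (cv2) and the standard library are available. Lean on these libraries where they do the work, as an engineer would, in place of code of your own. Each camera call takes 0.05 s, during which the arm holds its last target.

## Working session

There is one attempt and no reset: what is moved stays moved. The work goes in short steps, Python scripts to look and compute and a tool call to move; the robot and the scene stay as the last step left them, time stands still between calls to the robot, and variables do not carry over. Pictures are saved under pics/ and viewed, and the job is handed in when it is done.

Besides the shell and the picture viewer there is one more tool, called after ">>>" by a JSON object that holds its "op" and its "data", one argument or row to a line. play_rows: Moves the arm, as the interface text tells. Its arguments: {"type":"object","properties":{"rows":{"type":"array","items":{"type":"array","items":{"type":"number"}}},"force":{"type":"number"}},"required":["rows"]}

```bash
ls -la; mkdir -p pics; python3 - <<'E'
from cell import *
import cv2
print(observe())
for n in ["scene","top","wrist"]:
    m=camera_model(n); print(n,m)
    cv2.imwrite(f"pics/a_{n}.png",get_image(n))
E
```

```text
total 12
drwxr-xr-x  3 agent agent 4096 Dec  6 20:44 .
drwxr-xr-x 23 root  root  4096 Dec  6 20:44 ..
drwxr-xr-x  2 agent agent 4096 Dec  6 20:44 pics
{'clock': 0.0, 'joints': array([ 1.12040227,  0.43520927,  0.02497587,  1.5740559 , -0.01160459,
        1.13396874, -0.07510146]), 'dq': array([-1.95225477e-03,  1.81838364e-03,  5.41058836e-04, -6.80188609e-04,
       -3.48410700e-04, -6.05987007e-05,  6.17559969e-04]), 'joint_efforts': array([-4.65454450e-04, -6.67853236e+01,  9.85095575e-01, -3.14464545e+01,
       -6.04363508e-02,  4.28093970e-02,  1.41577357e-04]), 'position': array([ 0.21281268, -0.58717333,  0.24476942]), 'ee_rot': array([-2.57161618e+00,  1.80324782e+00,  2.03659487e-03]), 'force': array([-0.48083697, -0.30010435,  0.15096839]), 'ft_torque': array([-0.02255398, -0.0468044 ,  0.0275853 ]), 'width': 0.996527748066949}
scene {'K': array([[483.08887169,   0.        , 246.36550362],
       [  0.        , 483.08887169, 191.84224045],
       [  0.        ,   0.        ,   1.        ]]), 'R': array([[ 0.8211868 ,  0.57048374, -0.01416103],
       [ 0.34816686, -0.5205
[... 159 characters left out ...]
        , 256.89896873],
       [  0.        , 407.36684162, 194.06369367],
       [  0.        ,   0.        ,   1.        ]]), 'R': array([[-0.01946089, -0.99980052, -0.00449277],
       [-0.989098  ,  0.01990823, -0.14590686],
       [ 0.1459672 ,  0.00160431, -0.98928813]]), 't': array([0.0084231 , 0.58769891, 0.97737873])}
wrist {'K': array([[297.31863964,   0.        , 250.638932  ],
       [  0.        , 297.31863964, 197.40328996],
       [  0.        ,   0.        ,   1.        ]]), 'R': array([[ 0.3412945 , -0.93995573, -0.00113303],
       [-0.89994224, -0.32711323,  0.28827225],
       [-0.27133378, -0.09736607, -0.95754782]]), 't': array([-0.62450787, -0.03420038,  0.39115746])}
```

View pics/a_scene.png

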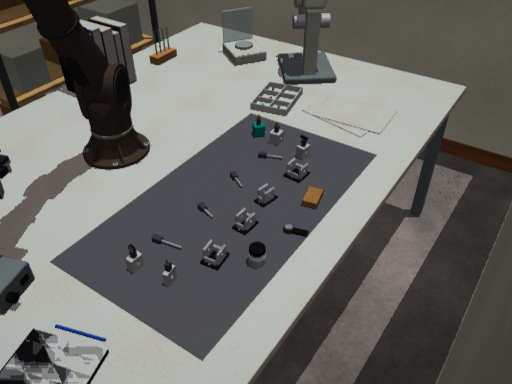

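View pics/a_top.png

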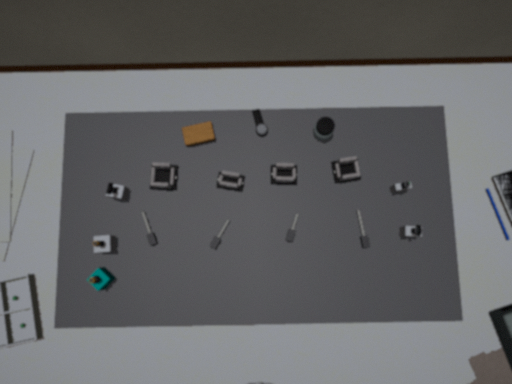

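View pics/a_wrist.png

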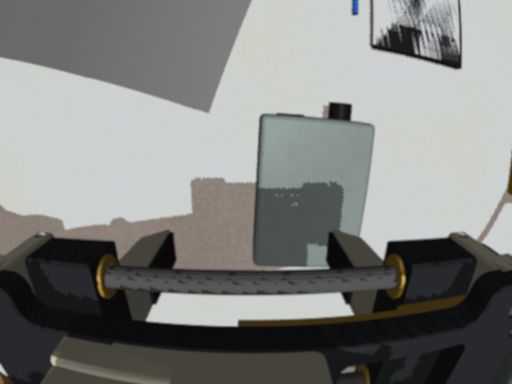

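```bash
cat > h.py <<'E'
import numpy as np, cv2
from cell import *
from scipy.spatial.transform import Rotation as Rn
def rays(m,uv,fish):
    uv=np.atleast_2d(uv).astype(float);K=m["K"]
    x=(uv[:,0]-K[0,2])/K[0,0];y=(uv[:,1]-K[1,2])/K[1,1]
    if fish:
        r=np.hypot(x,y)+1e-12;d=np.c_[x/r*np.sin(r),y/r*np.sin(r),np.cos(r)]
    else: d=np.c_[x,y,np.ones_like(x)]
    return -m["R"].T@m["t"], d@m["R"]
def onplane(name,uv,z,m=None):
    m=m or camera_model(name);C,d=rays(m,uv,name=="wrist")
    s=(z-C[2])/d[:,2];return C+d*s[:,None]
def proj(name,X,m=None):
    m=m or camera_model(name);X=np.atleast_2d(X);c=X@m["R"].T+m["t"];K=m["K"]
    if name=="wrist":
        rr=np.hypot(c[:,0],c[:,1])+1e-12;th=np.arctan2(rr,c[:,2]);p=c[:,:2]/rr[:,None]*th[:,None]
    else: p=c[:,:2]/c[:,2:]
    return np.c_[p[:,0]*K[0,0]+K[0,2],p[:,1]*K[1,1]+K[1,2]]
def birds(name,img,m,cx,cy,z,half=0.06,mmpx=0.25):
    # out image: up=+x, left=+y
    n=int(2*half*1000/mmpx);i,j=np.mgrid[0:n,0:n]
    X=cx+half-(i+.5)*mmpx/1000;Y=cy+half-(j+.5)*mmpx/1000
    uv=proj(name,np.c_[X.ravel(),Y.ravel(),np.full(X.size,z)],m).astype(np.float32)
    return cv2.remap(img,uv[:,0].reshape(n,n),uv[:,1].reshape(n,n),cv2.INTER_LINEAR)
def snap(tag):
    m=camera_model("wrist");o=observe();im=get_image("wrist");np.savez(f"pics/{tag}.npz",im=im,R=m["R"],t=m["t"],K=m["K"],p=o["position"],r=o["ee_rot"])
    cv2.imwrite(f"pics/{tag}.png",im);print(o["clock"],o["position"],o["force"]);return im,m
def load(tag):
    d=np.load(f"pics/{tag}.npz");return d["im"],{k:d[k] for k in("R","t","K")}
def yaw():
    o=observe();R=Rn.from_rotvec(o["ee_rot"]).as_matrix();return np.arctan2(R[1,0],R[0,0]),R
def plan(x,y,z,yw,modpi=True):
    """rows needed to reach pose with tool down, tool x axis at yaw yw"""
    o=observe();R=Rn.from_rotvec(o["ee_rot"]).as_matrix()
    p=np.array([x,y,z])
    T=np.array([[np.cos(yw),np.sin(yw),0],[np.sin(yw),-np.cos(yw),0],[0,0,-1]])
    if modpi:
        T2=T@np.diag([-1,-1,1.])
        a=Rn.from_matrix(R.T@T).magnitude();b=Rn.from_matrix(R.T@T2).magnitude()
        if b<a:T=T2
    rv=Rn.from_matrix(R.T@T).as_rotvec()
    d=p-o["position"]
    print("t",round(o["clock"],2),"pos",o["position"].round(4),"yaw",round(np.arctan2(R[1,0],R[0,0]),3),"tilt",round(np.arccos(-R[2,2]),4),"w",round(o["width"]*92,1),"F",o["force"].round(1),"j",o["joints"].round(2))
    print("dworld mm",(d*1000).round(1),"tool shift units",(R.T@d/0.15).round(3),"turn units",(rv/0.5).round(3),"rotated-last shift",)
E
python3 - <<'E'
from h import *
m=camera_model("top")
P={"A":(116,191),"B":(103,244),"turq":(99,279),"C":(402,187),"D":(413,231)}
for k,v in P.items(): print(k,onplane("top",[v],.05,m).round(3))
for k,v in {"p1":(149,228),"p2":(220,235),"p3":(292,228),"p4":(363,228)}.items(): print(k,onplane("top",[v],.01,m).round(3))
for k,v in {"c1":(163,175),"c2":(230,180),"c3":(284,172),"c4":(346,168)}.items(): print(k,onplane("top",[v],.04,m).round(3))
for k,v in {"box":(199,133),"loupe":(261,123),"jar":(324,128)}.items(): print(k,onplane("top",[v],.03,m).round(3))
w=camera_model("wrist");print(-w["R"].T@w["t"])
im=cv2.imread("pics/a_top.png")
cv2.imwrite("pics/a_topz.png",cv2.resize(im[100:300,80:280],None,fx=3,fy=3,interpolation=2))
cv2.imwrite("pics/a_topz2.png",cv2.resize(im[100:300,250:450],None,fx=3,fy=3,interpolation=2))
im=cv2.imread("pics/a_scene.png")
cv2.imwrite("pics/a_scz.png",cv2.resize(im[100:300,110:340],None,fx=3,fy=3,interpolation=2))
E
```

```text
A [[0.602 0.348 0.05 ]]
B [[0.471 0.376 0.05 ]]
turq [[0.387 0.383 0.05 ]]
C [[ 0.597 -0.365  0.05 ]]
D [[ 0.488 -0.384  0.05 ]]
p1 [[0.51  0.275 0.01 ]]
p2 [[0.489 0.093 0.01 ]]
p3 [[ 0.503 -0.091  0.01 ]]
p4 [[ 0.5   -0.272  0.01 ]]
c1 [[0.642 0.234 0.04 ]]
c2 [[0.625 0.064 0.04 ]]
c3 [[ 0.643 -0.073  0.04 ]]
c4 [[ 0.65 -0.23  0.04]]
box [[0.753 0.144 0.03 ]]
loupe [[ 0.777 -0.018  0.03 ]]
jar [[ 0.76  -0.181  0.03 ]]
[ 0.28851248 -0.56014986  0.38380956]
```

View pics/a_scz.png

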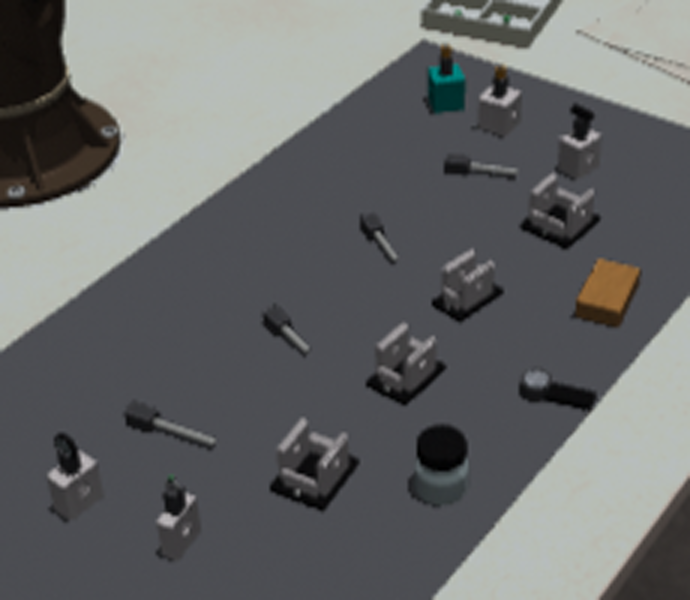

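View pics/a_topz.png

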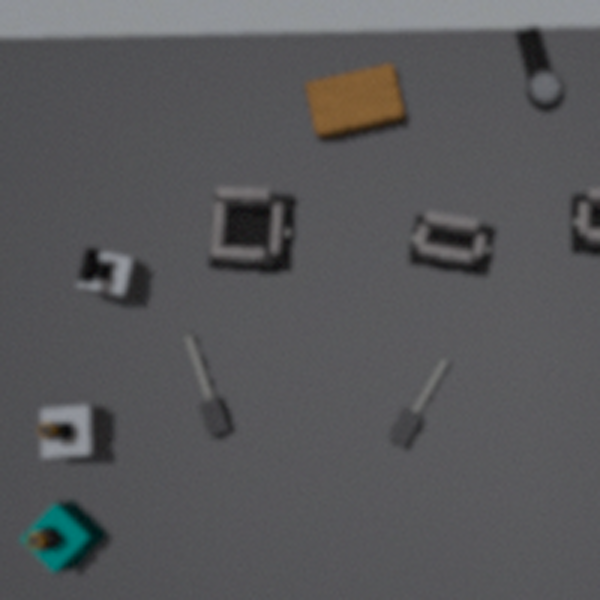

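View pics/a_topz2.png

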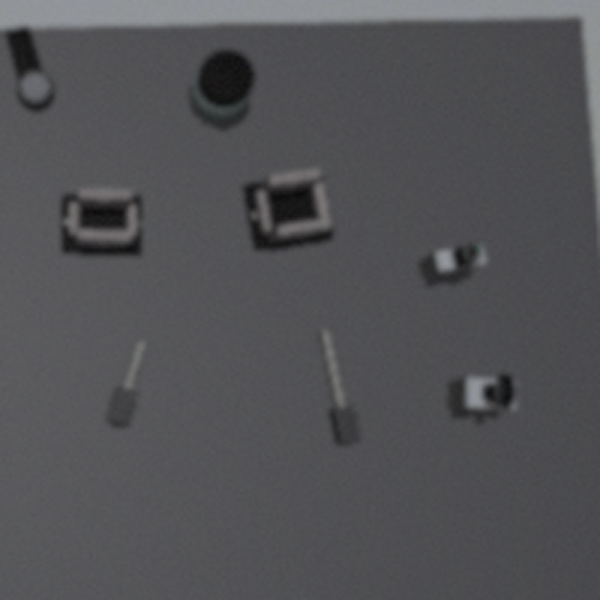

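```bash
cat >> h.py <<'E'
def rows(x,y,z,yw,n=5,g=None,modpi=True,maxmm=50):
    o=observe();R=Rn.from_rotvec(o["ee_rot"]).as_matrix();p=o["position"].copy()
    T=np.array([[np.cos(yw),np.sin(yw),0],[np.sin(yw),-np.cos(yw),0],[0,0,-1]])
    if modpi:
        T2=T@np.diag([-1,-1,1.])
        if Rn.from_matrix(R.T@T2).magnitude()<Rn.from_matrix(R.T@T).magnitude():T=T2
    rv=Rn.from_matrix(R.T@T).as_rotvec();d=np.array([x,y,z])-p
    need=max(np.linalg.norm(d)*1000/maxmm,np.linalg.norm(rv)/.149)
    print("t",round(o["clock"],2),"pos",p.round(4),"yaw",round(np.arctan2(R[1,0],R[0,0]),3),"tilt",round(np.arccos(-R[2,2]),4),"w",round(o["width"]*92,1),"F",o["force"].round(1),"need",round(need,2))
    n=max(n,int(np.ceil(need-.02)))
    out=[]
    for i in range(n):
        Ri=R@Rn.from_rotvec(rv*i/n).as_matrix()
        s=Ri.T@d/n/.15
        out.append([*s.round(3),*(rv/n/.5).round(3)])
    for r in out: print([float(v) for v in r])
E
python3 -c "
from h import *
rows(.47,-.37,.16,-np.pi/2)"
```

```text
t 0.15 pos [ 0.2128 -0.5873  0.2449] yaw -1.223 tilt 0.0012 w 92.1 F [-0.4 -0.1 -0.4] need 6.94
[-0.111, -0.301, 0.081, 0.0, 0.0, 0.099]
[-0.126, -0.295, 0.081, 0.0, 0.0, 0.099]
[-0.14, -0.288, 0.081, 0.0, 0.0, 0.099]
[-0.154, -0.281, 0.081, 0.0, 0.0, 0.099]
[-0.168, -0.273, 0.081, 0.0, 0.0, 0.099]
[-0.182, -0.264, 0.081, 0.0, 0.0, 0.099]
[-0.194, -0.255, 0.081, 0.0, 0.0, 0.099]
```

>>> {"op": "play_rows", "data": {
  "rows": [
    [-0.111,-0.3,0.081,0,0,0.1,0.1],
    [-0.126,-0.295,0.081,0,0,0.1,0.1],
    [-0.14,-0.288,0.081,0,0,0.1,0.1],
    [-0.154,-0.28,0.081,0,0,0.1,0.1],
    [-0.168,-0.27,0.081,0,0,0.1,0.1]
  ]
}}

```text
clock: 0.65
position: [0.3934, -0.4372, 0.1822]
ee_rot: [2.295, -2.137, 0.001]
force: [0.8, -0.2, -0.5]
width: 0.61
```

```bash
python3 -c "
from h import *
rows(.47,-.37,.16,-np.pi/2)"
```

```text
t 0.65 pos [ 0.3934 -0.4372  0.1822] yaw -1.499 tilt 0.0057 w 56.1 F [ 0.8 -0.2 -0.5] need 2.09
[-0.082, -0.108, 0.029, 0.001, -0.002, 0.029]
[-0.084, -0.107, 0.029, 0.001, -0.002, 0.029]
[-0.085, -0.106, 0.029, 0.001, -0.002, 0.029]
[-0.087, -0.105, 0.029, 0.001, -0.002, 0.029]
[-0.088, -0.103, 0.029, 0.001, -0.002, 0.029]
```

Tracks well.

>>> {"op": "play_rows", "data": {
  "rows": [
    [-0.14,-0.18,0.05,0,0,0.05,0.1],
    [-0.14,-0.18,0.05,0,0,0.05,0.1],
    [-0.14,-0.17,0.045,0,0,0.05,0.1],
    [0,0,0,0,0,0,0.1]
  ]
}}

```text
clock: 1.05
position: [0.4782, -0.3588, 0.1562]
ee_rot: [2.224, -2.217, -0.006]
force: [0.7, 0.5, 0.1]
width: 0.451
```

```bash
python3 -c "
from h import *
snap('b1')
rows(.49,-.18,.16,-np.pi/2)"
```

```text
1.05 [ 0.47820609 -0.35882325  0.15616935] [0.74735463 0.50789592 0.1088731 ]
t 1.1 pos [ 0.4763 -0.361   0.1565] yaw -1.569 tilt 0.005 w 41.4 F [ 0.1  0.9 -0.6] need 3.63
[-0.241, -0.019, -0.005, 0.002, 0.0, 0.001]
[-0.241, -0.019, -0.005, 0.002, 0.0, 0.001]
[-0.241, -0.018, -0.005, 0.002, 0.0, 0.001]
[-0.241, -0.018, -0.005, 0.002, 0.0, 0.001]
[-0.241, -0.018, -0.005, 0.002, 0.0, 0.001]
```

View pics/b1.png

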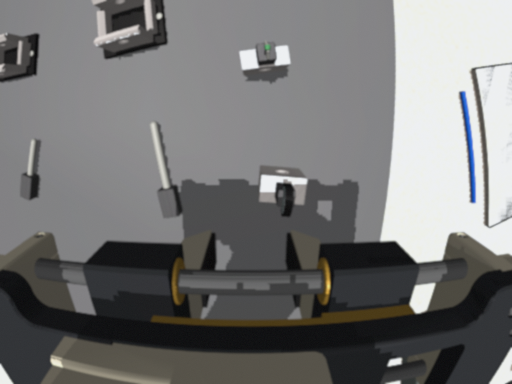

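>>> {"op": "play_rows", "data": {
  "rows": [
    [-0.3,-0.02,0,0,0,0,0.1],
    [-0.3,-0.02,0,0,0,0,0.1],
    [-0.3,-0.02,0,0,0,0,0.1],
    [-0.3,0,0,0,0,0,0.1],
    [0,0,0,0,0,0,0.1]
  ]
}}

```text
clock: 1.6
position: [0.482, -0.1826, 0.1557]
ee_rot: [2.208, -2.224, -0.003]
force: [0.5, -0.4, -0.4]
width: 0.449
```

```bash
python3 -c "
from h import *
snap('b2')"
```

```text
1.6 [ 0.48203858 -0.18262397  0.15568973] [ 0.54755428 -0.40071476 -0.38510802]
```

>>> {"op": "play_rows", "data": {
  "rows": [
    [-0.32,0,0,0,0,0,0.1],
    [-0.32,0,0,0,0,0,0.1],
    [-0.32,0,0,0,0,0,0.1],
    [-0.3,0,0,0,0,0,0.1],
    [0,0,0,0,0,0,0.1]
  ]
}}

```text
clock: 2.15
position: [0.4861, -0.0041, 0.1554]
ee_rot: [2.183, -2.246, 0.01]
force: [-0.1, -1.4, 0.7]
width: 0.448
```

```bash
python3 -c "
from h import *
snap('b3')
rows(.48,.16,.16,-np.pi/2)"
```

```text
2.15 [ 0.48609811 -0.00407802  0.15540132] [-0.12310389 -1.36514268  0.71112723]
t 2.2 pos [ 0.486  -0.0075  0.1554] yaw -1.602 tilt 0.0137 w 41.1 F [ 1.3 -0.8 -0.1] need 3.35
[-0.223, 0.015, -0.009, 0.001, -0.005, -0.013]
[-0.223, 0.014, -0.009, 0.001, -0.005, -0.013]
[-0.223, 0.012, -0.008, 0.001, -0.005, -0.013]
[-0.223, 0.011, -0.007, 0.001, -0.005, -0.013]
[-0.223, 0.009, -0.007, 0.001, -0.005, -0.013]
```

View pics/b2.png

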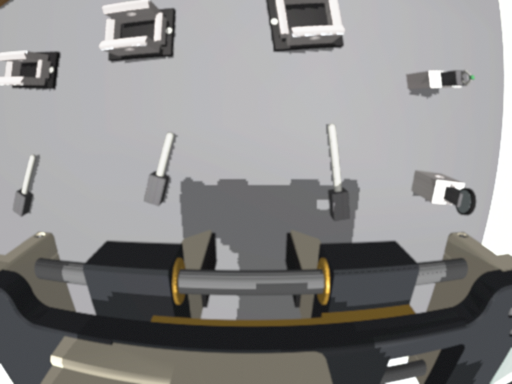

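View pics/b3.png

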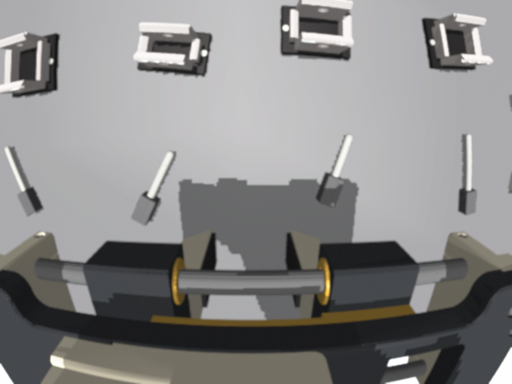

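>>> {"op": "play_rows", "data": {
  "rows": [
    [-0.29,0,-0.008,0,-0.005,-0.015,0.1],
    [-0.29,0,-0.008,0,-0.005,-0.015,0.1],
    [-0.29,0,-0.008,0,-0.005,-0.015,0.1],
    [-0.25,0,-0.008,0,-0.005,-0.015,0.1],
    [0,0,0,0,0,0,0.1]
  ]
}}

```text
clock: 2.7
position: [0.496, 0.1499, 0.1586]
ee_rot: [2.192, -2.242, 0.01]
force: [-0.5, -1.7, -0.4]
width: 0.448
```

```bash
python3 -c "
from h import *
snap('b4')
rows(.47,.33,.16,-np.pi/2)"
```

```text
2.7 [0.49598587 0.14994979 0.15861533] [-0.51257307 -1.67950512 -0.39468253]
t 2.75 pos [0.4961 0.1466 0.1584] yaw -1.596 tilt 0.011 w 41.3 F [ 1.2 -1.6 -0.3] need 3.71
[-0.244, 0.041, -0.005, -0.0, -0.004, -0.01]
[-0.244, 0.04, -0.004, -0.0, -0.004, -0.01]
[-0.244, 0.039, -0.004, -0.0, -0.004, -0.01]
[-0.244, 0.037, -0.003, -0.0, -0.004, -0.01]
[-0.244, 0.036, -0.003, -0.0, -0.004, -0.01]
```

View pics/b4.png

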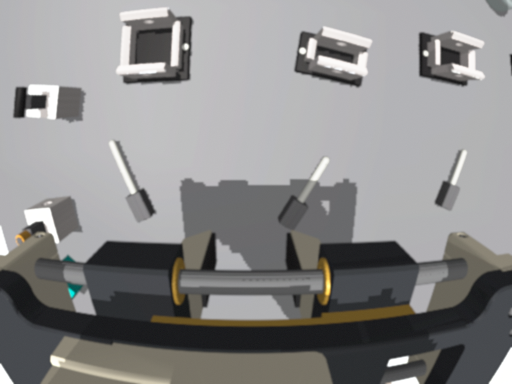

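```bash
cat > mk.py <<'E'
from h import *
im2,m2=load('b2');im3,m3=load('b3');im4,m4=load('b4');im1,m1=load('b1')
def grid(b,half):
    n=b.shape[0]
    for k in range(-int(half*100),int(half*100)+1):
        c=int(n/2+k*10/1000/(2*half)*n)
        cv2.line(b,(c,0),(c,5),(0,0,255),1);cv2.line(b,(0,c),(5,c),(0,0,255),1)
    return b
L=[("A",im4,m4,.642,.234),("B",im4,m4,.625,.064),("C",im3,m3,.643,-.073),("D",im2,m2,.65,-.23)]
out=[grid(birds("wrist",im,m,x,y,.051,.05,.25),.05) for _,im,m,x,y in L]
cv2.imwrite("pics/cl.png",cv2.resize(np.vstack([np.hstack(out[:2]),np.hstack(out[2:])]),(800,800))[:,:])
E
python3 mk.py
```

```text
(no output)
```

View pics/cl.png

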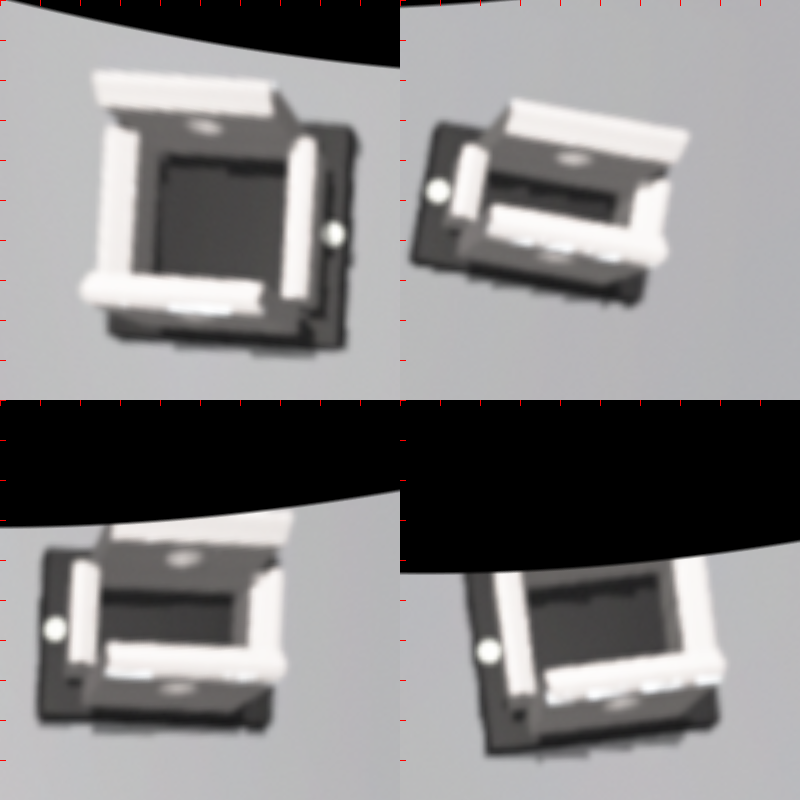

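```bash
cat > mk2.py <<'E'
from mk import *
L=[("A",im4,m4,.51,.275),("B",im4,m4,.495,.093),("C",im3,m3,.503,-.091),("D",im2,m2,.51,-.265)]
out=[]
for _,im,m,x,y in L:
    out.append(grid(birds("wrist",im,m,x,y,.009,.07,.35),.07))
cv2.imwrite("pics/pn.png",np.vstack([np.hstack(out[:2]),np.hstack(out[2:])]))
L=[("h3",im4,m4,.602,.348),("h4",im4,m4,.471,.376),("h1",im1,m1,.597,-.365),("h2",im1,m1,.488,-.384)]
out=[]
for _,im,m,x,y in L:
    out.append(grid(birds("wrist",im,m,x,y,.046,.05,.25),.05))
cv2.imwrite("pics/ho.png",np.vstack([np.hstack(out[:2]),np.hstack(out[2:])]))
E
python3 mk2.py
```

```text
(no output)
```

View pics/pn.png

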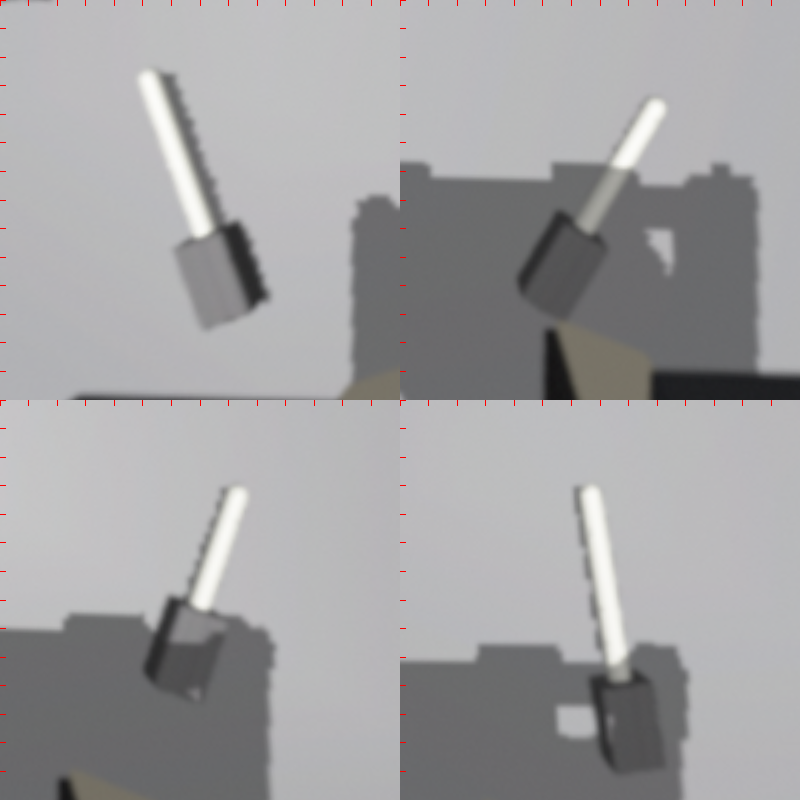

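View pics/ho.png

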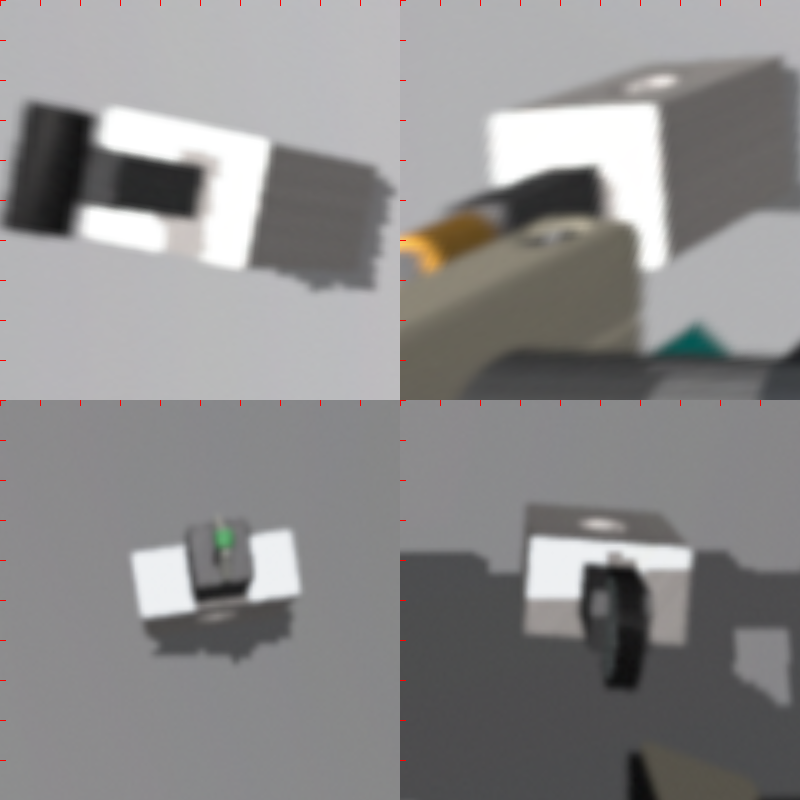

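```bash
python3 -c "
from h import *
rows(.41,.35,.165,-np.pi/2)"
```

```text
t 2.75 pos [0.4961 0.1466 0.1584] yaw -1.596 tilt 0.011 w 41.3 F [ 1.2 -1.6 -0.3] need 4.42
[-0.268, 0.122, -0.012, -0.0, -0.004, -0.01]
[-0.269, 0.12, -0.011, -0.0, -0.004, -0.01]
[-0.269, 0.119, -0.011, -0.0, -0.004, -0.01]
[-0.27, 0.118, -0.01, -0.0, -0.004, -0.01]
[-0.271, 0.116, -0.009, -0.0, -0.004, -0.01]
```

>>> {"op": "play_rows", "data": {
  "rows": [
    [-0.27,0.12,-0.012,0,-0.004,-0.02,0.1],
    [-0.27,0.12,-0.012,0,-0.004,-0.02,0.1],
    [-0.27,0.12,-0.01,0,-0.004,-0.02,0.1],
    [-0.27,0.12,-0.01,0,-0.004,-0.02,0.1],
    [-0.27,0.12,-0.01,0,-0.004,-0.02,0.1]
  ]
}}

```text
clock: 3.25
position: [0.42, 0.3327, 0.1634]
ee_rot: [2.206, -2.228, 0.018]
force: [0.5, 0.1, -0.7]
width: 0.446
```

>>> {"op": "play_rows", "data": {
  "rows": [
    [0,0,0,0,0,0,0.1],
    [0,0,0,0,0,0,0.1]
  ]
}}

```text
clock: 3.45
position: [0.4205, 0.3337, 0.1635]
ee_rot: [2.209, -2.226, 0.017]
force: [-0.2, -1.0, 0.1]
width: 0.449
```

```bash
python3 -c "
from h import *
im,m=snap('c1')
rows(.471,.376,.11,-np.pi/2)
b=birds('wrist',im,m,.471,.376,.046,.05,.2);cv2.imwrite('pics/c1b.png',b)"
```

```text
3.45 [0.42049033 0.33370372 0.16350369] [-0.16120172 -0.97001229  0.11173086]
t 3.5 pos [0.4204 0.3339 0.1636] yaw -1.579 tilt 0.0115 w 41.3 F [-0.1  0.5  0.4] need 1.7
[-0.057, -0.067, 0.071, -0.002, -0.004, -0.003]
[-0.057, -0.067, 0.071, -0.002, -0.004, -0.003]
[-0.057, -0.067, 0.071, -0.002, -0.004, -0.003]
[-0.057, -0.067, 0.071, -0.002, -0.004, -0.003]
[-0.056, -0.067, 0.071, -0.002, -0.004, -0.003]
```

View pics/c1b.png

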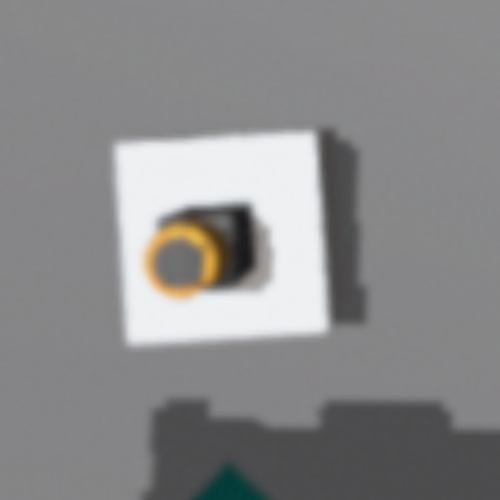

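View pics/c1.png

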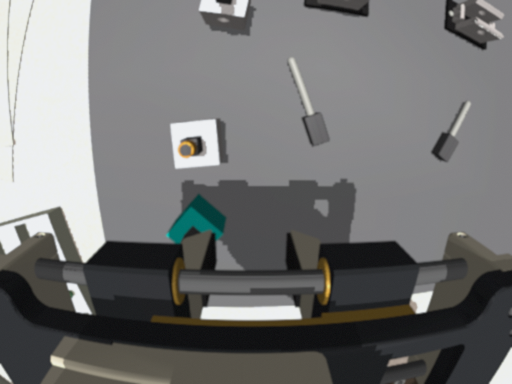

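```bash
cat >> h.py <<'E'
def footfit(im,m,cx,cy,z,half=.04,thr=None,save=None,mmpx=.2):
    b=birds("wrist",im,m,cx,cy,z,half,mmpx);g=b.min(2)
    if thr is None: thr,_=cv2.threshold(g,0,255,cv2.THRESH_OTSU)
    bw=(g>thr).astype(np.uint8)
    cs,_=cv2.findContours(bw,cv2.RETR_EXTERNAL,cv2.CHAIN_APPROX_NONE);c=max(cs,key=cv2.contourArea)
    r=cv2.minAreaRect(c);(u,v),(w,h),a=r
    if save: cv2.drawContours(b,[cv2.boxPoints(r).astype(int)],0,(0,0,255),1);cv2.imwrite(save,b)
    n=b.shape[0];X=cx+half-(v+.5)*mmpx/1000;Y=cy+half-(u+.5)*mmpx/1000
    # edge angle: image ang a of side w (x right=-y, y down=-x)
    # angle of world x axis of box: image up rotated
    ya=-np.deg2rad(a); 
    while ya>np.pi/4: ya-=np.pi/2; w,h=h,w
    while ya<-np.pi/4: ya+=np.pi/2; w,h=h,w
    print("center",round(X,4),round(Y,4),"size along~y,x mm",round(w*mmpx,1),round(h*mmpx,1),"yaw",round(ya,3),"thr",thr)
    return X,Y,ya
E
python3 -c "
from h import *
im,m=load('c1')
for z in (.046,): X,Y,a=footfit(im,m,.471,.376,z,thr=190,save='pics/c1f.png')
rows(X,Y,.11,-np.pi/2+a)"
```

```text
center 0.4734 0.3818 size along~y,x mm 40.2 40.5 yaw 0.064 thr 190
t 3.5 pos [0.4204 0.3339 0.1636] yaw -1.579 tilt 0.0115 w 41.3 F [-0.1  0.5  0.4] need 1.79
[-0.065, -0.07, 0.071, -0.001, -0.004, -0.029]
[-0.064, -0.071, 0.071, -0.001, -0.004, -0.029]
[-0.063, -0.072, 0.071, -0.001, -0.004, -0.029]
[-0.062, -0.073, 0.071, -0.001, -0.004, -0.029]
[-0.06, -0.074, 0.071, -0.001, -0.004, -0.029]
```

View pics/c1f.png

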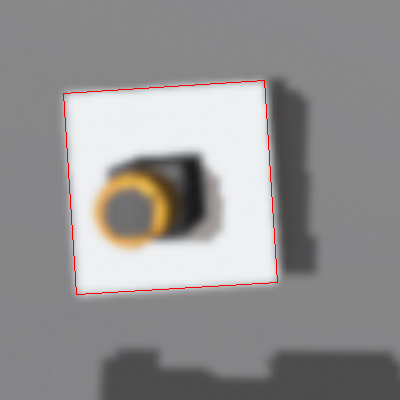

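>>> {"op": "play_rows", "data": {
  "rows": [
    [-0.11,-0.11,0.09,0,-0.006,-0.05,0.1],
    [-0.11,-0.12,0.09,0,-0.006,-0.05,0.1],
    [-0.1,-0.12,0.09,0,-0.006,-0.04,0.1],
    [0,0,0,0,0,0,0.1],
    [0,0,0,0,0,0,0.1]
  ]
}}

```text
clock: 4.0
position: [0.483, 0.3693, 0.1215]
ee_rot: [2.272, -2.168, 0.016]
force: [-0.5, -0.0, 0.2]
width: 0.447
```

```bash
python3 -c "
from h import *
rows(.4734,.3818,.068,-np.pi/2+.064,n=2,maxmm=25)"
```

```text
t 4.0 pos [0.483  0.3693 0.1215] yaw -1.524 tilt 0.0103 w 41.1 F [-0.5 -0.   0.2] need 2.23
[-0.03, 0.021, 0.119, -0.004, -0.006, -0.012]
[-0.029, 0.02, 0.119, -0.004, -0.006, -0.012]
[-0.029, 0.02, 0.119, -0.004, -0.006, -0.012]
```

>>> {"op": "play_rows", "data": {
  "rows": [
    [-0.045,0.03,0,-0.006,-0.009,-0.02,0.1],
    [-0.045,0.03,0,-0.006,-0.009,-0.02,0.1],
    [0,0,0,0,0,0,0.1],
    [0,0,0,0,0,0,0.1]
  ]
}}

```text
clock: 4.4
position: [0.4731, 0.3796, 0.1229]
ee_rot: [-2.291, 2.149, 0.0]
force: [0.4, -0.3, -0.6]
width: 0.448
```

```bash
python3 -c "
from h import *
rows(.4734,.3818,.068,-np.pi/2+.064,n=2,maxmm=25)"
```

```text
t 4.4 pos [0.4731 0.3796 0.1229] yaw -1.507 tilt 0.0006 w 41.3 F [ 0.4 -0.3 -0.6] need 2.2
[-0.005, -0.001, 0.122, -0.0, 0.0, 0.0]
[-0.005, -0.001, 0.122, -0.0, 0.0, 0.0]
[-0.005, -0.001, 0.122, -0.0, 0.0, 0.0]
```

>>> {"op": "play_rows", "data": {
  "rows": [
    [-0.007,0,0.122,0,0,0,0.1],
    [-0.007,0,0.122,0,0,0,0.1],
    [-0.005,0,0.122,0,0,0,0.1],
    [0,0,0,0,0,0,0.1]
  ]
}}

```text
clock: 4.8
position: [0.473, 0.3837, 0.0689]
ee_rot: [-2.29, 2.144, -0.001]
force: [0.3, -0.3, 0.5]
width: 0.451
```

```bash
python3 -c "
from h import *
rows(.4734,.3818,.068,-np.pi/2+.064,n=2,maxmm=25)"
```

```text
t 4.8 pos [0.473  0.3837 0.0689] yaw -1.505 tilt 0.0048 w 41.5 F [ 0.3 -0.3  0.5] need 0.09
[0.006, -0.001, 0.003, -0.004, 0.003, 0.002]
[0.006, -0.001, 0.003, -0.004, 0.003, 0.002]
```

>>> {"op": "play_rows", "data": {
  "rows": [
    [0,0,0.002,0,0,0,1],
    [0,0,0,0,0,0,1],
    [0,0,0,0,0,0,1],
    [0,0,0,0,0,0,1]
  ],
  "force": 35
}}

```text
clock: 5.2
position: [0.4738, 0.3845, 0.0716]
ee_rot: [-2.288, 2.142, -0.002]
force: [0.1, -0.3, -0.7]
width: 0.155
```

>>> {"op": "play_rows", "data": {
  "rows": [
    [0,0,0,0,0,0,1],
    [0,0,-0.15,0,0,0,1],
    [0,0,-0.3,0,0,0,1],
    [0,0,-0.3,0,0,0,1]
  ]
}}

```text
clock: 5.6
position: [0.47, 0.3807, 0.181]
ee_rot: [2.29, -2.143, -0.0]
force: [0.9, 0.5, -1.1]
width: 0.148
```

```bash
python3 -c "
from h import *
rows(.56,.234,.185,-np.pi/2,n=2,maxmm=40)"
```

```text
t 5.6 pos [0.47   0.3807 0.181 ] yaw -1.505 tilt 0.0052 w 13.6 F [ 0.9  0.5 -1.1] need 4.3
[0.203, -0.107, -0.005, 0.001, -0.001, 0.026]
[0.202, -0.109, -0.005, 0.001, -0.001, 0.026]
[0.2, -0.112, -0.005, 0.001, -0.001, 0.026]
[0.199, -0.115, -0.005, 0.001, -0.001, 0.026]
[0.197, -0.117, -0.005, 0.001, -0.001, 0.026]
```

>>> {"op": "play_rows", "data": {
  "rows": [
    [0.2,-0.11,-0.005,0,0,0.026,1],
    [0.2,-0.11,-0.005,0,0,0.026,1],
    [0.2,-0.11,-0.005,0,0,0.026,1],
    [0.2,-0.115,-0.005,0,0,0.026,1],
    [0.2,-0.115,-0.005,0,0,0.026,1]
  ]
}}

```text
clock: 6.1
position: [0.5619, 0.2399, 0.1938]
ee_rot: [-2.227, 2.201, 0.004]
force: [0.4, -0.0, -1.9]
width: 0.147
```

>>> {"op": "play_rows", "data": {
  "rows": [
    [0,0,0,0,0,0,1],
    [0,0,0,0,0,0,1]
  ]
}}

```text
clock: 6.3
position: [0.5651, 0.2329, 0.1939]
ee_rot: [-2.217, 2.213, -0.001]
force: [0.1, 1.5, -2.3]
width: 0.147
```

```bash
python3 -c "
from h import *
im,m=snap('d1')
b=birds('wrist',im,m,.642,.234,.051,.05,.2);cv2.imwrite('pics/d1b.png',b)
print(proj('wrist',[observe()['position']],m))
"
```

```text
6.3 [0.56512193 0.23291204 0.19388698] [ 0.08535949  1.46110372 -2.3236673 ]
[[252.91783816 265.83943339]]
```

View pics/d1b.png

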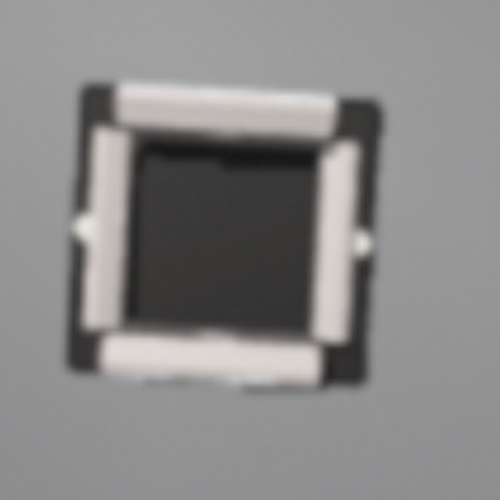

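View pics/d1.png

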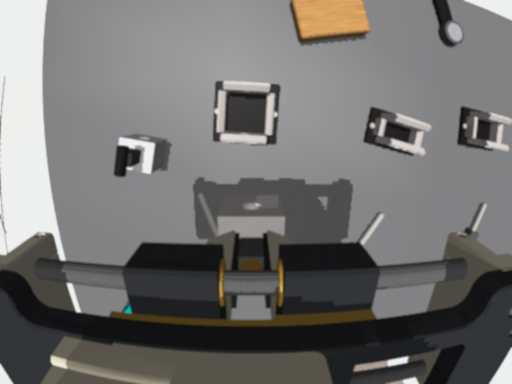

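```bash
cat >> h.py <<'E'
def basefit(im,m,cx,cy,half=.06,z=.008,thr=62,save=None,mmpx=.2):
    b=birds("wrist",im,m,cx,cy,z,half,mmpx);g=b.max(2)
    bw=(g<thr).astype(np.uint8);bw=cv2.morphologyEx(bw,cv2.MORPH_OPEN,np.ones((7,7)))
    cs,_=cv2.findContours(bw,cv2.RETR_EXTERNAL,cv2.CHAIN_APPROX_NONE);cs=[c for c in cs if cv2.contourArea(c)>300]
    c=np.vstack(cs);r=cv2.minAreaRect(c);(u,v),(w,h),a=r
    if save: cv2.drawContours(b,[cv2.boxPoints(r).astype(int)],0,(0,0,255),1);cv2.imwrite(save,b)
    X=cx+half-(v+.5)*mmpx/1000;Y=cy+half-(u+.5)*mmpx/1000;ya=-np.deg2rad(a)
    while ya>np.pi/4: ya-=np.pi/2; w,h=h,w
    while ya<-np.pi/4: ya+=np.pi/2; w,h=h,w
    print("base",round(X,4),round(Y,4),"size y,x",round(w*mmpx,1),round(h*mmpx,1),"yaw",round(ya,3));return X,Y,ya
def overlay_box(im,m,pose,fx,fy=.040,hz=.046,color=(0,0,255),b=None):
    """pose=(x,y,z,yaw) of underside centre"""
    x,y,z,a=pose;c,s=np.cos(a),np.sin(a)
    P=[];
    for k in (0,hz):
        for sx,sy in((1,1),(1,-1),(-1,-1),(-1,1)):
            X,Y=sx*fx/2,sy*fy/2;P.append([x+c*X-s*Y,y+s*X+c*Y,z+k])
    q=proj("wrist",np.array(P),m)
    for i,j in((0,1),(1,2),(2,3),(3,0),(4,5),(5,6),(6,7),(7,4),(0,4),(1,5),(2,6),(3,7)):
        cv2.line(b,*[tuple(int(round(v*64)) for v in q[k]*SC-OFF*SC) for k in(i,j)],color,1,cv2.LINE_AA,6)
    return q
SC=4;OFF=np.array([180,150])
E
python3 -c "
from h import *
import h
im,m=load('d1');d=np.load('pics/d1.npz')
basefit(im,m,.642,.234,save='pics/d1base.png')
p=d['p'];R=Rn.from_rotvec(d['r']).as_matrix();a=np.arctan2(R[1,0],R[0,0])
print(p,a)
h.OFF=np.array([180,170])
z=cv2.resize(im[170:270,180:330],None,fx=4,fy=4,interpolation=2)
print(overlay_box(im,m,(p[0],p[1],p[2]-.0715,a+np.pi/2),.04,b=z))
cv2.imwrite('pics/d1o.png',z)
"
```

```text
base 0.6448 0.2402 size y,x 67.3 64.2 yaw -0.057
[0.56512193 0.23291204 0.19388698] -1.569167976569026
[[224.95704645 194.02275865]
 [279.08617916 194.14899218]
 [277.457619   243.37333944]
 [226.36557666 243.2312212 ]
 [218.07963221 215.0382823 ]
 [285.68344372 215.20994781]
 [282.86106592 273.53867249]
 [220.62459436 273.34583194]]
```

View pics/d1o.png

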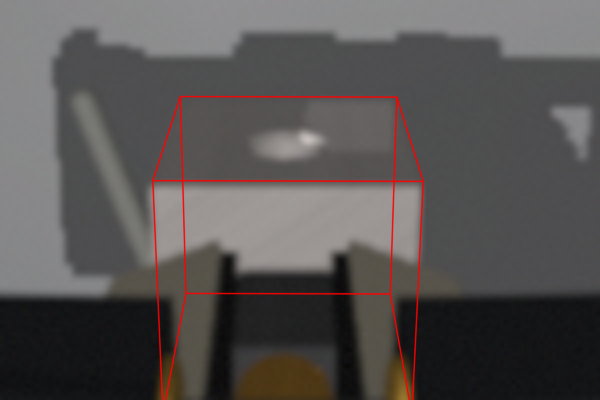

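View pics/d1base.png

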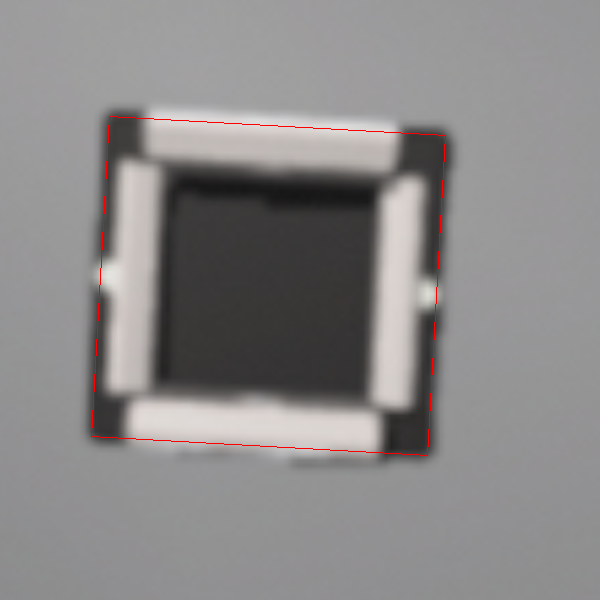

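```bash
python3 -c "
from h import *
rows(.645,.2402,.145,-np.pi/2-.06,n=2,maxmm=30)"
```

```text
t 6.35 pos [0.5654 0.2323 0.1938] yaw -1.57 tilt 0.0091 w 14.0 F [ 1.2 -1.8 -1.2] need 3.12
[-0.013, -0.132, 0.082, -0.004, 0.003, 0.031]
[-0.015, -0.132, 0.082, -0.004, 0.003, 0.031]
[-0.017, -0.132, 0.082, -0.004, 0.003, 0.031]
[-0.019, -0.132, 0.082, -0.004, 0.003, 0.031]
```

>>> {"op": "play_rows", "data": {
  "rows": [
    [-0.013,-0.132,0.08,-0.004,0.003,0.03,1],
    [-0.015,-0.132,0.08,-0.004,0.003,0.03,1],
    [-0.017,-0.132,0.08,-0.004,0.003,0.03,1],
    [-0.019,-0.125,0.08,-0.004,0.003,0.03,1],
    [0,0,0,0,0,0,1]
  ]
}}

```text
clock: 6.85
position: [0.643, 0.2475, 0.1451]
ee_rot: [-2.163, 2.279, 0.004]
force: [0.0, 0.5, -2.4]
width: 0.15
```

```bash
python3 -c "
from h import *
rows(.645,.2402,.125,-np.pi/2-.06,n=2,maxmm=30)"
```

```text
t 6.85 pos [0.643  0.2475 0.1451] yaw -1.623 tilt 0.0026 w 13.8 F [ 0.   0.5 -2.4] need 0.72
[0.024, -0.008, 0.067, 0.002, 0.002, 0.008]
[0.024, -0.008, 0.067, 0.002, 0.002, 0.008]
```

>>> {"op": "play_rows", "data": {
  "rows": [
    [0.024,-0.008,0.04,0.002,0.002,0.008,1],
    [0.024,-0.006,0.04,0,0,0.006,1],
    [0,0,0,0,0,0,1]
  ]
}}

```text
clock: 7.15
position: [0.6423, 0.2423, 0.1319]
ee_rot: [2.159, -2.281, -0.004]
force: [-1.8, 0.3, -1.9]
width: 0.148
```

```bash
python3 -c "
from h import *
rows(.645,.2402,.1,-np.pi/2-.06,n=2,maxmm=30)"
```

```text
t 7.15 pos [0.6423 0.2423 0.1319] yaw -1.626 tilt 0.003 w 13.6 F [-1.8  0.3 -1.9] need 1.07
[0.007, -0.01, 0.106, 0.003, 0.001, 0.005]
[0.007, -0.009, 0.106, 0.003, 0.001, 0.005]
```

>>> {"op": "play_rows", "data": {
  "rows": [
    [0.014,-0.02,0,0.003,0.001,0.008,1],
    [0,-0.01,0,0,0,0,1],
    [0,0,0,0,0,0,1]
  ]
}}

```text
clock: 7.45
position: [0.6464, 0.24, 0.1331]
ee_rot: [-2.154, 2.285, 0.002]
force: [-0.7, -0.1, -0.9]
width: 0.149
```

```bash
python3 -c "
from h import *
rows(.645,.2402,.1,-np.pi/2-.06,n=2,maxmm=30)"
```

```text
t 7.45 pos [0.6464 0.24   0.1331] yaw -1.63 tilt 0.0015 w 13.7 F [-0.7 -0.1 -0.9] need 1.11
[-0.0, 0.005, 0.11, 0.0, 0.001, 0.001]
[-0.0, 0.005, 0.11, 0.0, 0.001, 0.001]
```

Within 1.4 mm; descend in modest steps, watching force.

>>> {"op": "play_rows", "data": {
  "rows": [
    [0,0.007,0.07,0,0,0,1],
    [0,0.004,0.07,0,0,0,1],
    [0,0,0.06,0,0,0,1]
  ]
}}

```text
clock: 7.75
position: [0.6456, 0.2406, 0.1029]
ee_rot: [-2.152, 2.283, 0.0]
force: [-1.3, -0.7, -1.6]
width: 0.149
```

```bash
python3 -c "
from h import *
rows(.645,.2402,.0795,-np.pi/2-.06,n=2,maxmm=30)"
```

```text
t 7.75 pos [0.6456 0.2406 0.1029] yaw -1.63 tilt 0.0042 w 13.7 F [-1.3 -0.7 -1.6] need 0.78
[0.002, 0.002, 0.078, -0.003, 0.003, 0.001]
[0.002, 0.002, 0.078, -0.003, 0.003, 0.001]
```

>>> {"op": "play_rows", "data": {
  "rows": [
    [0.002,0.002,0.05,-0.002,0.002,0,1],
    [0.002,0.002,0.05,-0.002,0.002,0,1],
    [0,0,0.04,0,0,0,1]
  ]
}}

```text
clock: 8.05
position: [0.6442, 0.2397, 0.0785]
ee_rot: [2.154, -2.285, -0.001]
force: [-8.8, -9.6, 43.3]
width: 0.149
```

```bash
python3 -c "
from h import *
rows(.645,.2402,.0795,-np.pi/2-.06,n=2,maxmm=30)"
```

```text
t 8.05 pos [0.6442 0.2397 0.0785] yaw -1.63 tilt 0.0012 w 13.7 F [-8.8 -9.6 43.3] need 0.04
[-0.002, -0.002, -0.003, 0.001, -0.0, 0.001]
[-0.002, -0.002, -0.003, 0.001, -0.0, 0.001]
```

>>> {"op": "play_rows", "data": {
  "rows": [
    [0,0,-0.008,0,0,0,0.3],
    [0,0,0,0,0,0,0.3],
    [0,0,0,0,0,0,0.3],
    [0,0,-0.15,0,0,0,0.3],
    [0,0,-0.3,0,0,0,0.1]
  ]
}}

```text
clock: 8.55
position: [0.6409, 0.2382, 0.1414]
ee_rot: [2.147, -2.277, -0.007]
force: [1.0, 0.0, 0.0]
width: 0.393
```

```bash
python3 -c "
from h import *
rows(.51,.345,.165,-np.pi/2,n=2,maxmm=45)"
```

```text
t 8.55 pos [0.6409 0.2382 0.1414] yaw -1.63 tilt 0.0127 w 36.1 F [1. 0. 0.] need 3.79
[-0.165, 0.229, -0.038, 0.006, -0.003, -0.029]
[-0.168, 0.226, -0.038, 0.006, -0.003, -0.029]
[-0.171, 0.224, -0.038, 0.006, -0.003, -0.029]
[-0.175, 0.221, -0.039, 0.006, -0.003, -0.029]
```

>>> {"op": "play_rows", "data": {
  "rows": [
    [-0.165,0.23,-0.045,0.006,-0.003,-0.029,0.1],
    [-0.168,0.226,-0.038,0.006,-0.003,-0.029,0.1],
    [-0.17,0.224,-0.038,0.006,-0.003,-0.029,0.1],
    [-0.175,0.2,-0.038,0.006,-0.003,-0.029,0.1],
    [0,0,0,0,0,0,0.1]
  ]
}}

```text
clock: 9.05
position: [0.5139, 0.3497, 0.1745]
ee_rot: [-2.207, 2.213, -0.006]
force: [-0.3, 0.8, -0.4]
width: 0.452
```

```bash
python3 -c "
from h import *
im,m=snap('e1')
X,Y,a=footfit(im,m,.602,.348,.046,thr=170,save='pics/e1f.png')
rows(X,Y,.12,-np.pi/2+a,n=3,maxmm=30)
z=birds('wrist',im,m,.645,.24,.05,.05,.25);cv2.imwrite('pics/e1c.png',np.hstack([z,cv2.imread('pics/e1f.png')]))"
```

```text
9.05 [0.51388071 0.349676   0.17447403] [-0.29060425  0.75001118 -0.36652509]
center 0.6077 0.3654 size along~y,x mm 19.1 33.4 yaw -0.157 thr 170
t 9.1 pos [0.5162 0.3471 0.1741] yaw -1.576 tilt 0.0168 w 41.2 F [ 0.6 -0.5  0.3] need 3.6
[-0.031, -0.151, 0.093, -0.007, 0.004, 0.076]
[-0.037, -0.15, 0.092, -0.007, 0.004, 0.076]
[-0.042, -0.149, 0.092, -0.007, 0.004, 0.076]
[-0.048, -0.147, 0.091, -0.007, 0.004, 0.076]
```

View pics/e1c.png

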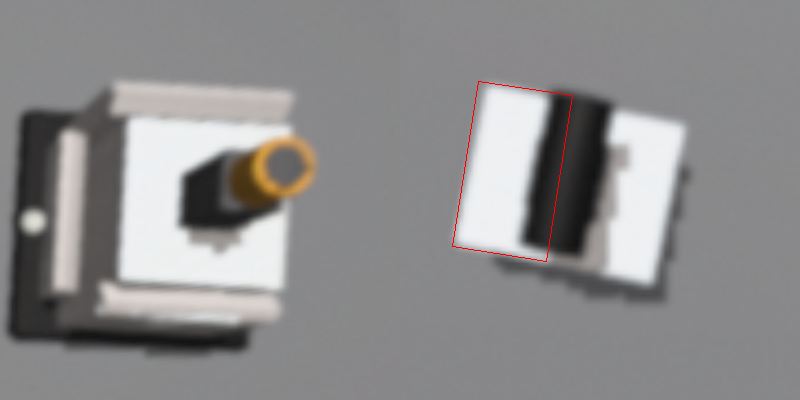

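```bash
sed -i 's/c=max(cs,key=cv2.contourArea)$/c=np.vstack([q for q in cs if cv2.contourArea(q)>400])/' h.py; python3 -c "
from h import *
im,m=load('e1')
X,Y,a=footfit(im,m,.602,.352,.046,thr=170,half=.035,save='pics/e1f.png')
rows(X,Y,.12,-np.pi/2+a,n=3,maxmm=30)
"
```

```text
center 0.6052 0.354 size along~y,x mm 41.4 33.4 yaw -0.202 thr 170
t 9.1 pos [0.5162 0.3471 0.1741] yaw -1.576 tilt 0.0168 w 41.2 F [ 0.6 -0.5  0.3] need 3.48
[-0.012, -0.147, 0.093, -0.007, 0.004, 0.098]
[-0.019, -0.146, 0.092, -0.007, 0.004, 0.098]
[-0.026, -0.146, 0.091, -0.007, 0.004, 0.098]
[-0.034, -0.145, 0.091, -0.007, 0.004, 0.098]
```

View pics/e1f.png

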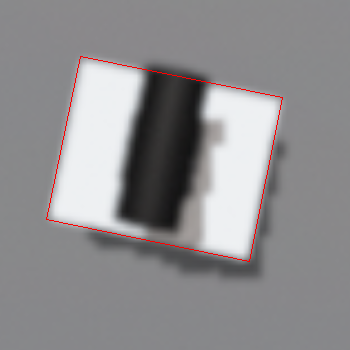

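Good fit: (0.605,0.354), yaw −0.20.

>>> {"op": "play_rows", "data": {
  "rows": [
    [-0.012,-0.147,0.09,-0.007,0.004,0.1,0.1],
    [-0.019,-0.146,0.09,-0.007,0.004,0.1,0.1],
    [-0.026,-0.146,0.09,-0.007,0.004,0.1,0.1],
    [-0.034,-0.13,0.09,-0.007,0.004,0.1,0.1],
    [0,0,0,0,0,0,0.1]
  ]
}}

```text
clock: 9.6
position: [0.6101, 0.3504, 0.1205]
ee_rot: [-1.967, 2.446, -0.007]
force: [0.5, 0.5, -0.2]
width: 0.449
```

```bash
python3 -c "
from h import *
rows(.6052,.354,.12,-np.pi/2-.202,n=2,maxmm=25)"
```

```text
t 9.6 pos [0.6101 0.3504 0.1205] yaw -1.787 tilt 0.0052 w 41.3 F [ 0.5  0.5 -0.2] need 0.25
[-0.008, 0.019, 0.002, -0.005, -0.0, -0.014]
[-0.008, 0.019, 0.002, -0.005, -0.0, -0.014]
```

>>> {"op": "play_rows", "data": {
  "rows": [
    [-0.01,0.019,0.0,-0.005,0,-0.014,0.1],
    [-0.01,0.015,0.06,-0.005,0,-0.014,0.1],
    [0,0,0.1,0,0,0,0.1],
    [0,0,0,0,0,0,0.1]
  ]
}}

```text
clock: 10.0
position: [0.6053, 0.3529, 0.095]
ee_rot: [1.987, -2.432, 0.001]
force: [-0.7, 0.0, 0.1]
width: 0.45
```

```bash
python3 -c "
from h import *
rows(.6052,.354,.068,-np.pi/2-.202,n=2,maxmm=25)"
```

```text
t 10.0 pos [0.6053 0.3529 0.095 ] yaw -1.772 tilt 0.0007 w 41.4 F [-0.7  0.   0.1] need 1.08
[-0.004, 0.001, 0.09, 0.0, -0.001, 0.001]
[-0.004, 0.001, 0.09, 0.0, -0.001, 0.001]
```

>>> {"op": "play_rows", "data": {
  "rows": [
    [-0.005,0.001,0.09,0,0,0,0.1],
    [-0.003,0,0.09,0,0,0,0.1],
    [0,0,0.005,0,0,0,0.1],
    [0,0,0,0,0,0,0.1]
  ]
}}

```text
clock: 10.4
position: [0.6045, 0.3547, 0.0649]
ee_rot: [1.989, -2.431, 0.0]
force: [0.4, -0.2, 6.7]
width: 0.45
```

```bash
python3 -c "
from h import *
rows(.6052,.354,.068,-np.pi/2-.202,n=2,maxmm=25)"
```

```text
t 10.4 pos [0.6045 0.3547 0.0649] yaw -1.77 tilt 0.0007 w 41.4 F [ 0.4 -0.2  6.7] need 0.13
[0.002, -0.003, -0.01, 0.0, -0.001, 0.003]
[0.002, -0.003, -0.01, 0.0, -0.001, 0.003]
```

>>> {"op": "play_rows", "data": {
  "rows": [
    [0,-0.003,-0.025,0,0,0,0.1],
    [0,0,0,0,0,0,1],
    [0,0,0,0,0,0,1],
    [0,0,0,0,0,0,1],
    [0,0,0,0,0,0,1]
  ]
}}

```text
clock: 10.9
position: [0.6056, 0.3549, 0.0704]
ee_rot: [-1.989, 2.43, -0.001]
force: [-0.8, -1.4, 0.4]
width: 0.151
```

```bash
python3 -c "
from h import *
rows(.6052,.354,.19,-np.pi/2-.202,n=2,maxmm=40)"
```

```text
t 10.9 pos [0.6056 0.3549 0.0704] yaw -1.77 tilt 0.0012 w 13.9 F [-0.8 -1.4  0.4] need 2.99
[0.002, 0.0, -0.266, -0.001, 0.0, 0.002]
[0.002, 0.0, -0.266, -0.001, 0.0, 0.002]
[0.002, 0.0, -0.266, -0.001, 0.0, 0.002]
```

>>> {"op": "play_rows", "data": {
  "rows": [
    [0,0,-0.15,0,0,0,1],
    [0,0,-0.3,0,0,0,1],
    [0,0,-0.3,0,0,0,1],
    [0.05,0,-0.05,0,0,-0.05,1]
  ]
}}

```text
clock: 11.3
position: [0.6017, 0.3472, 0.1904]
ee_rot: [2.017, -2.4, -0.002]
force: [1.0, 0.5, -1.2]
width: 0.148
```

```bash
python3 -c "
from h import *
rows(.57,-.23,.19,-np.pi/2,n=2,maxmm=45)"
```

```text
t 11.3 pos [0.6017 0.3472 0.1904] yaw -1.743 tilt 0.0068 w 13.6 F [ 1.   0.5 -1.2] need 12.85
[0.294, -0.035, 0.001, 0.001, -0.001, -0.027]
[0.295, -0.031, 0.001, 0.001, -0.001, -0.027]
[0.295, -0.027, 0.001, 0.001, -0.001, -0.027]
[0.296, -0.023, 0.001, 0.001, -0.001, -0.027]
[0.296, -0.019, 0.001, 0.001, -0.001, -0.027]
[0.296, -0.015, 0.001, 0.001, -0.001, -0.027]
[0.296, -0.011, 0.001, 0.001, -0.001, -0.027]
[0.296, -0.007, 0.001, 0.001, -0.001, -0.027]
[0.296, -0.003, 0.001, 0.001, -0.001, -0.027]
[0.296, 0.0, 0.001, 0.001, -0.001, -0.027]
[0.296, 0.004, 0.0, 0.001, -0.001, -0.027]
[0.296, 0.008, 0.0, 0.001, -0.001, -0.027]
[0.296, 0.012, 0.0, 0.001, -0.001, -0.027]
```

>>> {"op": "play_rows", "data": {
  "rows": [
    [0.3,-0.035,-0.01,0,0,-0.03,1],
    [0.3,-0.03,0,0,0,-0.03,1],
    [0.3,-0.027,0,0,0,-0.03,1],
    [0.3,-0.023,0,0,0,-0.03,1],
    [0.3,-0.02,0,0,0,-0.03,1]
  ]
}}

```text
clock: 11.8
position: [0.5891, 0.124, 0.1942]
ee_rot: [-2.129, 2.309, 0.007]
force: [0.3, 0.2, -1.0]
width: 0.145
```

>>> {"op": "play_rows", "data": {
  "rows": [
    [0.3,-0.015,0,0,0,-0.03,1],
    [0.3,-0.01,0,0,0,-0.03,1],
    [0.3,-0.005,0,0,0,-0.03,1],
    [0.3,0,0,0,0,-0.03,1]
  ]
}}

```text
clock: 12.2
position: [0.581, -0.0634, 0.1937]
ee_rot: [-2.2, 2.241, 0.007]
force: [0.5, 0.5, -1.1]
width: 0.147
```

```bash
python3 -c "
from h import *
rows(.57,-.23,.19,-np.pi/2,n=2,maxmm=45)"
```

```text
t 12.2 pos [ 0.581  -0.0634  0.1937] yaw -1.589 tilt 0.0043 w 13.5 F [ 0.5  0.5 -1.1] need 3.71
[0.278, 0.013, 0.005, 0.001, 0.002, -0.009]
[0.278, 0.015, 0.005, 0.001, 0.002, -0.009]
[0.278, 0.016, 0.006, 0.001, 0.002, -0.009]
[0.278, 0.017, 0.006, 0.001, 0.002, -0.009]
```

>>> {"op": "play_rows", "data": {
  "rows": [
    [0.28,0.013,0.005,0,0.002,-0.01,1],
    [0.28,0.015,0.005,0,0.002,-0.01,1],
    [0.28,0.015,0,0,0.002,-0.01,1],
    [0.25,0.015,0,0,0.002,0,1],
    [0,0,0,0,0,0,1]
  ]
}}

```text
clock: 12.7
position: [0.5659, -0.2429, 0.1916]
ee_rot: [2.203, -2.231, 0.001]
force: [-0.5, 0.0, -1.4]
width: 0.148
```

>>> {"op": "play_rows", "data": {
  "rows": [
    [0,0,0,0,0,0,1]
  ]
}}

```text
clock: 12.8
position: [0.5655, -0.2434, 0.1913]
ee_rot: [2.201, -2.233, 0.0]
force: [-0.3, 1.3, -2.4]
width: 0.149
```

```bash
cat > chk.py <<'E'
# usage: chk tag cx cy fx gripoffset
import sys,h
from h import *
tag,cx,cy,fx,go=sys.argv[1],*map(float,sys.argv[2:6])
im,m=snap(tag);d=np.load(f'pics/{tag}.npz')
X,Y,a=basefit(im,m,cx,cy,save='pics/_b.png')
b=birds('wrist',im,m,X,Y,.051,.045,.2)
n=b.shape[0]
# predicted cheeks
c,s=np.cos(a),np.sin(a)
def mp(x,y): 
    wx,wy=X+c*x-s*y,Y+s*x+c*y
    return (int((Y+.045-wy)/.0002),int((X+.045-wx)/.0002))
sl=fx+.003
for sx in(1,-1):
    P=[mp(sx*sl/2,.022),mp(sx*sl/2,-.022),mp(sx*(sl/2+.008),-.022),mp(sx*(sl/2+.008),.022)]
    cv2.polylines(b,[np.array(P)],True,(0,0,255),1)
p=d['p'];R=Rn.from_rotvec(d['r']).as_matrix();ya=np.arctan2(R[1,0],R[0,0]);ya=(ya+np.pi/2+np.pi/2)%np.pi-np.pi/2
h.OFF=np.array([180,170])
z=cv2.resize(im[170:270,180:330],None,fx=4,fy=4,interpolation=2)
overlay_box(im,m,(p[0],p[1],p[2]-go,ya),fx,b=z)
cv2.imwrite('pics/_o.png',np.vstack([z,np.hstack([b,np.zeros((n,600-n,3),np.uint8)])] if n<=600 else [z]))
E
python3 chk.py f1 .65 -.23 .032 .0703
```

```text
12.8 [ 0.56554924 -0.24337877  0.19127422] [-0.31617143  1.27645376 -2.4457525 ]
base 0.6534 -0.2366 size y,x 67.0 55.9 yaw 0.129
```

View pics/_o.png

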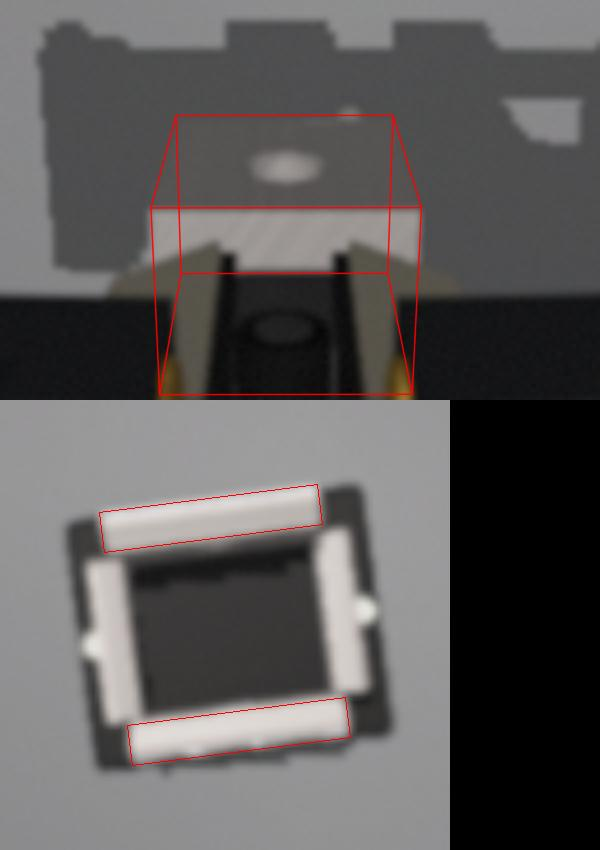

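View pics/_b.png

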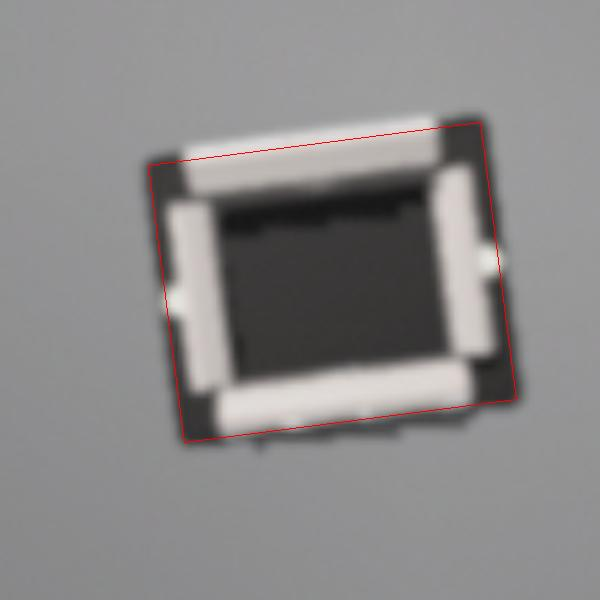

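```bash
python3 -c "
from h import *
rows(.6534,-.2366,.14,-np.pi/2+.129,n=2,maxmm=30)"
```

```text
t 12.85 pos [ 0.5653 -0.244   0.1913] yaw -1.586 tilt 0.0071 w 13.5 F [-0.2 -1.3 -1.4] need 3.41
[-0.015, -0.147, 0.085, 0.002, -0.003, -0.072]
[-0.01, -0.147, 0.085, 0.002, -0.003, -0.072]
[-0.004, -0.148, 0.085, 0.002, -0.003, -0.072]
[0.001, -0.147, 0.085, 0.002, -0.003, -0.072]
```

>>> {"op": "play_rows", "data": {
  "rows": [
    [-0.015,-0.147,0.08,0.002,-0.003,-0.072,1],
    [-0.01,-0.147,0.08,0.002,-0.003,-0.072,1],
    [-0.004,-0.147,0.08,0.002,-0.003,-0.072,1],
    [0,-0.14,0.08,0.002,-0.003,-0.072,1],
    [0,0,0,0,0,0,1]
  ]
}}

```text
clock: 13.35
position: [0.656, -0.2279, 0.1419]
ee_rot: [-2.372, 2.056, 0.004]
force: [0.8, 0.0, -1.4]
width: 0.15
```

```bash
python3 -c "
from h import *
rows(.6534,-.2366,.13,-np.pi/2+.129,n=2,maxmm=30)"
```

```text
t 13.35 pos [ 0.656  -0.2279  0.1419] yaw -1.428 tilt 0.0041 w 13.8 F [ 0.8  0.  -1.4] need 0.5
[0.028, 0.013, 0.04, -0.0, 0.004, 0.013]
[0.028, 0.013, 0.04, -0.0, 0.004, 0.013]
```

>>> {"op": "play_rows", "data": {
  "rows": [
    [0.028,0.013,0.02,0,0.004,0.013,1],
    [0.025,0.01,0.02,0,0.003,0.01,1],
    [0,0,0,0,0,0,1]
  ]
}}

```text
clock: 13.65
position: [0.653, -0.234, 0.1356]
ee_rot: [-2.363, 2.069, 0.002]
force: [0.2, -0.1, -1.7]
width: 0.151
```

```bash
python3 -c "
from h import *
rows(.6534,-.2366,.13,-np.pi/2+.129,n=2,maxmm=30)"
```

```text
t 13.65 pos [ 0.653  -0.234   0.1356] yaw -1.438 tilt 0.0014 w 13.9 F [ 0.2 -0.1 -1.7] need 0.2
[0.009, -0.0, 0.019, 0.001, 0.001, 0.003]
[0.009, -0.0, 0.019, 0.001, 0.001, 0.003]
```

>>> {"op": "play_rows", "data": {
  "rows": [
    [0.015,0,0.04,0.001,0.001,0.005,1],
    [0.005,0,0.04,0,0,0,1],
    [0,0,0.01,0,0,0,1]
  ]
}}

```text
clock: 13.95
position: [0.6527, -0.2381, 0.1224]
ee_rot: [-2.359, 2.075, -0.002]
force: [-1.6, 0.1, -1.0]
width: 0.151
```

```bash
python3 -c "
from h import *
rows(.6534,-.2366,.0783,-np.pi/2+.129,n=2,maxmm=30)"
```

```text
t 13.95 pos [ 0.6527 -0.2381  0.1224] yaw -1.443 tilt 0.0011 w 13.9 F [-1.6  0.1 -1. ] need 1.47
[-0.005, -0.003, 0.147, -0.001, -0.0, -0.001]
[-0.005, -0.003, 0.147, -0.001, -0.0, -0.001]
```

>>> {"op": "play_rows", "data": {
  "rows": [
    [-0.008,-0.004,0.06,0,0,0,1],
    [-0.004,-0.003,0.08,0,0,0,1],
    [0,0,0.08,0,0,0,1]
  ]
}}

```text
clock: 14.25
position: [0.6543, -0.2366, 0.0886]
ee_rot: [-2.357, 2.075, -0.006]
force: [0.6, 0.1, -1.2]
width: 0.148
```

```bash
python3 -c "
from h import *
rows(.6534,-.2366,.0783,-np.pi/2+.129,n=2,maxmm=30)"
```

```text
t 14.25 pos [ 0.6543 -0.2366  0.0886] yaw -1.444 tilt 0.004 w 13.6 F [ 0.6  0.1 -1.2] need 0.34
[-0.001, 0.003, 0.034, -0.004, -0.002, -0.002]
[-0.001, 0.003, 0.034, -0.004, -0.002, -0.002]
```

>>> {"op": "play_rows", "data": {
  "rows": [
    [0,0.003,0.035,-0.003,-0.002,0,1],
    [0,0.002,0.03,-0.003,0,0,1],
    [0,0,0.01,0,0,0,1]
  ]
}}

```text
clock: 14.55
position: [0.6541, -0.2367, 0.0776]
ee_rot: [-2.358, 2.075, -0.002]
force: [-6.0, 3.5, 19.1]
width: 0.153
```

```bash
python3 -c "
from h import *
rows(.6534,-.2366,.0783,-np.pi/2+.129,n=2,maxmm=30)"
```

```text
t 14.55 pos [ 0.6541 -0.2367  0.0776] yaw -1.443 tilt 0.0011 w 14.1 F [-6.   3.5 19.1] need 0.03
[-0.001, 0.002, -0.002, -0.001, -0.001, -0.002]
[-0.001, 0.002, -0.002, -0.001, -0.001, -0.002]
```

Seated. Release and go for holder2 (0.488,−0.384); clear view first.

>>> {"op": "play_rows", "data": {
  "rows": [
    [0,0,-0.003,0,0,0,0.3],
    [0,0,0,0,0,0,0.3],
    [0,0,0,0,0,0,0.3],
    [0,0,-0.2,0,0,0,0.3],
    [0,0,-0.3,0,0,0,0.1]
  ]
}}

```text
clock: 15.05
position: [0.6507, -0.2356, 0.1479]
ee_rot: [2.355, -2.072, -0.014]
force: [0.7, -0.9, 0.7]
width: 0.393
```

```bash
python3 -c "
from h import *
rows(.42,-.36,.165,-np.pi/2,n=2,maxmm=45)"
```

```text
t 15.05 pos [ 0.6507 -0.2356  0.1479] yaw -1.443 tilt 0.01 w 36.1 F [ 0.7 -0.9  0.7] need 5.84
[0.104, 0.272, -0.017, 0.003, 0.001, 0.043]
[0.11, 0.27, -0.017, 0.003, 0.001, 0.043]
[0.116, 0.267, -0.018, 0.003, 0.001, 0.043]
[0.122, 0.265, -0.018, 0.003, 0.001, 0.043]
[0.127, 0.262, -0.018, 0.003, 0.001, 0.043]
[0.133, 0.259, -0.019, 0.003, 0.001, 0.043]
```

>>> {"op": "play_rows", "data": {
  "rows": [
    [0.12,0.3,-0.03,0.003,0.001,0.05,0.1],
    [0.13,0.3,-0.03,0.003,0.001,0.05,0.1],
    [0.14,0.3,-0.02,0.003,0.001,0.05,0.1],
    [0.14,0.29,-0.02,0.003,0.001,0.05,0.1],
    [0.14,0.29,0,0,0.001,0.05,0.1]
  ]
}}

```text
clock: 15.55
position: [0.4425, -0.352, 0.1686]
ee_rot: [-2.227, 2.203, -0.016]
force: [0.1, -1.4, -0.6]
width: 0.45
```

>>> {"op": "play_rows", "data": {
  "rows": [
    [0,0,0,0,0,0,0.1],
    [0,0,0,0,0,0,0.1]
  ]
}}

```text
clock: 15.75
position: [0.4347, -0.3572, 0.1688]
ee_rot: [-2.217, 2.219, -0.015]
force: [-0.1, -0.3, 0.2]
width: 0.451
```

```bash
python3 -c "
from h import *
im,m=snap('g1')
X,Y,a=footfit(im,m,.485,-.384,.046,thr=120,half=.04,save='pics/g1f.png')
rows(X,Y,.12,-np.pi/2+a,n=2,maxmm=30)
"
```

```text
15.75 [ 0.4346895  -0.35724536  0.16883759] [-0.08831916 -0.31926767  0.15689205]
center 0.4866 -0.384 size along~y,x mm 79.8 76.6 yaw 0.0 thr 120
t 15.8 pos [ 0.4342 -0.3577  0.1687] yaw -1.572 tilt 0.0097 w 41.3 F [-0.4 -0.8 -0.5] need 2.54
[0.058, -0.116, 0.109, -0.006, -0.003, -0.001]
[0.058, -0.116, 0.109, -0.006, -0.003, -0.001]
[0.058, -0.116, 0.109, -0.006, -0.003, -0.001]
```

View pics/g1f.png

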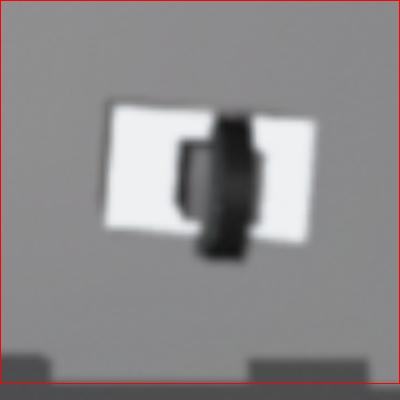

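View pics/g1.png

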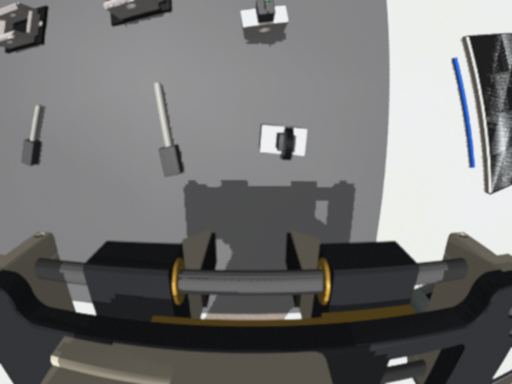

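```bash
python3 -c "
from h import *
im,m=load('g1')
X,Y,a=footfit(im,m,.485,-.384,.046,thr=180,half=.035,save='pics/g1f.png')
rows(X,Y,.12,-np.pi/2+a,n=2,maxmm=30)
"
```

```text
center 0.4902 -0.3861 size along~y,x mm 40.6 25.1 yaw -0.082 thr 180
t 15.8 pos [ 0.4342 -0.3577  0.1687] yaw -1.572 tilt 0.0097 w 41.3 F [-0.4 -0.8 -0.5] need 2.65
[0.063, -0.124, 0.11, -0.006, -0.002, 0.053]
[0.059, -0.126, 0.109, -0.006, -0.002, 0.053]
[0.056, -0.127, 0.109, -0.006, -0.002, 0.053]
```

View pics/g1f.png

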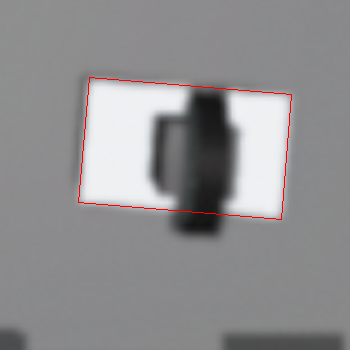

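>>> {"op": "play_rows", "data": {
  "rows": [
    [0.063,-0.12,0.1,-0.006,-0.002,0.053,0.1],
    [0.06,-0.125,0.1,-0.006,-0.002,0.053,0.1],
    [0.056,-0.12,0.1,-0.006,-0.002,0.053,0.1],
    [0,0,0,0,0,0,0.1]
  ]
}}

```text
clock: 16.2
position: [0.4949, -0.3842, 0.1227]
ee_rot: [-2.132, 2.305, -0.003]
force: [0.8, 0.7, -0.4]
width: 0.451
```

```bash
python3 -c "
from h import *
rows(.4902,-.3861,.11,-np.pi/2-.082,n=2,maxmm=30)"
```

```text
t 16.2 pos [ 0.4949 -0.3842  0.1227] yaw -1.649 tilt 0.0023 w 41.5 F [ 0.8  0.7 -0.4] need 0.45
[0.008, 0.015, 0.042, -0.002, -0.0, 0.004]
[0.008, 0.015, 0.042, -0.002, -0.0, 0.004]
```

>>> {"op": "play_rows", "data": {
  "rows": [
    [0.008,0.015,0.03,-0.002,0,0.004,0.1],
    [0.006,0.012,0.03,0,0,0,0.1],
    [0,0,0.05,0,0,0,0.1],
    [0,0,0,0,0,0,0.1]
  ]
}}

```text
clock: 16.6
position: [0.4913, -0.3835, 0.1048]
ee_rot: [-2.136, 2.302, 0.001]
force: [0.5, 0.6, -0.9]
width: 0.448
```

```bash
python3 -c "
from h import *
rows(.4902,-.3861,.0695,-np.pi/2-.082,n=2,maxmm=30)"
```

```text
t 16.6 pos [ 0.4913 -0.3835  0.1048] yaw -1.646 tilt 0.0012 w 41.2 F [ 0.5  0.6 -0.9] need 1.18
[0.009, 0.003, 0.118, -0.0, 0.001, 0.007]
[0.009, 0.003, 0.118, -0.0, 0.001, 0.007]
```

>>> {"op": "play_rows", "data": {
  "rows": [
    [0.014,0.004,0.1,0,0,0.008,0.1],
    [0.009,0.003,0.1,0,0,0.005,0.1],
    [0,0,0.02,0,0,0,0.1],
    [0,0,0,0,0,0,0.1]
  ]
}}

```text
clock: 17.0
position: [0.4889, -0.3872, 0.0691]
ee_rot: [-2.127, 2.311, 0.001]
force: [-0.1, 0.9, -0.3]
width: 0.449
```

```bash
python3 -c "
from h import *
rows(.4902,-.3861,.0695,-np.pi/2-.082,n=2,maxmm=30)"
```

```text
t 17.0 pos [ 0.4889 -0.3872  0.0691] yaw -1.654 tilt 0.0011 w 41.3 F [-0.1  0.9 -0.3] need 0.06
[-0.004, -0.004, -0.001, -0.0, 0.001, -0.001]
[-0.004, -0.004, -0.001, -0.0, 0.001, -0.001]
```

>>> {"op": "play_rows", "data": {
  "rows": [
    [-0.004,-0.009,-0.005,0,0,0,0.1],
    [0,0,0,0,0,0,1],
    [0,0,0,0,0,0,1],
    [0,0,0,0,0,0,1],
    [0,0,0,0,0,0,1]
  ]
}}

```text
clock: 17.5
position: [0.4911, -0.387, 0.0708]
ee_rot: [-2.127, 2.31, -0.002]
force: [0.0, 0.4, 0.1]
width: 0.147
```

>>> {"op": "play_rows", "data": {
  "rows": [
    [0,0,-0.15,0,0,0,1],
    [0,0,-0.3,0,0,0,1],
    [0,0,-0.3,0,0,0,1],
    [-0.05,0,-0.05,0,0,0.01,1]
  ]
}}

```text
clock: 17.9
position: [0.4896, -0.3794, 0.1923]
ee_rot: [2.12, -2.318, -0.007]
force: [1.2, -0.8, -0.3]
width: 0.15
```

```bash
python3 -c "
from h import *
rows(.565,-.073,.19,-np.pi/2,n=2,maxmm=45)"
```

```text
t 17.9 pos [ 0.4896 -0.3794  0.1923] yaw -1.66 tilt 0.0044 w 13.8 F [ 1.2 -0.8 -0.3] need 7.01
[-0.297, -0.046, 0.003, 0.001, 0.001, -0.025]
[-0.296, -0.049, 0.003, 0.001, 0.001, -0.025]
[-0.296, -0.053, 0.003, 0.001, 0.001, -0.025]
[-0.295, -0.057, 0.003, 0.001, 0.001, -0.025]
[-0.294, -0.061, 0.002, 0.001, 0.001, -0.025]
[-0.294, -0.064, 0.002, 0.001, 0.001, -0.025]
[-0.293, -0.068, 0.002, 0.001, 0.001, -0.025]
```

>>> {"op": "play_rows", "data": {
  "rows": [
    [-0.3,-0.046,0,0,0,-0.025,1],
    [-0.3,-0.05,0,0,0,-0.025,1],
    [-0.3,-0.053,0,0,0,-0.025,1],
    [-0.3,-0.057,0,0,0,-0.025,1],
    [-0.3,-0.06,0,0,0,-0.025,1]
  ]
}}

```text
clock: 18.4
position: [0.5436, -0.1584, 0.1933]
ee_rot: [2.176, -2.262, 0.003]
force: [0.1, 0.1, -1.0]
width: 0.152
```

>>> {"op": "play_rows", "data": {
  "rows": [
    [-0.29,-0.06,0,0,0,-0.025,1],
    [-0.29,-0.06,0,0,0,-0.025,1],
    [0,0,0,0,0,0,1],
    [0,0,0,0,0,0,1]
  ]
}}

```text
clock: 18.8
position: [0.5645, -0.0579, 0.1914]
ee_rot: [2.222, -2.221, -0.003]
force: [-0.4, -0.8, -2.1]
width: 0.15
```

```bash
python3 chk.py i1 .643 -.073 .024 .0705
```

```text
18.8 [ 0.56453873 -0.05785113  0.19137032] [-0.37866802 -0.79798326 -2.0574171 ]
base 0.657 -0.0752 size y,x 38.2 4.3 yaw -0.016
```

View pics/_o.png

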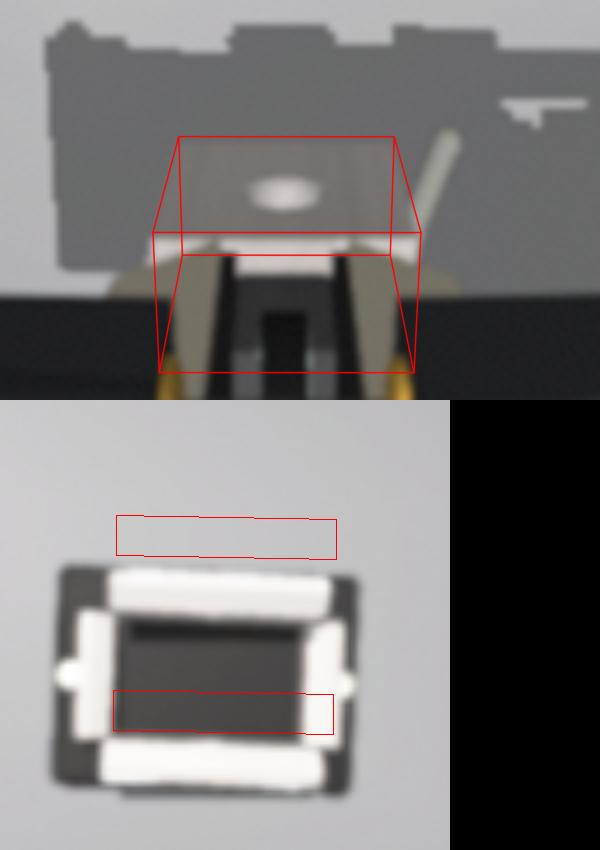

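```bash
sed -i 's/bw=(g<thr).astype(np.uint8);bw/thr=.55*np.median(g);bw=(g<thr).astype(np.uint8);bw/' h.py
sed -i 's/^im,m=snap(tag)/im,m=load(tag) if len(sys.argv)>6 else snap(tag)/' chk.py
python3 chk.py i1 .643 -.073 .024 .0705 1
```

```text
base 0.6456 -0.0734 size y,x 68.4 49.9 yaw -0.038
```

View pics/_o.png

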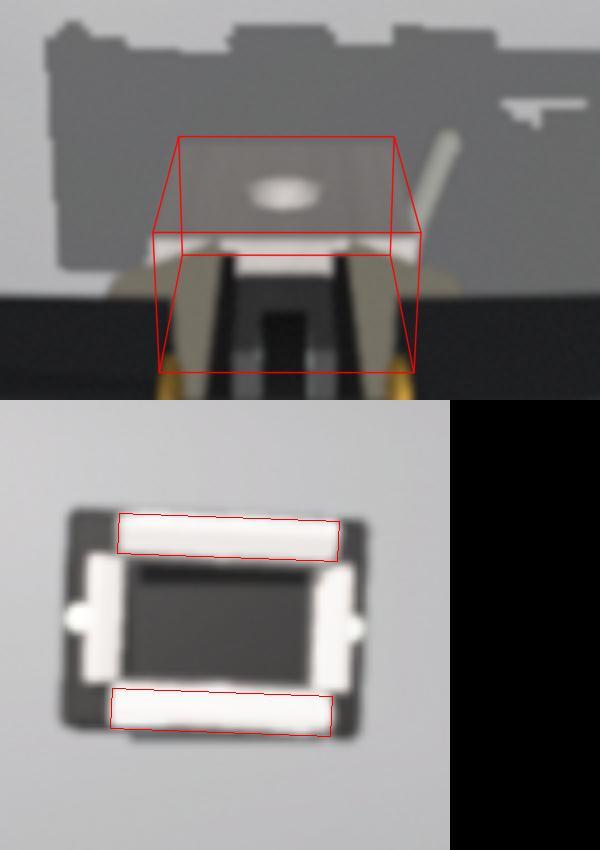

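```bash
python3 -c "
from h import *
rows(.6457,-.073,.14,-np.pi/2-.037,n=4,maxmm=30)"
```

```text
t 18.85 pos [ 0.5646 -0.0571  0.1914] yaw -1.57 tilt 0.0026 w 13.6 F [ 0.1  1.1 -1.7] need 3.24
[0.027, -0.135, 0.085, 0.001, 0.001, 0.019]
[0.025, -0.136, 0.085, 0.001, 0.001, 0.019]
[0.024, -0.136, 0.085, 0.001, 0.001, 0.019]
[0.023, -0.136, 0.086, 0.001, 0.001, 0.019]
```

>>> {"op": "play_rows", "data": {
  "rows": [
    [0.027,-0.135,0.08,0,0.001,0.019,1],
    [0.025,-0.135,0.08,0,0.001,0.019,1],
    [0.024,-0.135,0.08,0,0.001,0.019,1],
    [0.023,-0.13,0.08,0,0.001,0.015,1],
    [0,0,0,0,0,0,1]
  ]
}}

```text
clock: 19.35
position: [0.6451, -0.0809, 0.1408]
ee_rot: [2.168, -2.268, 0.0]
force: [-0.1, 0.6, -1.7]
width: 0.149
```

```bash
python3 -c "
from h import *
rows(.6457,-.073,.13,-np.pi/2-.037,n=2,maxmm=30)"
```

```text
t 19.35 pos [ 0.6451 -0.0809  0.1408] yaw -1.616 tilt 0.0036 w 13.7 F [-0.1  0.6 -1.7] need 0.45
[-0.026, -0.001, 0.036, 0.002, -0.003, -0.008]
[-0.026, -0.001, 0.036, 0.002, -0.003, -0.008]
```

>>> {"op": "play_rows", "data": {
  "rows": [
    [-0.026,0,0.025,0.002,-0.003,-0.008,1],
    [-0.026,-0.002,0.025,0,0,-0.008,1],
    [0,0,0,0,0,0,1]
  ]
}}

```text
clock: 19.65
position: [0.6439, -0.0752, 0.1322]
ee_rot: [2.174, -2.263, -0.002]
force: [0.5, 0.8, -0.5]
width: 0.145
```

```bash
python3 -c "
from h import *
rows(.6457,-.073,.125,-np.pi/2-.037,n=2,maxmm=30)"
```

```text
t 19.65 pos [ 0.6439 -0.0752  0.1322] yaw -1.611 tilt 0.0038 w 13.4 F [ 0.5  0.8 -0.5] need 0.26
[-0.008, -0.006, 0.024, 0.003, -0.002, -0.003]
[-0.008, -0.006, 0.024, 0.003, -0.002, -0.003]
```

>>> {"op": "play_rows", "data": {
  "rows": [
    [-0.012,-0.014,0.03,0.003,-0.002,-0.003,1],
    [-0.006,-0.008,0.03,0.002,0,-0.003,1],
    [0,0,0,0,0,0,1]
  ]
}}

```text
clock: 19.95
position: [0.647, -0.0722, 0.1236]
ee_rot: [2.181, -2.261, 0.001]
force: [0.4, 0.3, -0.8]
width: 0.148
```

```bash
python3 -c "
from h import *
rows(.6457,-.073,.0785,-np.pi/2-.037,n=2,maxmm=30)"
```

```text
t 19.95 pos [ 0.647  -0.0722  0.1236] yaw -1.607 tilt 0.0006 w 13.6 F [ 0.4  0.3 -0.8] need 1.5
[0.003, 0.004, 0.15, -0.0, -0.0, 0.001]
[0.003, 0.004, 0.15, -0.0, -0.0, 0.001]
```

>>> {"op": "play_rows", "data": {
  "rows": [
    [0.004,0.006,0.06,0,0,0,1],
    [0.002,0.003,0.08,0,0,0,1],
    [0,0,0.08,0,0,0,1]
  ]
}}

```text
clock: 20.25
position: [0.6467, -0.073, 0.0901]
ee_rot: [-2.179, 2.26, -0.005]
force: [-0.7, -0.6, -1.6]
width: 0.145
```

```bash
python3 -c "
from h import *
rows(.6457,-.073,.0785,-np.pi/2-.037,n=2,maxmm=30)"
```

```text
t 20.25 pos [ 0.6467 -0.073   0.0901] yaw -1.607 tilt 0.0039 w 13.4 F [-0.7 -0.6 -1.6] need 0.39
[0.0, 0.003, 0.039, -0.004, -0.001, 0.001]
[0.0, 0.003, 0.039, -0.004, -0.001, 0.001]
```

>>> {"op": "play_rows", "data": {
  "rows": [
    [0,0.004,0.037,-0.003,0,0,1],
    [0,0.002,0.035,-0.003,0,0,1],
    [0,0,0.01,0,0,0,1]
  ]
}}

```text
clock: 20.55
position: [0.647, -0.0731, 0.0779]
ee_rot: [-2.18, 2.26, -0.004]
force: [-7.4, 1.6, 26.2]
width: 0.148
```

```bash
python3 -c "
from h import *
rows(.6457,-.073,.0785,-np.pi/2-.037,n=2,maxmm=30)"
```

```text
t 20.55 pos [ 0.647  -0.0731  0.0779] yaw -1.607 tilt 0.0029 w 13.7 F [-7.4  1.6 26.2] need 0.05
[-0.0, 0.004, -0.002, -0.003, -0.001, 0.001]
[-0.0, 0.004, -0.002, -0.003, -0.001, 0.001]
```

Seated. Now holder1 at (0.597,−0.365).

>>> {"op": "play_rows", "data": {
  "rows": [
    [0,0,-0.003,0,0,0,0.3],
    [0,0,0,0,0,0,0.3],
    [0,0,0,0,0,0,0.3],
    [0,0,-0.2,0,0,0,0.3],
    [0,0,-0.3,0,0,0,0.1]
  ]
}}

```text
clock: 21.05
position: [0.6428, -0.0729, 0.1482]
ee_rot: [2.176, -2.256, -0.01]
force: [0.8, 0.2, -0.2]
width: 0.395
```

```bash
python3 -c "
from h import *
rows(.525,-.365,.165,-np.pi/2,n=2,maxmm=45)"
```

```text
t 21.05 pos [ 0.6428 -0.0729  0.1482] yaw -1.607 tilt 0.0095 w 36.3 F [ 0.8  0.2 -0.2] need 7.01
[0.282, 0.102, -0.015, 0.003, -0.0, -0.01]
[0.282, 0.104, -0.015, 0.003, -0.0, -0.01]
[0.281, 0.105, -0.015, 0.003, -0.0, -0.01]
[0.28, 0.107, -0.015, 0.003, -0.0, -0.01]
[0.28, 0.108, -0.016, 0.003, -0.0, -0.01]
[0.279, 0.109, -0.016, 0.003, -0.0, -0.01]
[0.279, 0.111, -0.016, 0.003, -0.0, -0.01]
```

>>> {"op": "play_rows", "data": {
  "rows": [
    [0.28,0.102,-0.04,0.003,0,-0.01,0.1],
    [0.28,0.104,-0.03,0.003,0,-0.01,0.1],
    [0.28,0.105,-0.015,0.003,0,-0.01,0.1],
    [0.28,0.107,-0.015,0.003,0,-0.01,0.1],
    [0.28,0.108,-0.01,0.003,0,-0.01,0.1]
  ]
}}

```text
clock: 21.55
position: [0.5645, -0.2775, 0.1705]
ee_rot: [-2.221, 2.208, -0.008]
force: [1.3, -0.2, 0.4]
width: 0.447
```

>>> {"op": "play_rows", "data": {
  "rows": [
    [0.28,0.11,0,0,0,-0.01,0.1],
    [0.26,0.11,0,0,0,-0.01,0.1],
    [0,0,0,0,0,0,0.1],
    [0,0,0,0,0,0,0.1]
  ]
}}

```text
clock: 21.95
position: [0.5248, -0.3712, 0.169]
ee_rot: [-2.222, 2.213, -0.009]
force: [-0.1, 1.1, -0.8]
width: 0.449
```

```bash
python3 -c "
from h import *
im,m=snap('j1')
X,Y,a=footfit(im,m,.597,-.365,.046,thr=180,half=.04,save='pics/j1f.png')
rows(X,Y,.115,-np.pi/2+a,n=2,maxmm=30)
"
```

```text
21.95 [ 0.52482624 -0.37115298  0.16904594] [-0.14171225  1.12818023 -0.8498093 ]
center 0.6037 -0.3691 size along~y,x mm 40.9 16.9 yaw 0.162 thr 180
t 22.0 pos [ 0.5243 -0.3719  0.169 ] yaw -1.567 tilt 0.0073 w 41.3 F [-0.5 -1.5 -0.8] need 3.2
[-0.004, -0.132, 0.091, -0.004, -0.001, -0.079]
[0.001, -0.132, 0.091, -0.004, -0.001, -0.079]
[0.006, -0.132, 0.091, -0.004, -0.001, -0.079]
[0.011, -0.132, 0.09, -0.004, -0.001, -0.079]
```

View pics/j1f.png

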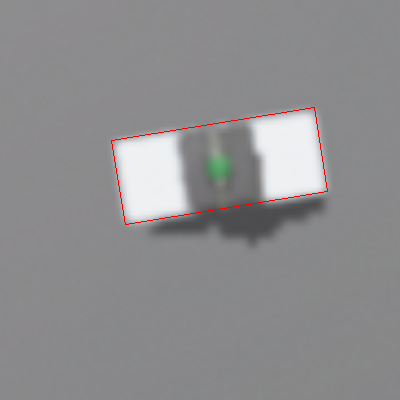

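View pics/j1.png

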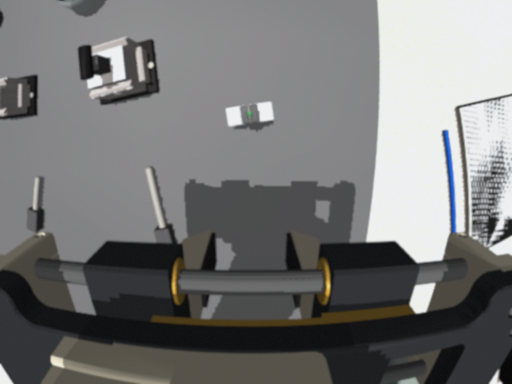

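>>> {"op": "play_rows", "data": {
  "rows": [
    [0.005,-0.132,0.085,-0.004,0,-0.079,0.1],
    [0.01,-0.132,0.085,-0.004,0,-0.079,0.1],
    [0.015,-0.132,0.085,-0.004,0,-0.079,0.1],
    [0.02,-0.125,0.085,-0.004,0,-0.07,0.1],
    [0,0,0,0,0,0,0.1]
  ]
}}

```text
clock: 22.5
position: [0.6086, -0.3678, 0.1166]
ee_rot: [2.402, -2.025, -0.0]
force: [0.3, 0.2, -0.7]
width: 0.452
```

```bash
python3 -c "
from h import *
rows(.6037,-.3691,.1,-np.pi/2+.162,n=2,maxmm=30)"
```

```text
t 22.5 pos [ 0.6086 -0.3678  0.1166] yaw -1.401 tilt 0.0002 w 41.6 F [ 0.3  0.2 -0.7] need 0.58
[0.002, 0.017, 0.055, 0.0, 0.0, 0.008]
[0.002, 0.017, 0.055, 0.0, 0.0, 0.008]
```

>>> {"op": "play_rows", "data": {
  "rows": [
    [0.002,0.017,0.03,0,0,0.008,0.1],
    [0.002,0.014,0.04,0,0,0.008,0.1],
    [0,0,0.04,0,0,0,0.1],
    [0,0,0,0,0,0,0.1]
  ]
}}

```text
clock: 22.9
position: [0.603, -0.3668, 0.0994]
ee_rot: [2.393, -2.035, -0.002]
force: [-0.5, -0.1, 0.0]
width: 0.45
```

```bash
python3 -c "
from h import *
rows(.6037,-.3691,.0695,-np.pi/2+.162,n=2,maxmm=30)"
```

```text
t 22.9 pos [ 0.603  -0.3668  0.0994] yaw -1.409 tilt 0.0012 w 41.4 F [-0.5 -0.1  0. ] need 1.0
[0.008, -0.001, 0.1, 0.001, 0.001, -0.0]
[0.008, -0.001, 0.1, 0.001, 0.001, -0.0]
```

>>> {"op": "play_rows", "data": {
  "rows": [
    [0.009,-0.003,0.1,0,0,0,0.1],
    [0.005,-0.002,0.08,0,0,0,0.1],
    [0,0,0,0,0,0,0.1],
    [0,0,0,0,0,0,0.1]
  ]
}}

```text
clock: 23.3
position: [0.6031, -0.3699, 0.0704]
ee_rot: [2.391, -2.037, -0.001]
force: [0.5, -0.2, 0.3]
width: 0.447
```

```bash
python3 -c "
from h import *
rows(.6037,-.3691,.0695,-np.pi/2+.162,n=2,maxmm=30)"
```

```text
t 23.3 pos [ 0.6031 -0.3699  0.0704] yaw -1.411 tilt 0.0011 w 41.1 F [ 0.5 -0.2  0.3] need 0.04
[-0.002, -0.002, 0.003, 0.001, 0.0, -0.002]
[-0.002, -0.002, 0.003, 0.001, 0.0, -0.002]
```

>>> {"op": "play_rows", "data": {
  "rows": [
    [0,-0.003,0.003,0,0,0,1],
    [0,0,0,0,0,0,1],
    [0,0,0,0,0,0,1],
    [0,0,0,0,0,0,1]
  ]
}}

```text
clock: 23.7
position: [0.6041, -0.37, 0.0706]
ee_rot: [2.391, -2.037, 0.0]
force: [-0.3, -0.1, 0.2]
width: 0.15
```

>>> {"op": "play_rows", "data": {
  "rows": [
    [0,0,0,0,0,0,1],
    [0,0,-0.15,0,0,0,1],
    [0,0,-0.3,0,0,0,1],
    [0,0,-0.3,0,0,0,1],
    [-0.1,0.02,-0.05,0,0,0.03,1]
  ]
}}

```text
clock: 24.2
position: [0.5968, -0.3566, 0.1913]
ee_rot: [2.372, -2.056, -0.009]
force: [1.4, -0.4, -1.4]
width: 0.151
```

```bash
python3 -c "
from h import *
rows(.55,.064,.19,-np.pi/2-.15,n=2,maxmm=45)"
```

```text
t 24.2 pos [ 0.5968 -0.3566  0.1913] yaw -1.428 tilt 0.0061 w 13.9 F [ 1.4 -0.4 -1.4] need 9.4
[-0.282, -0.009, 0.001, 0.001, 0.0, 0.058]
[-0.282, -0.001, 0.001, 0.001, 0.0, 0.058]
[-0.282, 0.008, 0.001, 0.001, 0.0, 0.058]
[-0.282, 0.016, 0.001, 0.001, 0.0, 0.058]
[-0.281, 0.024, 0.001, 0.001, 0.0, 0.058]
[-0.28, 0.032, 0.001, 0.001, 0.0, 0.058]
[-0.279, 0.04, 0.001, 0.001, 0.0, 0.058]
[-0.278, 0.049, 0.001, 0.001, 0.0, 0.058]
[-0.276, 0.057, 0.001, 0.001, 0.0, 0.058]
[-0.275, 0.065, 0.001, 0.001, 0.0, 0.058]
```

>>> {"op": "play_rows", "data": {
  "rows": [
    [-0.28,-0.009,0,0,0,0.058,1],
    [-0.28,0,0,0,0,0.058,1],
    [-0.28,0.008,0,0,0,0.058,1],
    [-0.28,0.016,0,0,0,0.058,1],
    [-0.28,0.024,0,0,0,0.058,1]
  ]
}}

```text
clock: 24.7
position: [0.5719, -0.1467, 0.1927]
ee_rot: [2.198, -2.24, 0.002]
force: [0.1, 0.2, -1.1]
width: 0.151
```

>>> {"op": "play_rows", "data": {
  "rows": [
    [-0.28,0.03,0,0,0,0.058,1],
    [-0.28,0.04,0,0,0,0.058,1],
    [-0.28,0.05,0,0,0,0.05,1],
    [-0.27,0.05,0,0,0,0.03,1]
  ]
}}

```text
clock: 25.1
position: [0.5534, 0.0289, 0.1915]
ee_rot: [2.079, -2.35, 0.002]
force: [-0.2, -0.1, -1.6]
width: 0.149
```

```bash
python3 -c "
from h import *
rows(.55,.064,.19,-np.pi/2-.15,n=2,maxmm=45)"
```

```text
t 25.1 pos [0.5534 0.0289 0.1915] yaw -1.693 tilt 0.0037 w 13.7 F [-0.2 -0.1 -1.6] need 0.79
[-0.115, 0.026, 0.005, 0.001, -0.003, 0.028]
[-0.114, 0.027, 0.005, 0.001, -0.003, 0.028]
```

>>> {"op": "play_rows", "data": {
  "rows": [
    [-0.1,0.02,0,0,-0.003,0.02,1],
    [-0.05,0.02,0,0,-0.003,0.01,1],
    [0,0,0,0,0,0,1],
    [0,0,0,0,0,0,1]
  ]
}}

```text
clock: 25.5
position: [0.5474, 0.0604, 0.1908]
ee_rot: [2.075, -2.358, -0.006]
force: [-0.1, -1.2, -1.8]
width: 0.15
```

```bash
python3 chk.py k1 .627 .064 .016 .0706
```

```text
25.5 [0.54744472 0.06044155 0.19083777] [-0.12865421 -1.20050425 -1.82537942]
base 0.6297 0.066 size y,x 68.4 42.1 yaw -0.189
```

View pics/_o.png

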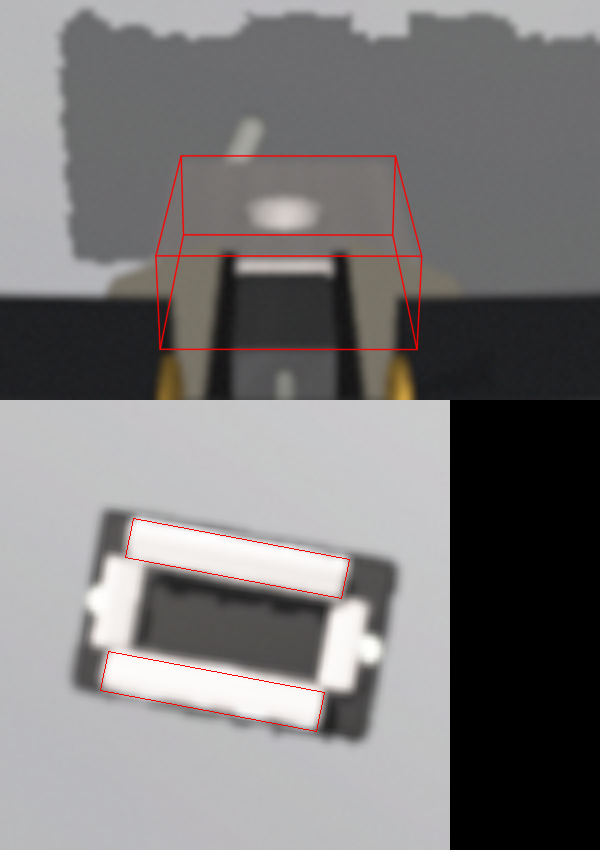

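```bash
python3 -c "
from h import *
rows(.6297,.066,.14,-np.pi/2-.189,n=4,maxmm=30)"
```

```text
t 25.55 pos [0.5475 0.0602 0.1908] yaw -1.699 tilt 0.0039 w 13.6 F [ 0.5 -0.1 -1.4] need 3.23
[-0.027, -0.135, 0.084, 0.002, 0.001, 0.03]
[-0.029, -0.134, 0.084, 0.002, 0.001, 0.03]
[-0.031, -0.134, 0.084, 0.002, 0.001, 0.03]
[-0.033, -0.133, 0.085, 0.002, 0.001, 0.03]
```

>>> {"op": "play_rows", "data": {
  "rows": [
    [-0.025,-0.135,0.08,0.002,0,0.03,1],
    [-0.025,-0.134,0.08,0.002,0,0.03,1],
    [-0.025,-0.134,0.08,0.002,0,0.03,1],
    [-0.02,-0.12,0.08,0.002,0,0.025,1],
    [0,0,0,0,0,0,1]
  ]
}}

```text
clock: 26.05
position: [0.631, 0.0521, 0.1413]
ee_rot: [-1.989, 2.431, -0.005]
force: [-0.7, -0.5, -2.2]
width: 0.152
```

```bash
python3 -c "
from h import *
rows(.6297,.066,.13,-np.pi/2-.189,n=2,maxmm=30)"
```

```text
t 26.05 pos [0.631  0.0521 0.1413] yaw -1.77 tilt 0.0035 w 14.0 F [-0.7 -0.5 -2.2] need 0.6
[-0.045, 0.014, 0.038, -0.003, -0.002, -0.01]
[-0.045, 0.013, 0.038, -0.003, -0.002, -0.01]
```

>>> {"op": "play_rows", "data": {
  "rows": [
    [-0.045,0.013,0.025,-0.003,-0.002,-0.01,1],
    [-0.04,0.01,0.025,0,0,-0.008,1],
    [0,0,0,0,0,0,1]
  ]
}}

```text
clock: 26.35
position: [0.6291, 0.0633, 0.1333]
ee_rot: [1.996, -2.424, 0.002]
force: [-0.7, -0.2, -1.8]
width: 0.146
```

```bash
python3 -c "
from h import *
rows(.6297,.066,.125,-np.pi/2-.189,n=2,maxmm=30)"
```

```text
t 26.35 pos [0.6291 0.0633 0.1333] yaw -1.764 tilt 0.0017 w 13.5 F [-0.7 -0.2 -1.8] need 0.29
[-0.009, -0.0, 0.028, -0.0, -0.002, -0.004]
[-0.009, -0.0, 0.028, -0.0, -0.002, -0.004]
```

>>> {"op": "play_rows", "data": {
  "rows": [
    [-0.014,-0.004,0.03,0,-0.002,-0.004,1],
    [-0.006,-0.002,0.03,0,0,-0.002,1],
    [0,0,0,0,0,0,1]
  ]
}}

```text
clock: 26.65
position: [0.63, 0.0668, 0.1248]
ee_rot: [-2.002, 2.42, -0.002]
force: [0.1, -1.1, -0.3]
width: 0.142
```

```bash
python3 -c "
from h import *
rows(.6297,.066,.0785,-np.pi/2-.189,n=2,maxmm=30)"
```

```text
t 26.65 pos [0.63   0.0668 0.1248] yaw -1.759 tilt 0.0015 w 13.1 F [ 0.1 -1.1 -0.3] need 1.54
[0.003, 0.001, 0.154, -0.002, -0.0, 0.0]
[0.003, 0.001, 0.154, -0.002, -0.0, 0.0]
```

>>> {"op": "play_rows", "data": {
  "rows": [
    [0.004,0.001,0.07,0,0,0,1],
    [0.002,0.001,0.08,0,0,0,1],
    [0,0,0.08,0,0,0,1]
  ]
}}

```text
clock: 26.95
position: [0.6307, 0.066, 0.0896]
ee_rot: [-2.0, 2.418, -0.005]
force: [0.6, -0.1, -1.5]
width: 0.147
```

```bash
python3 -c "
from h import *
rows(.6297,.066,.0785,-np.pi/2-.189,n=2,maxmm=30)"
```

```text
t 26.95 pos [0.6307 0.066  0.0896] yaw -1.759 tilt 0.0049 w 13.5 F [ 0.6 -0.1 -1.5] need 0.37
[0.001, 0.003, 0.037, -0.005, 0.001, 0.0]
[0.001, 0.003, 0.037, -0.005, 0.001, 0.0]
```

>>> {"op": "play_rows", "data": {
  "rows": [
    [0.001,0.004,0.037,-0.005,0,0,1],
    [0,0.002,0.035,-0.003,0,0,1],
    [0,0,0.01,0,0,0,1]
  ]
}}

```text
clock: 27.25
position: [0.6308, 0.0658, 0.0773]
ee_rot: [-2.0, 2.42, -0.001]
force: [-7.0, -2.4, 24.8]
width: 0.151
```

```bash
python3 -c "
from h import *
rows(.6297,.066,.0785,-np.pi/2-.189,n=2,maxmm=30)"
```

```text
t 27.25 pos [0.6308 0.0658 0.0773] yaw -1.76 tilt 0.0023 w 13.8 F [-7.  -2.4 24.8] need 0.05
[0.0, 0.004, -0.004, -0.002, 0.001, -0.0]
[0.0, 0.004, -0.004, -0.002, 0.001, -0.0]
```

>>> {"op": "play_rows", "data": {
  "rows": [
    [0,0,-0.003,0,0,0,0.3],
    [0,0,0,0,0,0,0.3],
    [0,0,0,0,0,0,0.3],
    [0,0,-0.2,0,0,0,0.3],
    [0,0,-0.3,0,0,0,0.2]
  ]
}}

```text
clock: 27.75
position: [0.6271, 0.065, 0.1478]
ee_rot: [1.997, -2.415, -0.008]
force: [0.7, 0.2, 1.0]
width: 0.381
```

```bash
python3 -c "
from h import *
rows(.42,-.09,.15,-np.pi/2-.25,n=2,maxmm=45)"
```

```text
t 27.75 pos [0.6271 0.065  0.1478] yaw -1.76 tilt 0.0092 w 35.1 F [0.7 0.2 1. ] need 5.75
[0.212, 0.194, -0.0, 0.003, -0.001, 0.02]
[0.214, 0.192, -0.001, 0.003, -0.001, 0.02]
[0.216, 0.189, -0.001, 0.003, -0.001, 0.02]
[0.218, 0.187, -0.001, 0.003, -0.001, 0.02]
[0.22, 0.185, -0.002, 0.003, -0.001, 0.02]
[0.222, 0.183, -0.002, 0.003, -0.001, 0.02]
```

>>> {"op": "play_rows", "data": {
  "rows": [
    [0.24,0.22,-0.02,0.003,0,0.02,0.2],
    [0.24,0.22,0,0.003,0,0.02,0.2],
    [0.24,0.22,0,0.003,0,0.02,0.2],
    [0.24,0.22,0,0.003,0,0.02,0.2],
    [0.2,0.16,0,0.003,0,0.02,0.2]
  ]
}}

```text
clock: 28.25
position: [0.4414, -0.0714, 0.1554]
ee_rot: [-1.939, 2.456, -0.012]
force: [0.3, -0.6, 0.1]
width: 0.401
```

>>> {"op": "play_rows", "data": {
  "rows": [
    [0.1,0.05,0,0,0,0,0.2],
    [0,0,0,0,0,0,0.2],
    [0,0,0,0,0,0,0.2]
  ]
}}

```text
clock: 28.55
position: [0.4252, -0.0881, 0.155]
ee_rot: [-1.932, 2.465, -0.011]
force: [0.4, 0.4, -0.2]
width: 0.402
```

```bash
python3 -c "
from h import *
im,m=snap('l1')
b=birds('wrist',im,m,.503,-.091,.004,.07,.25);cv2.imwrite('pics/l1b.png',b)
rows(.4837,-.0865,.07,-np.pi/2-.31,n=2,maxmm=45)"
```

```text
28.55 [ 0.4251701  -0.08805615  0.15504445] [ 0.44693218  0.39058356 -0.17229627]
t 28.6 pos [ 0.4254 -0.0879  0.155 ] yaw -1.811 tilt 0.0118 w 36.8 F [-0.8 -0.   0.2] need 2.29
[-0.033, -0.123, 0.19, -0.007, 0.002, 0.046]
[-0.036, -0.123, 0.19, -0.007, 0.002, 0.046]
[-0.04, -0.123, 0.189, -0.007, 0.002, 0.046]
```

View pics/l1b.png

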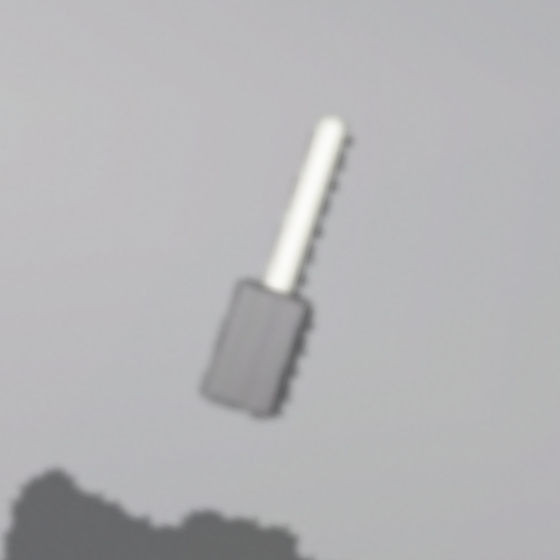

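View pics/l1.png

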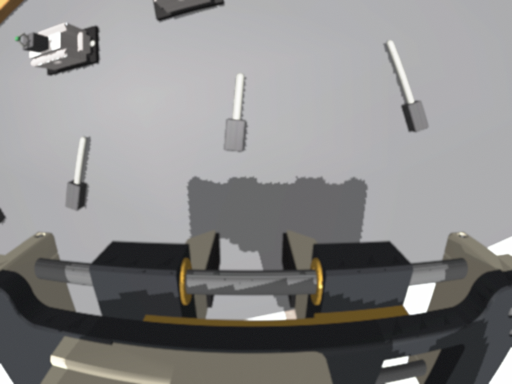

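```bash
cat > pinfit.py <<'E'
import sys
from h import *
def pinfit(im,m,cx,cy,L,half=.06,mmpx=.2,zc=.009,save='pics/_p.png'):
    b=birds("wrist",im,m,cx,cy,zc,half,mmpx);g=b.min(2).astype(int)
    med=np.median(g)
    bw=(g>med+ (g.max()-med)*.4).astype(np.uint8)
    cs,_=cv2.findContours(bw,cv2.RETR_EXTERNAL,cv2.CHAIN_APPROX_NONE)
    best=None
    for c in cs:
        (u,v),(w,h),a=cv2.minAreaRect(c)
        l,s=max(w,h)*mmpx,min(w,h)*mmpx
        if l>25 and 4<s<14 and (best is None or l>best[0]): best=(l,s,c)
    l,s,c=best
    mask=np.zeros_like(bw);cv2.drawContours(mask,[c],0,1,-1)
    vy,vx=np.nonzero(mask);P=np.c_[cx+half-(vy+.5)*mmpx/1000,cy+half-(vx+.5)*mmpx/1000]
    d=np.linalg.svd(P-P.mean(0),full_matrices=False)[2][0]
    if d[0]<0:d=-d
    t=(P-P.mean(0))@d
    c0=P.mean(0);tip=c0+d*(t.max());st=c0+d*t.min()
    o1=tip-d*(.015+L);o2=st-d*.015
    print("shank len",round((t.max()-t.min())*1000,1),"w",round(s,1),"origin from tip",o1.round(4),"from start",o2.round(4),"yaw",round(np.arctan2(d[1],d[0]),4))
    o=o1*.5+o2*.5;a=np.arctan2(d[1],d[0])
    # overlay
    h0=np.array([proj("wrist",[[o[0]+np.cos(a)*x-np.sin(a)*y,o[1]+np.sin(a)*x+np.cos(a)*y,z]],m)[0] for z in(0,.018) for x,y in((.015,.009),(.015,-.009),(-.015,-.009),(-.015,.009))])
    sh=np.array([proj("wrist",[[o[0]+np.cos(a)*x-np.sin(a)*y,o[1]+np.sin(a)*x+np.cos(a)*y,zc]],m)[0] for x,y in((.015,.004),(.015+L,.004),(.015+L,-.004),(.015,-.004))])
    ce=h0.mean(0);sc=5;x0,y0=max(int(ce[0]-55),0),max(int(ce[1]-75),0)
    z=cv2.resize(im[y0:y0+110,x0:x0+110],None,fx=sc,fy=sc,interpolation=2)
    f=lambda q:[((q-np.array([x0,y0])+.5)*sc).astype(int)]
    cv2.polylines(z,f(h0[4:]),True,(0,0,255),1);cv2.polylines(z,f(h0[:4]),True,(0,255,255),1);cv2.polylines(z,f(sh),True,(0,0,255),1)
    cv2.imwrite(save,z);return o,a
if __name__=="__main__":
    tag,cx,cy,L=sys.argv[1],*map(float,sys.argv[2:5])
    im,m=load(tag);o,a=pinfit(im,m,cx,cy,L)
    print(o)
    # grip 4 mm behind head centre
    g=o-.005*np.array([np.cos(a),np.sin(a)])
    print("grip",g.round(4));rows(g[0],g[1],.06,-np.pi/2+a,n=2,maxmm=30)
E
python3 pinfit.py l1 .503 -.091 .045
```

```text
shank len 44.0 w 5.9 origin from tip [ 0.4858 -0.0849] from start [ 0.4868 -0.0852] yaw -0.3331
[ 0.48629476 -0.0850526 ]
grip [ 0.4816 -0.0834]
t 28.6 pos [ 0.4254 -0.0879  0.155 ] yaw -1.811 tilt 0.0118 w 36.8 F [-0.8 -0.   0.2] need 3.68
[-0.029, -0.087, 0.159, -0.006, 0.002, 0.046]
[-0.031, -0.087, 0.159, -0.006, 0.002, 0.046]
[-0.033, -0.087, 0.159, -0.006, 0.002, 0.046]
[-0.036, -0.086, 0.159, -0.006, 0.002, 0.046]
```

View pics/_p.png

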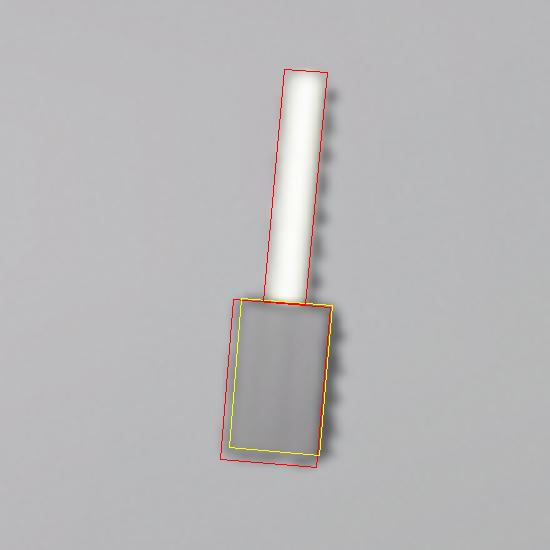

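>>> {"op": "play_rows", "data": {
  "rows": [
    [-0.029,-0.087,0.15,-0.006,0.002,0.046,0.2],
    [-0.031,-0.087,0.15,-0.006,0.002,0.046,0.2],
    [-0.033,-0.087,0.15,-0.006,0.002,0.046,0.2],
    [-0.036,-0.08,0.1,-0.006,0.002,0.046,0.2],
    [0,0,0,0,0,0,0.2]
  ]
}}

```text
clock: 29.1
position: [0.4896, -0.0773, 0.0703]
ee_rot: [-1.826, 2.55, -0.002]
force: [-0.9, -0.5, -0.8]
width: 0.402
```

```bash
python3 -c "
from h import *
rows(.4816,-.0834,.045,-np.pi/2-.333,n=2,maxmm=30)"
```

```text
t 29.1 pos [ 0.4896 -0.0773  0.0703] yaw -1.899 tilt 0.0053 w 37.0 F [-0.9 -0.5 -0.8] need 0.91
[0.028, 0.019, 0.084, -0.004, 0.003, 0.005]
[0.028, 0.019, 0.084, -0.004, 0.003, 0.005]
```

>>> {"op": "play_rows", "data": {
  "rows": [
    [0.028,0.019,0.05,-0.004,0.003,0.005,0.2],
    [0.025,0.018,0.05,-0.004,0.003,0.005,0.2],
    [0,0,0,0,0,0,0.2]
  ]
}}

```text
clock: 29.4
position: [0.4813, -0.0818, 0.0544]
ee_rot: [1.827, -2.555, -0.001]
force: [-0.2, 0.0, 0.2]
width: 0.404
```

```bash
python3 -c "
from h import *
rows(.4816,-.0834,.026,-np.pi/2-.333,n=2,maxmm=30)"
```

```text
t 29.4 pos [ 0.4813 -0.0818  0.0544] yaw -1.9 tilt 0.0009 w 37.2 F [-0.2  0.   0.2] need 0.95
[0.005, -0.003, 0.095, 0.001, 0.0, 0.004]
[0.005, -0.003, 0.095, 0.001, 0.0, 0.004]
```

>>> {"op": "play_rows", "data": {
  "rows": [
    [0.006,-0.004,0.08,0,0,0.005,0.2],
    [0.004,-0.003,0.08,0,0,0.003,0.2],
    [0,0,0.01,0,0,0,0.2],
    [0,0,0,0,0,0,0.2]
  ]
}}

```text
clock: 29.8
position: [0.4814, -0.0843, 0.0276]
ee_rot: [-1.82, 2.56, -0.0]
force: [-0.4, -0.2, 0.2]
width: 0.4
```

```bash
python3 -c "
from h import *
rows(.4816,-.0834,.026,-np.pi/2-.333,n=2,maxmm=30)"
```

```text
t 29.8 pos [ 0.4814 -0.0843  0.0276] yaw -1.905 tilt 0.0009 w 36.8 F [-0.4 -0.2  0.2] need 0.06
[-0.003, 0.0, 0.005, -0.001, 0.001, -0.001]
[-0.003, 0.0, 0.005, -0.001, 0.001, -0.001]
```

>>> {"op": "play_rows", "data": {
  "rows": [
    [-0.003,0,0.013,0,0,0,0.2],
    [0,0,0,0,0,0,1],
    [0,0,0,0,0,0,1],
    [0,0,0,0,0,0,1]
  ],
  "force": 40
}}

```text
clock: 30.2
position: [0.4819, -0.0838, 0.026]
ee_rot: [-1.82, 2.559, -0.001]
force: [0.2, -0.2, -1.0]
width: 0.189
```

>>> {"op": "play_rows", "data": {
  "rows": [
    [0,0,0,0,0,0,1],
    [0,0,0,0,0,0,1]
  ]
}}

```text
clock: 30.4
position: [0.4821, -0.0839, 0.0262]
ee_rot: [-1.82, 2.559, -0.001]
force: [-0.5, 0.2, -0.5]
width: 0.194
```

>>> {"op": "play_rows", "data": {
  "rows": [
    [0,0,-0.1,0,0,0,1],
    [0,0,-0.25,0,0,0,1],
    [0,0,-0.1,0,0,0,1]
  ]
}}

```text
clock: 30.7
position: [0.4801, -0.0836, 0.0935]
ee_rot: [1.82, -2.558, -0.004]
force: [0.5, -0.7, -0.8]
width: 0.192
```

```bash
python3 -c "
from h import *
rows(.532,.0847,.08,-np.pi/2-.189,n=2,maxmm=45)"
```

```text
t 30.7 pos [ 0.4801 -0.0836  0.0935] yaw -1.905 tilt 0.0037 w 17.7 F [ 0.5 -0.7 -0.8] need 3.93
[-0.293, 0.01, 0.023, 0.002, -0.0, -0.073]
[-0.294, -0.0, 0.022, 0.002, -0.0, -0.073]
[-0.293, -0.011, 0.023, 0.002, -0.0, -0.073]
[-0.293, -0.022, 0.023, 0.002, -0.0, -0.073]
```

>>> {"op": "play_rows", "data": {
  "rows": [
    [-0.29,0.01,0.02,0.002,0,-0.073,1],
    [-0.29,0,0.02,0.002,0,-0.073,1],
    [-0.29,-0.011,0.02,0.002,0,-0.073,1],
    [-0.28,-0.022,0.02,0.002,0,-0.065,1],
    [0,0,0,0,0,0,1]
  ]
}}

```text
clock: 31.2
position: [0.5356, 0.0851, 0.0851]
ee_rot: [-1.992, 2.42, -0.008]
force: [0.0, -0.6, 0.0]
width: 0.192
```

```bash
python3 -c "
from h import *
rows(.535,.0841,.0515,-np.pi/2-.189,n=2,maxmm=25)"
```

```text
t 31.2 pos [0.5356 0.0851 0.0851] yaw -1.764 tilt 0.0087 w 17.7 F [ 0.  -0.6  0. ] need 1.34
[0.004, 0.002, 0.112, -0.009, 0.002, -0.005]
[0.004, 0.002, 0.112, -0.009, 0.002, -0.005]
```

>>> {"op": "play_rows", "data": {
  "rows": [
    [0.004,0.002,0.1,-0.009,0.002,-0.005,1],
    [0.004,0.002,0.1,-0.009,0.002,-0.005,1],
    [0,0,0.02,0,0,0,1],
    [0,0,0,0,0,0,1]
  ]
}}

```text
clock: 31.6
position: [0.5335, 0.0817, 0.0481]
ee_rot: [1.999, -2.418, -0.002]
force: [-0.3, -0.3, -0.5]
width: 0.192
```

```bash
cat > ins.py <<'E'
# ins tag sx sy yaw  ds dz L hb : overlay of held pin, hole line, offsets
import sys,h
from h import *
def main(tag,sx,sy,sa,ds,dz,L,fx,new=True):
    im,m=snap(tag) if new else load(tag)
    d=np.load(f'pics/{tag}.npz');p=d['p'];R=Rn.from_rotvec(d['r']).as_matrix();a=np.arctan2(R[1,0],R[0,0])+np.pi/2
    f=-R[:,1]; zt=R[:,2]; lat=R[:,0]
    o=p+f*ds+zt*dz
    u=np.array([np.cos(sa),np.sin(sa),0]);n=np.array([-np.sin(sa),np.cos(sa),0])
    S=np.array([sx,sy,.034]);r=o-S;tip=o+f*(.015+L)
    print("pin origin",o.round(4),"along",round(r@u*1000,1),"lat",round(r@n*1000,2),"dz",round(r[2]*1000,2),"| tip along",round((tip-S)@u*1000,1),"lat",round((tip-S)@n*1000,2),"dz",round((tip-S)[2]*1000,2),"home along",-(fx/2+.0095+.015)*1000)
    ce=proj('wrist',[S-u*.03],m)[0];sc=5;x0,y0=int(max(0,min(ce[0]-75,362))),int(max(0,min(ce[1]-60,264)))
    z=cv2.resize(im[y0:y0+120,x0:x0+150],None,fx=sc,fy=sc,interpolation=2)
    F=lambda X:((proj('wrist',np.array(X),m)-np.array([x0,y0])+.5)*sc).astype(int)
    # tool frame lateral (tool x)
    for s in(-.004,.004): cv2.polylines(z,[F([o+f*.015+lat*s,o+f*(.015+L)+lat*s])],False,(0,0,255),1)
    H=fx/2+.0095
    for q in(-1,1): 
        cv2.polylines(z,[F([S+u*q*(H-.008)+n*.022+[0,0,.017],S+u*q*(H-.008)-n*.022+[0,0,.017],S+u*q*H-n*.022+[0,0,.017],S+u*q*H+n*.022+[0,0,.017]])],True,(255,0,0),1)
    th=np.linspace(0,6.28,20)
    cv2.polylines(z,[F([S-u*H+n*.00525*np.cos(t)+np.array([0,0,.00525*np.sin(t)]) for t in th])],True,(0,255,0),1)
    cv2.polylines(z,[F([S-u*(H+.03),S-u*H])],False,(0,255,0),1)
    cv2.imwrite('pics/_i.png',z)
if __name__=="__main__":
    main(sys.argv[1],*map(float,sys.argv[2:9]))
E
python3 ins.py n1 .6297 .066 -.189 .0044 .0172 .045 .016
```

```text
31.6 [0.53345612 0.08174398 0.04811029] [-0.32548173 -0.2518559  -0.48596371]
pin origin [0.5377 0.0809 0.0309] along -93.1 lat -2.66 dz -3.11 | tip along -33.1 lat -2.69 dz -3.32 home along -32.5
```

View pics/_i.png

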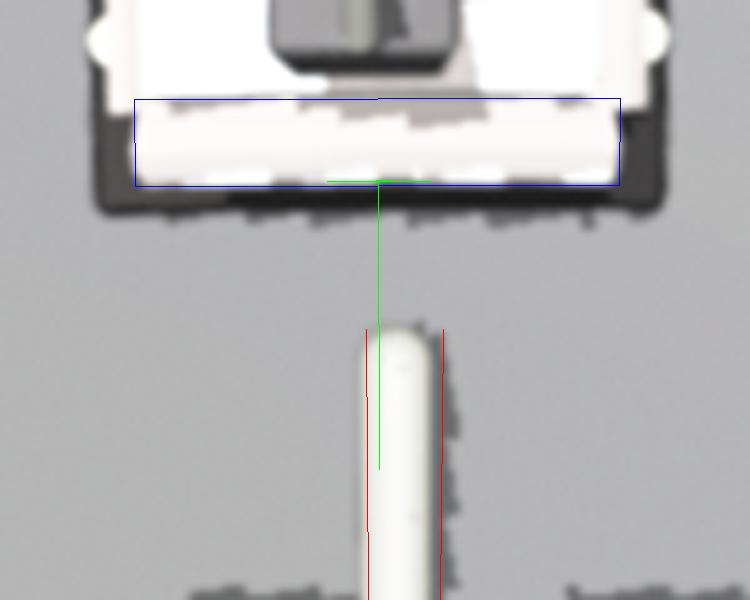

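View pics/n1.png

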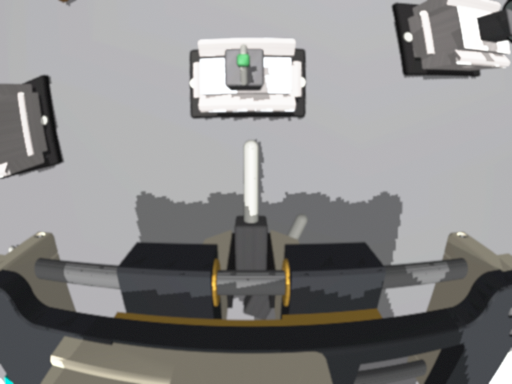

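```bash
cat > go.py <<'E'
# go sx sy yaw ds dz along : rows so that pin origin is at 'along' m from seat
import sys
from h import *
sx,sy,sa,ds,dz,al=map(float,sys.argv[1:7]);n=int(sys.argv[7]) if len(sys.argv)>7 else 2
u=np.array([np.cos(sa),np.sin(sa)]);q=np.array([sx,sy])+u*(al-ds)
rows(q[0],q[1],.034+dz,-np.pi/2+sa,n=n,maxmm=25)
E
python3 go.py .6297 .066 -.189 .0044 .0172 -.090
```

```text
t 31.65 pos [0.5334 0.0815 0.0483] yaw -1.761 tilt 0.0045 w 17.3 F [ 0.5 -0.7 -2. ] need 0.21
[-0.01, -0.01, -0.01, 0.004, -0.003, -0.001]
[-0.01, -0.01, -0.01, 0.004, -0.003, -0.001]
```

>>> {"op": "play_rows", "data": {
  "rows": [
    [-0.013,-0.01,-0.012,0.004,-0.003,0,1],
    [-0.01,-0.01,-0.01,0.004,-0.003,0,1],
    [0,0,0,0,0,0,1]
  ]
}}

```text
clock: 31.95
position: [0.5377, 0.083, 0.0525]
ee_rot: [-1.997, 2.424, -0.002]
force: [-0.3, -0.4, -0.3]
width: 0.189
```

```bash
python3 go.py .6297 .066 -.189 .0044 .0172 -.090
```

```text
t 31.95 pos [0.5377 0.083  0.0525] yaw -1.763 tilt 0.0017 w 17.4 F [-0.3 -0.4 -0.3] need 0.07
[-0.002, 0.003, 0.004, -0.002, 0.0, -0.004]
[-0.002, 0.003, 0.004, -0.002, 0.0, -0.004]
```

>>> {"op": "play_rows", "data": {
  "rows": [
    [-0.004,0,0.007,-0.002,0,-0.005,1],
    [0,0,0,0,0,0,1]
  ]
}}

```text
clock: 32.15
position: [0.5384, 0.0836, 0.0521]
ee_rot: [-1.999, 2.421, -0.001]
force: [-0.2, -0.2, -0.5]
width: 0.192
```

```bash
python3 ins.py n2 .6297 .066 -.189 .0044 .0172 .045 .016;python3 go.py .6297 .066 -.189 .0044 .0172 -.070 3
```

```text
32.15 [0.53836184 0.08359996 0.05211839] [-0.21047563 -0.16365635 -0.50378367]
pin origin [0.5427 0.0828 0.0349] along -88.6 lat 0.14 dz 0.93 | tip along -28.6 lat 0.07 dz 1.05 home along -32.5
t 32.2 pos [0.5383 0.0835 0.0521] yaw -1.761 tilt 0.0021 w 17.3 F [ 0.2 -0.2 -0.5] need 0.75
[0.0, -0.041, 0.002, -0.001, 0.001, -0.001]
[0.0, -0.041, 0.002, -0.001, 0.001, -0.001]
[0.0, -0.041, 0.002, -0.001, 0.001, -0.001]
```

View pics/_i.png

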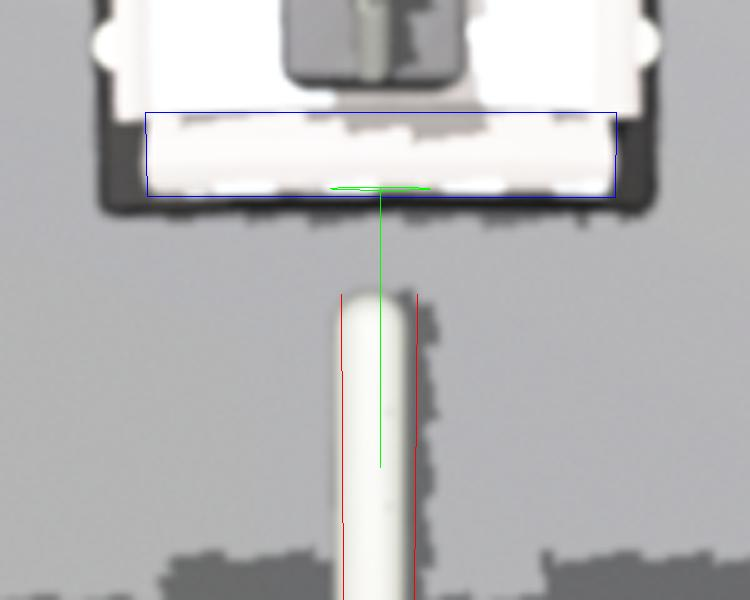

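>>> {"op": "play_rows", "data": {
  "rows": [
    [0.002,-0.04,0.008,0,0,0,1],
    [0,-0.04,0.004,0,0,0,1],
    [0,-0.01,0,0,0,0,1]
  ]
}}

```text
clock: 32.5
position: [0.5526, 0.0806, 0.0503]
ee_rot: [-2.0, 2.42, -0.002]
force: [-0.8, -0.3, -0.9]
width: 0.189
```

```bash
python3 ins.py n3 .6297 .066 -.189 .0044 .0172 .045 .016;python3 go.py .6297 .066 -.189 .0044 .0172 -.050 3
```

```text
32.5 [0.55263281 0.08059455 0.05033203] [-0.8458989  -0.26425753 -0.88975009]
pin origin [0.557  0.0798 0.0331] along -74.0 lat -0.13 dz -0.86 | tip along -14.0 lat -0.18 dz -0.72 home along -32.5
t 32.55 pos [0.5526 0.0805 0.0503] yaw -1.761 tilt 0.0024 w 17.5 F [ 0.7 -0.6 -0.6] need 0.96
[-0.0, -0.053, -0.002, -0.001, 0.001, -0.001]
[-0.0, -0.053, -0.002, -0.001, 0.001, -0.001]
[-0.0, -0.053, -0.002, -0.001, 0.001, -0.001]
```

>>> {"op": "play_rows", "data": {
  "rows": [
    [0,-0.035,-0.005,0,0,0,1],
    [0,-0.035,0,0,0,0,1],
    [0,-0.035,0,0,0,0,1]
  ]
}}

```text
clock: 32.85
position: [0.5687, 0.0774, 0.051]
ee_rot: [-2.0, 2.421, -0.001]
force: [0.2, -0.0, -0.9]
width: 0.191
```

```bash
python3 ins.py n4 .6297 .066 -.189 .0044 .0172 .045 .016;python3 go.py .6297 .066 -.189 .0044 .0172 -.0325 3
```

```text
32.85 [0.56868473 0.07744906 0.05099309] [ 0.17278704 -0.01145619 -0.90443625]
pin origin [0.573  0.0766 0.0338] along -57.7 lat -0.21 dz -0.2 | tip along 2.3 lat -0.25 dz -0.12 home along -32.5
t 32.9 pos [0.5698 0.0772 0.0511] yaw -1.761 tilt 0.0027 w 17.6 F [ 1.9 -0.4 -0.3] need 0.96
[-0.001, -0.053, -0.0, -0.002, 0.001, -0.001]
[-0.001, -0.053, -0.0, -0.002, 0.001, -0.001]
[-0.001, -0.053, -0.0, -0.002, 0.001, -0.001]
```

View pics/n4.png

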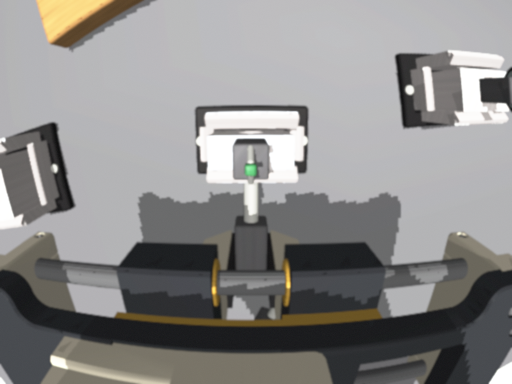

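>>> {"op": "play_rows", "data": {
  "rows": [
    [0,-0.045,0,-0.002,0,0,1],
    [0,-0.045,0,0,0,0,1],
    [0,-0.045,0,0,0,0,1]
  ]
}}

```text
clock: 33.2
position: [0.5907, 0.0732, 0.0511]
ee_rot: [-2.0, 2.421, -0.0]
force: [-0.5, -0.2, -0.5]
width: 0.192
```

```bash
python3 ins.py n5 .6297 .066 -.189 .0044 .0172 .045 .016;python3 go.py .6297 .066 -.189 .0044 .0172 -.0325 3
```

```text
33.2 [0.59074078 0.0731542  0.05107198] [-0.45049202 -0.17178626 -0.54877219]
pin origin [0.5951 0.0723 0.0339] along -35.2 lat -0.28 dz -0.12 | tip along 24.8 lat -0.33 dz -0.07 home along -32.5
t 33.25 pos [0.5922 0.0727 0.0512] yaw -1.761 tilt 0.0026 w 17.5 F [ 1.8 -0.6  0. ] need 0.05
[-0.001, -0.003, 0.0, -0.002, 0.001, -0.001]
[-0.001, -0.003, 0.0, -0.002, 0.001, -0.001]
[-0.001, -0.003, 0.0, -0.002, 0.001, -0.001]
```

>>> {"op": "play_rows", "data": {
  "rows": [
    [0,-0.015,0,0,0,0,1],
    [0,-0.01,0,0,0,0,1]
  ]
}}

```text
clock: 33.45
position: [0.5931, 0.0725, 0.0504]
ee_rot: [1.999, -2.42, -0.005]
force: [-5.3, 0.4, 2.2]
width: 0.194
```

```bash
python3 go.py .6297 .066 -.189 .0044 .0172 -.0325 3
```

```text
t 33.45 pos [0.5931 0.0725 0.0504] yaw -1.761 tilt 0.004 w 17.9 F [-5.3  0.4  2.2] need 0.04
[-0.001, -0.001, -0.002, 0.003, -0.0, -0.001]
[-0.001, -0.001, -0.002, 0.003, -0.0, -0.001]
[-0.001, -0.001, -0.002, 0.003, -0.0, -0.001]
```

>>> {"op": "play_rows", "data": {
  "rows": [
    [0,-0.012,0,0,0,0,1],
    [0,0,0,0,0,0,0.2],
    [0,0,0,0,0,0,0.2],
    [0,0,0,0,0,0,0.2]
  ]
}}

```text
clock: 33.85
position: [0.5934, 0.0726, 0.05]
ee_rot: [1.999, -2.417, -0.008]
force: [-0.5, -0.2, -0.2]
width: 0.385
```

>>> {"op": "play_rows", "data": {
  "rows": [
    [0,0.02,-0.1,0,0,0,0.2],
    [0,0.1,-0.25,0,0,0,0.2],
    [0,0.1,-0.25,0,0,0,0.2],
    [0,0,0,0,0,0,0.2]
  ]
}}

```text
clock: 34.25
position: [0.5608, 0.0788, 0.1454]
ee_rot: [1.998, -2.418, -0.007]
force: [1.2, 0.5, 0.2]
width: 0.402
```

```bash
python3 ins.py n6 .6297 .066 -.189 .0044 .0172 .045 .016; python3 -c "
from h import *
rows(.42,.09,.155,-np.pi/2-.35,n=2,maxmm=45)"
```

```text
34.25 [0.56082448 0.07880654 0.14539388] [1.19113886 0.47500946 0.24468164]
pin origin [0.565  0.078  0.1282] along -65.8 lat -0.38 dz 94.17 | tip along -5.8 lat -0.43 dz 93.77 home along -32.5
t 34.3 pos [0.5607 0.0783 0.1435] yaw -1.761 tilt 0.0081 w 36.8 F [-0.9 -0.5  0.7] need 3.15
[0.025, 0.234, -0.017, 0.004, -0.001, 0.08]
[0.035, 0.233, -0.018, 0.004, -0.001, 0.08]
[0.044, 0.231, -0.018, 0.004, -0.001, 0.08]
[0.053, 0.229, -0.019, 0.004, -0.001, 0.08]
```

View pics/n6.png

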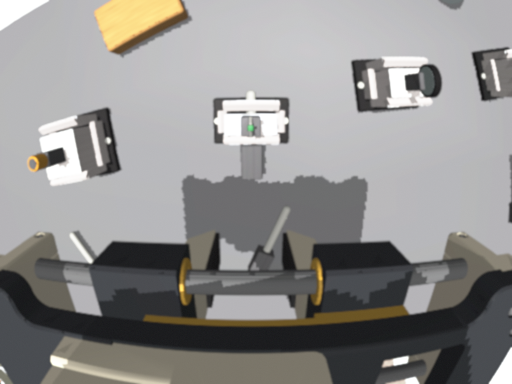

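>>> {"op": "play_rows", "data": {
  "rows": [
    [0.025,0.25,-0.02,0.004,0,0.08,0.2],
    [0.035,0.25,-0.02,0.004,0,0.08,0.2],
    [0.044,0.25,-0.02,0.004,0,0.08,0.2],
    [0.05,0.2,-0.01,0.004,0,0.08,0.2],
    [0,0,0,0,0,0,0.2]
  ]
}}

```text
clock: 34.8
position: [0.4124, 0.09, 0.1539]
ee_rot: [1.789, -2.581, 0.005]
force: [0.9, 0.2, -0.2]
width: 0.401
```

>>> {"op": "play_rows", "data": {
  "rows": [
    [0,0,0,0,0,0,0.2]
  ]
}}

```text
clock: 34.9
position: [0.4125, 0.09, 0.1541]
ee_rot: [1.79, -2.581, 0.005]
force: [-0.0, -0.5, -0.6]
width: 0.399
```

```bash
python3 -c "
from h import *
snap('o1')"; python3 pinfit.py o1 .495 .093 .053
```

```text
34.9 [0.41254662 0.08997565 0.15410147] [-0.04113728 -0.4890129  -0.57408391]
shank len 52.5 w 5.9 origin from tip [0.4855 0.0844] from start [0.4859 0.0842] yaw -0.5857
[0.48573275 0.084315  ]
grip [0.4816 0.0871]
t 34.95 pos [0.4125 0.0899 0.154 ] yaw -1.929 tilt 0.0032 w 37.0 F [-0.5 -0.4 -0.6] need 3.89
[-0.036, -0.109, 0.157, -0.001, -0.001, 0.114]
[-0.042, -0.107, 0.157, -0.001, -0.001, 0.114]
[-0.048, -0.105, 0.157, -0.001, -0.001, 0.114]
[-0.054, -0.102, 0.157, -0.001, -0.001, 0.114]
```

View pics/_p.png

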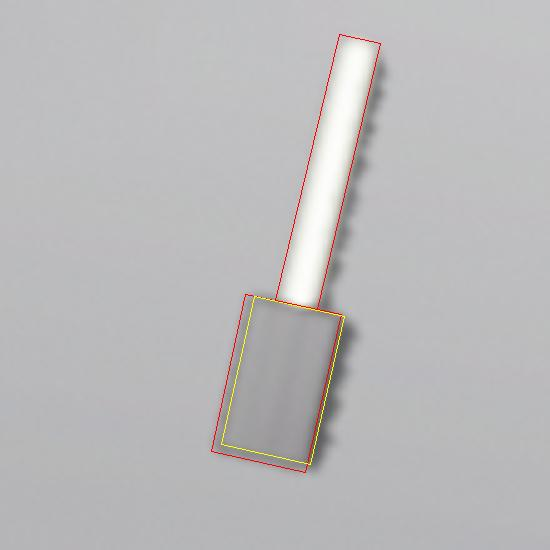

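>>> {"op": "play_rows", "data": {
  "rows": [
    [-0.036,-0.109,0.15,0,0,0.114,0.2],
    [-0.042,-0.107,0.15,0,0,0.114,0.2],
    [-0.048,-0.105,0.15,0,0,0.114,0.2],
    [-0.054,-0.09,0.1,0,0,0.11,0.2],
    [0,0,0,0,0,0,0.2]
  ]
}}

```text
clock: 35.45
position: [0.4899, 0.0868, 0.0682]
ee_rot: [-1.473, 2.77, -0.009]
force: [-0.8, 1.1, 1.2]
width: 0.401
```

```bash
python3 -c "
from h import *
rows(.4816,.0871,.045,-np.pi/2-.586,n=2,maxmm=30)"
```

```text
t 35.45 pos [0.4899 0.0868 0.0682] yaw -2.164 tilt 0.0074 w 36.9 F [-0.8  1.1  1.2] need 0.82
[0.015, 0.024, 0.077, -0.007, 0.002, -0.007]
[0.015, 0.024, 0.077, -0.007, 0.002, -0.007]
```

>>> {"op": "play_rows", "data": {
  "rows": [
    [0.015,0.024,0.05,-0.007,0.002,-0.007,0.2],
    [0.013,0.02,0.05,-0.007,0.002,-0.005,0.2],
    [0,0,0,0,0,0,0.2]
  ]
}}

```text
clock: 35.75
position: [0.4817, 0.0865, 0.0518]
ee_rot: [1.487, -2.765, -0.0]
force: [-0.2, 0.3, 0.6]
width: 0.403
```

```bash
python3 -c "
from h import *
rows(.4816,.0871,.026,-np.pi/2-.586,n=2,maxmm=30)"
```

```text
t 35.75 pos [0.4817 0.0865 0.0518] yaw -2.155 tilt 0.0019 w 37.0 F [-0.2  0.3  0.6] need 0.86
[-0.002, 0.001, 0.086, 0.001, -0.002, 0.002]
[-0.002, 0.001, 0.086, 0.001, -0.002, 0.002]
```

>>> {"op": "play_rows", "data": {
  "rows": [
    [-0.002,0,0.08,0,0,0.002,0.2],
    [-0.002,0,0.08,0,0,0,0.2],
    [0,0,0.005,0,0,0,0.2],
    [0,0,0,0,0,0,0.2]
  ]
}}

```text
clock: 36.15
position: [0.4815, 0.0873, 0.0258]
ee_rot: [1.488, -2.766, -0.001]
force: [0.9, 0.3, -0.9]
width: 0.399
```

```bash
python3 -c "
from h import *
rows(.4816,.0871,.026,-np.pi/2-.586,n=2,maxmm=30)"
```

```text
t 36.15 pos [0.4815 0.0873 0.0258] yaw -2.155 tilt 0.0008 w 36.7 F [ 0.9  0.3 -0.9] need 0.02
[0.0, -0.001, -0.001, 0.001, -0.0, 0.002]
[0.0, -0.001, -0.001, 0.001, -0.0, 0.002]
```

>>> {"op": "play_rows", "data": {
  "rows": [
    [0,0,0,0,0,0,1],
    [0,0,0,0,0,0,1],
    [0,0,0,0,0,0,1],
    [0,0,0,0,0,0,1],
    [0,0,0,0,0,0,1]
  ]
}}

```text
clock: 36.65
position: [0.4819, 0.0875, 0.0265]
ee_rot: [-1.488, 2.766, 0.0]
force: [0.3, -0.1, -0.2]
width: 0.194
```

>>> {"op": "play_rows", "data": {
  "rows": [
    [0,0,-0.1,0,0,0,1],
    [0,0,-0.25,0,0,0,1],
    [0,0,-0.1,0,0,0,1]
  ]
}}

```text
clock: 36.95
position: [0.4802, 0.087, 0.094]
ee_rot: [1.487, -2.762, -0.002]
force: [0.3, -0.8, -0.6]
width: 0.195
```

```bash
python3 -c "
from h import *
u=np.array([np.cos(-.037),np.sin(-.037)]);q=np.array([.6457,-.073])-u*.110;print(q)
rows(q[0],q[1],.085,-np.pi/2-.037,n=2,maxmm=45)"
```

```text
[ 0.53577529 -0.06893093]
t 36.95 pos [0.4802 0.087  0.094 ] yaw -2.154 tilt 0.0049 w 17.9 F [ 0.3 -0.8 -0.6] need 3.68
[0.166, -0.221, 0.015, 0.002, -0.001, -0.273]
[0.194, -0.196, 0.015, 0.002, -0.001, -0.273]
[0.219, -0.168, 0.015, 0.002, -0.001, -0.273]
[0.24, -0.136, 0.015, 0.002, -0.001, -0.273]
```

>>> {"op": "play_rows", "data": {
  "rows": [
    [0.166,-0.2,0.01,0,0,-0.27,1],
    [0.194,-0.19,0.01,0,0,-0.27,1],
    [0.219,-0.165,0.01,0,0,-0.27,1],
    [0.24,-0.13,0.01,0,0,-0.27,1],
    [0,0,0,0,0,0,1]
  ]
}}

```text
clock: 37.45
position: [0.5361, -0.0688, 0.0916]
ee_rot: [-2.204, 2.236, -0.004]
force: [-0.9, 0.3, -0.1]
width: 0.189
```

```bash
python3 go.py .6457 -.073 -.037 .0049 .0173 -.105
```

```text
t 37.45 pos [ 0.5361 -0.0688  0.0916] yaw -1.585 tilt 0.0033 w 17.4 F [-0.9  0.3 -0.1] need 1.61
[0.0, 0.001, 0.134, -0.003, -0.0, 0.022]
[0.0, 0.001, 0.134, -0.003, -0.0, 0.022]
```

>>> {"op": "play_rows", "data": {
  "rows": [
    [0,0.001,0.12,-0.003,0,0.022,1],
    [0,0.001,0.12,0,0,0.02,1],
    [0,0,0,0,0,0,1]
  ]
}}

```text
clock: 37.75
position: [0.5363, -0.0712, 0.0551]
ee_rot: [-2.171, 2.268, -0.004]
force: [-0.7, -0.6, -1.1]
width: 0.191
```

```bash
python3 ins.py p1 .6457 -.073 -.037 .0049 .0173 .053 .024; python3 go.py .6457 -.073 -.037 .0049 .0173 -.097
```

```text
37.75 [ 0.53632026 -0.07121877  0.05511015] [-0.7387969  -0.58679598 -1.07485804]
pin origin [ 0.5413 -0.0714  0.0378] along -104.4 lat -2.3 dz 3.83 | tip along -36.4 lat -2.74 dz 4.05 home along -36.5
t 37.8 pos [ 0.5369 -0.0712  0.0561] yaw -1.614 tilt 0.0044 w 17.2 F [ 0.2 -0.4 -0.4] need 0.35
[-0.008, -0.023, 0.016, -0.004, -0.0, -0.006]
[-0.008, -0.023, 0.016, -0.004, -0.0, -0.006]
```

View pics/_i.png

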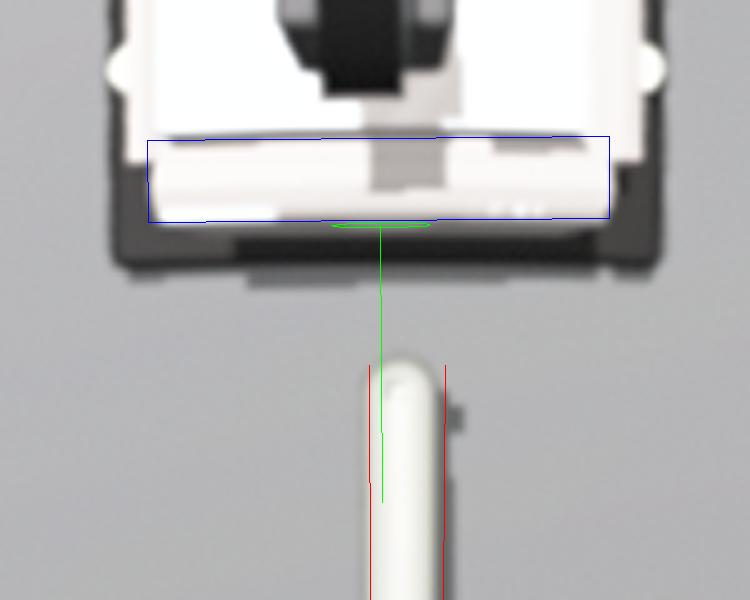

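>>> {"op": "play_rows", "data": {
  "rows": [
    [-0.005,-0.023,0.015,-0.004,0,-0.006,1],
    [-0.004,-0.02,0.013,0,0,-0.006,1],
    [0,0,0,0,0,0,1]
  ]
}}

```text
clock: 38.1
position: [0.5451, -0.0688, 0.0537]
ee_rot: [-2.18, 2.257, -0.005]
force: [-0.7, 0.2, -0.1]
width: 0.191
```

```bash
python3 ins.py p2 .6457 -.073 -.037 .0049 .0173 .053 .024; python3 go.py .6457 -.0735 -.037 .0049 .0173 -.080 3
```

```text
38.1 [ 0.54507765 -0.0688448   0.05372154] [-0.7409951   0.21120136 -0.13456338]
pin origin [ 0.5501 -0.069   0.0364] along -95.7 lat 0.44 dz 2.45 | tip along -27.7 lat 0.59 dz 2.77 home along -36.5
t 38.15 pos [ 0.545  -0.0688  0.0538] yaw -1.606 tilt 0.0048 w 17.4 F [-1.  -0.5 -0. ] need 0.65
[0.002, -0.035, 0.006, -0.003, -0.0, 0.001]
[0.002, -0.035, 0.006, -0.003, -0.0, 0.001]
[0.002, -0.035, 0.006, -0.003, -0.0, 0.001]
```

View pics/_i.png

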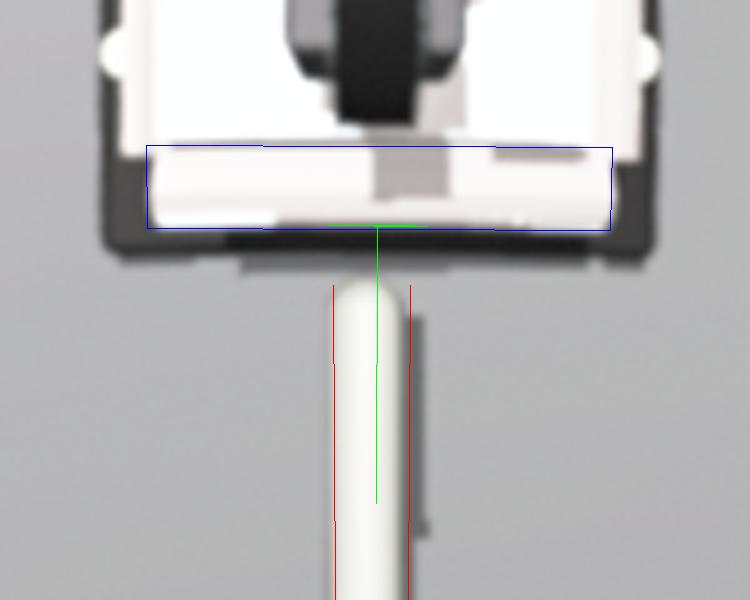

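>>> {"op": "play_rows", "data": {
  "rows": [
    [0.01,0,0.015,-0.005,0,0.001,1],
    [0.002,0,0.005,0,0,0,1],
    [0,0,0,0,0,0,1]
  ]
}}

```text
clock: 38.45
position: [0.5453, -0.0706, 0.0513]
ee_rot: [-2.181, 2.259, -0.004]
force: [0.0, 0.0, -0.3]
width: 0.194
```

```bash
python3 ins.py p3 .6457 -.073 -.037 .0049 .0173 .053 .024; python3 go.py .6457 -.0739 -.037 .0049 .0173 -.080 3
```

```text
38.45 [ 0.54526313 -0.07056727  0.0513097 ] [ 0.02169943  0.04715283 -0.29041807]
pin origin [ 0.5502 -0.0707  0.034 ] along -95.5 lat -1.28 dz 0.03 | tip along -27.5 lat -1.14 dz 0.24 home along -36.5
t 38.5 pos [ 0.5452 -0.0706  0.0513] yaw -1.606 tilt 0.0031 w 17.6 F [-0.5 -0.5 -1.1] need 0.62
[-0.001, -0.035, 0.0, -0.002, -0.0, 0.001]
[-0.001, -0.035, 0.0, -0.002, -0.0, 0.001]
[-0.001, -0.035, 0.0, -0.002, -0.0, 0.001]
```

View pics/_i.png

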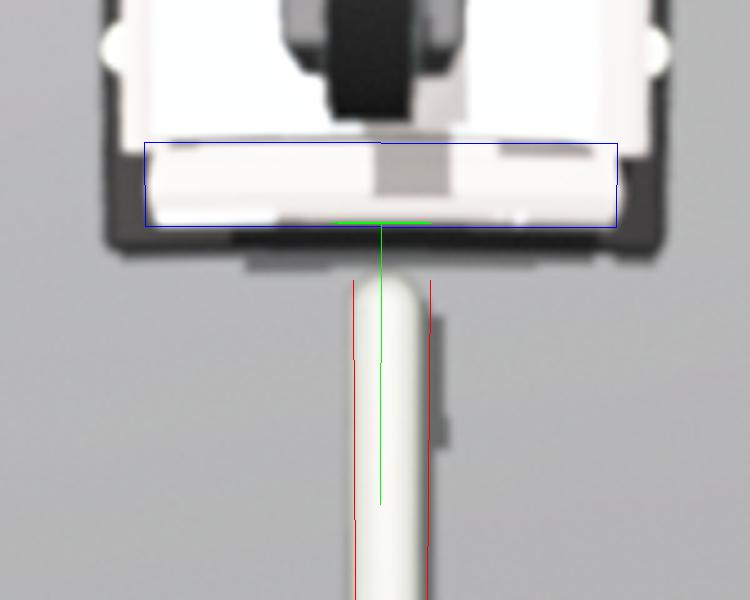

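>>> {"op": "play_rows", "data": {
  "rows": [
    [-0.003,-0.04,0,-0.002,0,0,1],
    [0,-0.04,0,0,0,0,1],
    [0,-0.01,0,0,0,0,1]
  ]
}}

```text
clock: 38.8
position: [0.5598, -0.0707, 0.0515]
ee_rot: [-2.181, 2.259, -0.003]
force: [-0.3, -0.2, -1.0]
width: 0.188
```

```bash
python3 ins.py p4 .6457 -.0739 -.037 .0049 .0173 .053 .024; python3 go.py .6457 -.0739 -.037 .0049 .0173 -.060 3
```

```text
38.8 [ 0.55984161 -0.0706982   0.05150174] [-0.2801438  -0.24283322 -0.97945844]
pin origin [ 0.5648 -0.0709  0.0342] along -81.0 lat 0.03 dz 0.21 | tip along -13.0 lat 0.15 dz 0.36 home along -36.5
t 38.85 pos [ 0.5598 -0.0707  0.0515] yaw -1.606 tilt 0.0023 w 17.4 F [ 0.6  0.1 -0.4] need 0.84
[0.0, -0.047, 0.001, -0.002, -0.0, 0.001]
[0.0, -0.047, 0.001, -0.002, -0.0, 0.001]
[0.0, -0.047, 0.0, -0.002, -0.0, 0.001]
```

>>> {"op": "play_rows", "data": {
  "rows": [
    [0,-0.04,0.001,0,0,0,1],
    [0,-0.04,0,0,0,0,1],
    [0,-0.04,0,0,0,0,1]
  ]
}}

```text
clock: 39.15
position: [0.5786, -0.0714, 0.0512]
ee_rot: [-2.181, 2.26, -0.002]
force: [1.3, -0.0, 0.3]
width: 0.191
```

>>> {"op": "play_rows", "data": {
  "rows": [
    [0,-0.045,0,0,0,0,1],
    [0,-0.045,0,0,0,0,1]
  ]
}}

```text
clock: 39.35
position: [0.5933, -0.0719, 0.0512]
ee_rot: [-2.181, 2.26, -0.002]
force: [-0.2, 0.3, -0.8]
width: 0.192
```

```bash
python3 ins.py p5 .6457 -.0739 -.037 .0049 .0173 .053 .024; python3 go.py .6457 -.0739 -.037 .0049 .0173 -.0365 3
```

```text
39.35 [ 0.59334155 -0.0719013   0.05120125] [-0.20614041  0.29628997 -0.75124032]
pin origin [ 0.5983 -0.0721  0.0339] along -47.5 lat 0.07 dz -0.09 | tip along 20.5 lat 0.18 dz 0.01 home along -36.5
t 39.4 pos [ 0.5947 -0.0719  0.0514] yaw -1.606 tilt 0.003 w 17.5 F [2.1 0.8 0.4] need 0.39
[0.0, -0.021, 0.0, -0.002, -0.0, 0.001]
[0.0, -0.021, 0.0, -0.002, -0.0, 0.001]
[0.0, -0.021, 0.0, -0.002, -0.0, 0.001]
```

>>> {"op": "play_rows", "data": {
  "rows": [
    [0,-0.04,0,0,0,0,1],
    [0,-0.03,0,0,0,0,1],
    [0,-0.015,0,0,0,0,1]
  ]
}}

```text
clock: 39.7
position: [0.6038, -0.0722, 0.0501]
ee_rot: [2.178, -2.257, -0.008]
force: [-8.7, 0.2, 4.0]
width: 0.187
```

```bash
python3 go.py .6457 -.0739 -.037 .0049 .0173 -.0365 3
```

```text
t 39.7 pos [ 0.6038 -0.0722  0.0501] yaw -1.606 tilt 0.0071 w 17.2 F [-8.7  0.2  4. ] need 0.05
[0.0, -0.001, -0.003, 0.005, -0.0, 0.001]
[0.0, -0.001, -0.003, 0.005, -0.0, 0.001]
[0.0, -0.001, -0.003, 0.005, -0.0, 0.001]
```

Home. Release and go to pin3 (≈0.49,0.265).

>>> {"op": "play_rows", "data": {
  "rows": [
    [0,-0.01,0,0,0,0,1],
    [0,0,0,0,0,0,0.2],
    [0,0,0,0,0,0,0.2],
    [0,0,0,0,0,0,0.2]
  ]
}}

```text
clock: 40.1
position: [0.6043, -0.0722, 0.0498]
ee_rot: [2.176, -2.255, -0.011]
force: [-0.2, 0.1, -0.7]
width: 0.383
```

>>> {"op": "play_rows", "data": {
  "rows": [
    [0,0.02,-0.1,0,0,0,0.2],
    [0,0.1,-0.25,0,0,0,0.2],
    [0,0.1,-0.25,0,0,0,0.2],
    [0,0,0,0,0,0,0.2]
  ]
}}

```text
clock: 40.5
position: [0.5714, -0.0708, 0.1452]
ee_rot: [2.177, -2.255, -0.011]
force: [1.5, 0.2, -0.2]
width: 0.401
```

```bash
python3 ins.py p6 .6457 -.0739 -.037 .0044 .0172 .053 .024; python3 -c "
from h import *
rows(.415,.265,.155,-np.pi/2+.2,n=2,maxmm=45)"
```

```text
40.5 [ 0.57143998 -0.07080469  0.1451905 ] [ 1.49976429  0.23832041 -0.2322148 ]
pin origin [ 0.5757 -0.071   0.1279] along -70.1 lat 0.35 dz 93.95 | tip along -2.1 lat 0.48 dz 93.25 home along -36.5
t 40.55 pos [ 0.5713 -0.0708  0.1433] yaw -1.606 tilt 0.0118 w 36.9 F [ 0.4 -0.  -0.8] need 8.23
[-0.245, 0.124, -0.007, 0.003, 0.0, -0.052]
[-0.248, 0.118, -0.007, 0.003, 0.0, -0.052]
[-0.251, 0.112, -0.008, 0.003, 0.0, -0.052]
[-0.254, 0.105, -0.008, 0.003, 0.0, -0.052]
[-0.256, 0.098, -0.008, 0.003, 0.0, -0.052]
[-0.259, 0.092, -0.008, 0.003, 0.0, -0.052]
[-0.261, 0.085, -0.008, 0.003, 0.0, -0.052]
[-0.263, 0.078, -0.008, 0.003, 0.0, -0.052]
[-0.265, 0.071, -0.009, 0.003, 0.0, -0.052]
```

View pics/p6.png

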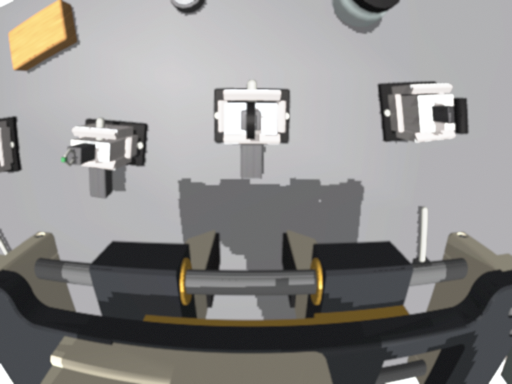

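```bash
python3 -c "
from h import *
rows(.405,-.265,.155,-np.pi/2+.1,n=2,maxmm=45)"
```

```text
t 40.55 pos [ 0.5713 -0.0708  0.1433] yaw -1.606 tilt 0.0118 w 36.9 F [ 0.4 -0.  -0.8] need 5.69
[0.222, 0.177, -0.011, 0.004, 0.0, -0.045]
[0.218, 0.182, -0.011, 0.004, 0.0, -0.045]
[0.214, 0.187, -0.012, 0.004, 0.0, -0.045]
[0.21, 0.192, -0.012, 0.004, 0.0, -0.045]
[0.205, 0.196, -0.012, 0.004, 0.0, -0.045]
[0.201, 0.201, -0.013, 0.004, 0.0, -0.045]
```

>>> {"op": "play_rows", "data": {
  "rows": [
    [0.222,0.19,-0.015,0.004,0,-0.045,0.2],
    [0.218,0.19,-0.015,0.004,0,-0.045,0.2],
    [0.214,0.19,-0.012,0.004,0,-0.045,0.2],
    [0.21,0.195,-0.012,0.004,0,-0.045,0.2],
    [0.205,0.2,-0.012,0.004,0,-0.045,0.2]
  ]
}}

```text
clock: 41.05
position: [0.4293, -0.2315, 0.1538]
ee_rot: [-2.32, 2.112, -0.0]
force: [0.8, -0.4, -0.2]
width: 0.399
```

>>> {"op": "play_rows", "data": {
  "rows": [
    [0.2,0.2,-0.01,0.004,0,-0.04,0.2],
    [0,0,0,0,0,0,0.2],
    [0,0,0,0,0,0,0.2]
  ]
}}

```text
clock: 41.35
position: [0.3959, -0.2709, 0.1545]
ee_rot: [-2.332, 2.1, -0.001]
force: [0.2, -0.7, -0.2]
width: 0.4
```

```bash
python3 -c "
from h import *
snap('q1')"; python3 pinfit.py q1 .50 -.268 .069
```

```text
41.35 [ 0.39588829 -0.27086772  0.15451581] [ 0.2466012  -0.65798848 -0.20443921]
shank len 67.5 w 4.5 origin from tip [ 0.4668 -0.2744] from start [ 0.4683 -0.2741] yaw 0.1592
[ 0.46752758 -0.27425725]
grip [ 0.4626 -0.275 ]
t 41.4 pos [ 0.3956 -0.271   0.1544] yaw -1.466 tilt 0.0027 w 36.8 F [-0.4 -1.1 -1. ] need 3.86
[0.019, -0.11, 0.158, -0.001, 0.001, -0.027]
[0.02, -0.11, 0.157, -0.001, 0.001, -0.027]
[0.021, -0.11, 0.157, -0.001, 0.001, -0.027]
[0.023, -0.109, 0.157, -0.001, 0.001, -0.027]
```

View pics/_p.png

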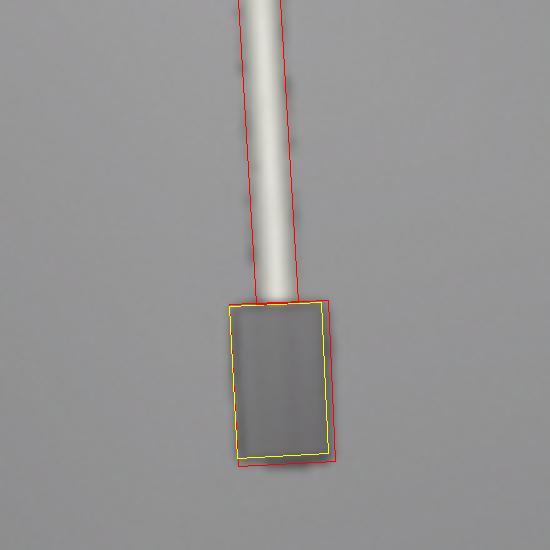

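>>> {"op": "play_rows", "data": {
  "rows": [
    [0.019,-0.105,0.15,0,0,-0.027,0.2],
    [0.02,-0.105,0.15,0,0,-0.027,0.2],
    [0.021,-0.105,0.15,0,0,-0.027,0.2],
    [0.023,-0.1,0.1,0,0,-0.027,0.2],
    [0,0,0,0,0,0,0.2]
  ]
}}

```text
clock: 41.9
position: [0.4667, -0.2703, 0.0691]
ee_rot: [-2.396, 2.023, -0.004]
force: [0.7, 1.1, 0.7]
width: 0.402
```

```bash
python3 -c "
from h import *
rows(.4626,-.275,.045,-np.pi/2+.159,n=2,maxmm=30)"
```

```text
t 41.9 pos [ 0.4667 -0.2703  0.0691] yaw -1.402 tilt 0.0058 w 37.0 F [0.7 1.1 0.7] need 0.83
[0.013, 0.016, 0.08, -0.006, 0.002, 0.009]
[0.013, 0.016, 0.08, -0.006, 0.002, 0.009]
```

>>> {"op": "play_rows", "data": {
  "rows": [
    [0.014,0.016,0.05,-0.006,0.002,0.009,0.2],
    [0.013,0.014,0.05,-0.006,0,0.007,0.2],
    [0,0,0,0,0,0,0.2]
  ]
}}

```text
clock: 42.2
position: [0.4628, -0.2733, 0.0532]
ee_rot: [2.394, -2.034, -0.003]
force: [0.4, -0.3, 1.1]
width: 0.399
```

```bash
python3 -c "
from h import *
rows(.4626,-.275,.026,-np.pi/2+.159,n=2,maxmm=30)"
```

```text
t 42.2 pos [ 0.4628 -0.2733  0.0532] yaw -1.408 tilt 0.0022 w 36.7 F [ 0.4 -0.3  1.1] need 0.91
[0.006, 0.002, 0.091, 0.002, 0.001, 0.003]
[0.006, 0.002, 0.091, 0.002, 0.001, 0.003]
```

>>> {"op": "play_rows", "data": {
  "rows": [
    [0.006,0,0.085,0.002,0,0.003,0.2],
    [0.004,0,0.08,0,0,0,0.2],
    [0,0,0.007,0,0,0,0.2],
    [0,0,0,0,0,0,0.2]
  ]
}}

```text
clock: 42.6
position: [0.4622, -0.2755, 0.0259]
ee_rot: [-2.391, 2.038, 0.001]
force: [0.2, -0.1, 1.1]
width: 0.399
```

```bash
python3 -c "
from h import *
rows(.4626,-.275,.026,-np.pi/2+.159,n=2,maxmm=30)"
```

```text
t 42.6 pos [ 0.4622 -0.2755  0.0259] yaw -1.412 tilt 0.0007 w 36.7 F [ 0.2 -0.1  1.1] need 0.02
[-0.001, -0.002, -0.0, 0.0, 0.001, -0.0]
[-0.001, -0.002, -0.0, 0.0, 0.001, -0.0]
```

>>> {"op": "play_rows", "data": {
  "rows": [
    [0,0,0,0,0,0,1],
    [0,0,0,0,0,0,1],
    [0,0,0,0,0,0,1],
    [0,0,0,0,0,0,1],
    [0,0,0,0,0,0,1]
  ]
}}

```text
clock: 43.1
position: [0.4625, -0.2758, 0.0267]
ee_rot: [-2.39, 2.038, -0.001]
force: [0.2, -0.0, -0.8]
width: 0.189
```

>>> {"op": "play_rows", "data": {
  "rows": [
    [0,0,-0.1,0,0,0,1],
    [0,0,-0.25,0,0,0,1],
    [0,0,-0.1,0,0,0,1]
  ]
}}

```text
clock: 43.4
position: [0.4609, -0.2748, 0.094]
ee_rot: [2.391, -2.037, -0.007]
force: [0.9, -0.2, -1.4]
width: 0.186
```

```bash
python3 -c "
from h import *
u=np.array([np.cos(-.06),np.sin(-.06)]);q=np.array([.645,.2402])-u*.136;print(q)
rows(q[0],q[1],.095,-np.pi/2-.06,n=2,maxmm=45)"
```

```text
[0.50924473 0.2483551 ]
t 43.4 pos [ 0.4609 -0.2748  0.094 ] yaw -1.412 tilt 0.0047 w 17.1 F [ 0.9 -0.2 -1.4] need 11.68
[-0.283, -0.073, 0.0, 0.001, 0.0, 0.037]
[-0.284, -0.067, 0.0, 0.001, 0.0, 0.037]
[-0.285, -0.062, -0.0, 0.001, 0.0, 0.037]
[-0.286, -0.057, -0.0, 0.001, 0.0, 0.037]
[-0.287, -0.052, -0.0, 0.001, 0.0, 0.037]
[-0.288, -0.046, -0.0, 0.001, 0.0, 0.037]
[-0.289, -0.041, -0.0, 0.001, 0.0, 0.037]
[-0.29, -0.036, -0.0, 0.001, 0.0, 0.037]
[-0.29, -0.031, -0.0, 0.001, 0.0, 0.037]
[-0.291, -0.025, -0.0, 0.001, 0.0, 0.037]
[-0.291, -0.02, -0.0, 0.001, 0.0, 0.037]
[-0.292, -0.015, -0.001, 0.001, 0.0, 0.037]
```

>>> {"op": "play_rows", "data": {
  "rows": [
    [-0.285,-0.073,0,0,0,0.037,1],
    [-0.285,-0.067,0,0,0,0.037,1],
    [-0.285,-0.062,0,0,0,0.037,1],
    [-0.285,-0.057,0,0,0,0.037,1],
    [-0.285,-0.052,0,0,0,0.037,1]
  ]
}}

```text
clock: 43.9
position: [0.4845, -0.0598, 0.0977]
ee_rot: [-2.274, 2.168, -0.009]
force: [1.1, 0.7, -0.9]
width: 0.191
```

>>> {"op": "play_rows", "data": {
  "rows": [
    [-0.29,-0.046,0,0,0,0.037,1],
    [-0.29,-0.04,0,0,0,0.037,1],
    [-0.29,-0.035,0,0,0,0.037,1],
    [-0.29,-0.03,0,0,0,0.037,1],
    [-0.29,-0.025,0,0,0,0.037,1]
  ]
}}

```text
clock: 44.4
position: [0.5089, 0.167, 0.0981]
ee_rot: [-2.164, 2.274, -0.012]
force: [0.4, -0.5, -0.3]
width: 0.188
```

```bash
python3 go.py .645 .2402 -.06 .005 .0176 -.131
```

```text
t 44.4 pos [0.5089 0.167  0.0981] yaw -1.62 tilt 0.0077 w 17.3 F [ 0.4 -0.5 -0.3] need 3.75
[-0.136, 0.007, 0.077, -0.003, -0.002, 0.005]
[-0.136, 0.007, 0.077, -0.003, -0.002, 0.005]
[-0.136, 0.007, 0.077, -0.003, -0.002, 0.005]
[-0.135, 0.007, 0.077, -0.003, -0.002, 0.005]
```

>>> {"op": "play_rows", "data": {
  "rows": [
    [-0.18,0.007,0.05,-0.003,-0.002,0.005,1],
    [-0.18,0.007,0.05,-0.003,-0.002,0.005,1],
    [-0.16,0.007,0.05,-0.003,0,0.005,1],
    [0,0,0.05,0,0,0,1],
    [0,0,0,0,0,0,1]
  ]
}}

```text
clock: 44.9
position: [0.5088, 0.2583, 0.0677]
ee_rot: [-2.165, 2.268, -0.001]
force: [0.4, -0.9, -0.5]
width: 0.191
```

```bash
python3 ins.py r1 .645 .2402 -.06 .005 .0176 .069 .040;python3 go.py .645 .2402 -.06 .005 .0176 -.125
```

```text
44.9 [0.50877009 0.258333   0.06772538] [ 0.40939155 -0.85795846 -0.4519409 ]
pin origin [0.5138 0.2582 0.0501] along -132.0 lat 10.07 dz 16.15 | tip along -48.0 lat 11.21 dz 16.51 home along -44.5
t 44.95 pos [0.509  0.2587 0.0683] yaw -1.617 tilt 0.007 w 17.6 F [ 0.3  0.5 -0.9] need 0.83
[0.035, -0.022, 0.056, -0.005, 0.005, 0.014]
[0.035, -0.023, 0.056, -0.005, 0.005, 0.014]
```

View pics/_i.png

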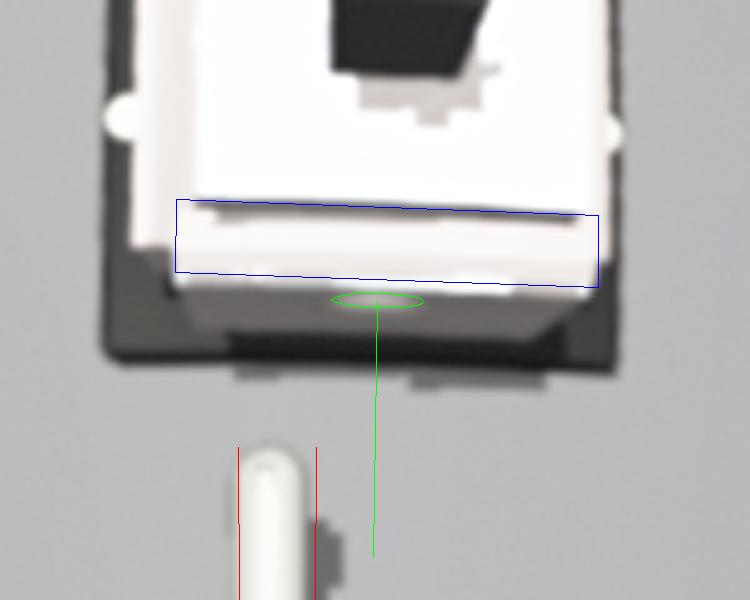

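>>> {"op": "play_rows", "data": {
  "rows": [
    [0.035,-0.02,0.05,-0.005,0.005,0.014,1],
    [0.032,-0.02,0.045,-0.003,0,0.012,1],
    [0,0,0,0,0,0,1]
  ]
}}

```text
clock: 45.25
position: [0.516, 0.2443, 0.0537]
ee_rot: [-2.147, 2.29, -0.001]
force: [0.6, -0.5, -0.0]
width: 0.187
```

```bash
python3 ins.py r2 .645 .2402 -.06 .005 .0176 .069 .040;python3 go.py .645 .2402 -.06 .005 .0176 -.12
```

```text
45.25 [0.51596359 0.24427414 0.0537273 ] [ 0.57140958 -0.48040492 -0.00101984]
pin origin [0.521  0.244  0.0361] along -124.0 lat -3.67 dz 2.14 | tip along -40.0 lat -4.05 dz 2.27 home along -44.5
t 45.3 pos [0.5159 0.2447 0.0541] yaw -1.635 tilt 0.0022 w 17.7 F [ 0.1  0.2 -0.4] need 0.23
[-0.011, -0.014, 0.008, -0.002, 0.001, -0.004]
[-0.011, -0.014, 0.008, -0.002, 0.001, -0.004]
```

View pics/_i.png

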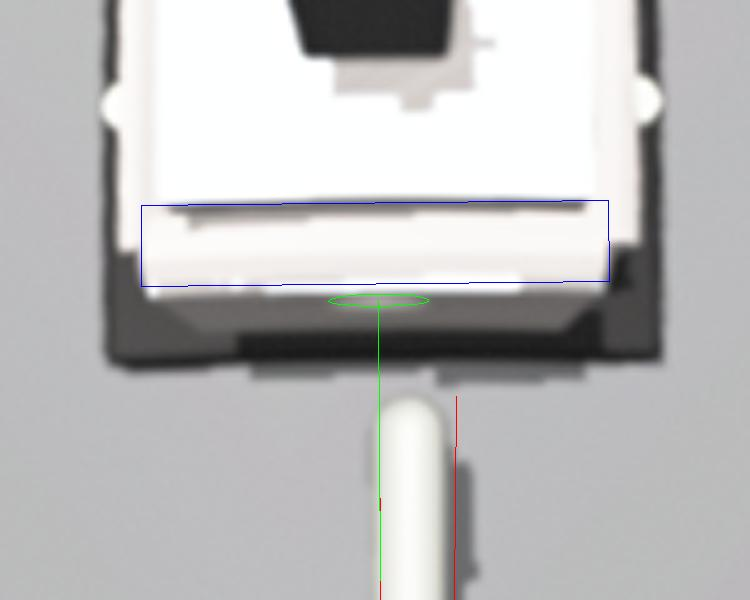

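>>> {"op": "play_rows", "data": {
  "rows": [
    [-0.01,-0.014,0.008,-0.002,0,-0.004,1],
    [-0.007,-0.01,0.006,0,0,-0.004,1],
    [0,0,0,0,0,0,1]
  ]
}}

```text
clock: 45.6
position: [0.5206, 0.2464, 0.0523]
ee_rot: [-2.151, 2.287, 0.0]
force: [0.2, -0.2, -0.7]
width: 0.197
```

```bash
python3 ins.py r3 .645 .2397 -.06 .005 .0176 .069 .040;python3 go.py .645 .2397 -.06 .005 .0176 -.10
```

```text
45.6 [0.52058154 0.24644997 0.05229556] [ 0.16305775 -0.2402638  -0.68600982]
pin origin [0.5256 0.2462 0.0347] along -119.6 lat -0.7 dz 0.7 | tip along -35.6 lat -0.81 dz 0.82 home along -44.5
t 45.65 pos [0.5205 0.2464 0.0523] yaw -1.632 tilt 0.0022 w 17.2 F [-0.6 -0.2 -0.2] need 0.79
[-0.003, -0.066, 0.003, -0.001, 0.002, -0.001]
[-0.003, -0.066, 0.003, -0.001, 0.002, -0.001]
```

View pics/_i.png

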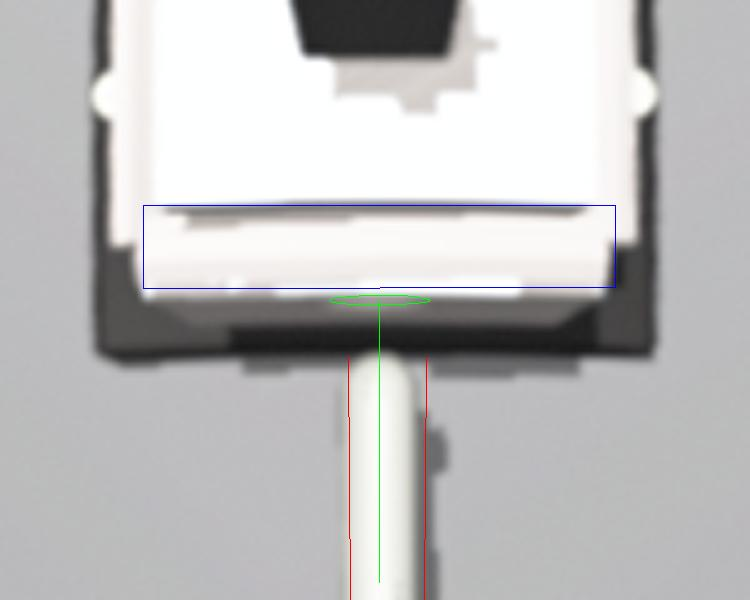

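>>> {"op": "play_rows", "data": {
  "rows": [
    [-0.005,-0.04,0.006,-0.001,0.001,0,1],
    [-0.001,-0.04,0,0,0,0,1],
    [0,-0.03,0,0,0,0,1]
  ]
}}

```text
clock: 45.95
position: [0.5378, 0.2469, 0.0517]
ee_rot: [-2.153, 2.286, 0.001]
force: [0.5, 0.5, -1.0]
width: 0.192
```

```bash
python3 ins.py r4 .645 .2397 -.06 .005 .0176 .069 .040;python3 go.py .645 .2397 -.06 .005 .0176 -.08 3
```

```text
45.95 [0.53780957 0.24694989 0.05171006] [ 0.53373185  0.47554714 -0.95672841]
pin origin [0.5428 0.2467 0.0341] along -102.4 lat 0.84 dz 0.11 | tip along -18.4 lat 0.83 dz 0.19 home along -44.5
t 46.0 pos [0.5387 0.2468 0.0518] yaw -1.631 tilt 0.0024 w 17.5 F [ 1.5  0.4 -0.6] need 0.86
[0.001, -0.048, 0.0, -0.001, 0.001, -0.0]
[0.001, -0.048, 0.0, -0.001, 0.001, -0.0]
[0.001, -0.048, 0.0, -0.001, 0.001, -0.0]
```

>>> {"op": "play_rows", "data": {
  "rows": [
    [0.003,-0.045,0,0,0,0,1],
    [0.001,-0.045,0,0,0,0,1],
    [0,-0.045,0,0,0,0,1],
    [0,-0.045,0,0,0,0,1]
  ]
}}

```text
clock: 46.4
position: [0.5675, 0.2443, 0.0517]
ee_rot: [-2.152, 2.286, 0.0]
force: [-0.3, -0.2, -0.9]
width: 0.188
```

```bash
python3 ins.py r5 .645 .2397 -.06 .005 .0176 .069 .040;python3 go.py .645 .2397 -.06 .005 .0176 -.0445 3
```

```text
46.4 [0.56750858 0.24431856 0.05171204] [-0.30370499 -0.2224594  -0.86274644]
pin origin [0.5725 0.244  0.0341] along -72.6 lat -0.01 dz 0.12 | tip along 11.4 lat -0.05 dz 0.23 home along -44.5
t 46.45 pos [0.5689 0.244  0.0518] yaw -1.632 tilt 0.003 w 17.1 F [ 2.3 -0.5 -1.3] need 1.07
[-0.001, -0.059, 0.001, -0.002, 0.001, -0.001]
[-0.001, -0.059, 0.001, -0.002, 0.001, -0.001]
[-0.001, -0.059, 0.001, -0.002, 0.001, -0.001]
```

>>> {"op": "play_rows", "data": {
  "rows": [
    [0,-0.05,0,0,0,0,1],
    [0,-0.05,0,0,0,0,1],
    [0,-0.05,0,0,0,0,1]
  ]
}}

```text
clock: 46.75
position: [0.5924, 0.2427, 0.0517]
ee_rot: [-2.151, 2.286, -0.0]
force: [0.4, -0.0, -0.5]
width: 0.19
```

```bash
python3 go.py .645 .2397 -.06 .005 .0176 -.0445 3
```

```text
t 46.75 pos [0.5924 0.2427 0.0517] yaw -1.632 tilt 0.0024 w 17.5 F [ 0.4 -0.  -0.5] need 0.13
[-0.0, -0.007, 0.0, -0.001, 0.001, -0.001]
[-0.0, -0.007, 0.0, -0.001, 0.001, -0.001]
[-0.0, -0.007, 0.0, -0.001, 0.001, -0.001]
```

>>> {"op": "play_rows", "data": {
  "rows": [
    [0,-0.02,0,0,0,0,1],
    [0,-0.018,0,0,0,0,1]
  ]
}}

```text
clock: 46.95
position: [0.5953, 0.2423, 0.0509]
ee_rot: [2.151, -2.285, -0.006]
force: [-14.4, 0.6, 8.0]
width: 0.189
```

```bash
python3 go.py .645 .2397 -.06 .005 .0176 -.0445 3
```

```text
t 46.95 pos [0.5953 0.2423 0.0509] yaw -1.631 tilt 0.0057 w 17.4 F [-14.4   0.6   8. ] need 0.04
[-0.001, -0.001, -0.001, 0.004, -0.0, -0.0]
[-0.001, -0.001, -0.001, 0.004, -0.0, -0.0]
[-0.001, -0.001, -0.001, 0.004, -0.0, -0.0]
```

Home with 14 N. Release, retreat, go to pin3.

>>> {"op": "play_rows", "data": {
  "rows": [
    [0,0,0,0,0,0,0.2],
    [0,0,0,0,0,0,0.2],
    [0,0,0,0,0,0,0.2],
    [0,0.02,-0.1,0,0,0,0.2],
    [0,0.15,-0.25,0,0,0,0.2]
  ]
}}

```text
clock: 47.45
position: [0.5698, 0.2418, 0.1011]
ee_rot: [2.144, -2.282, -0.008]
force: [0.5, -0.9, 0.1]
width: 0.399
```

```bash
python3 -c "
from h import *
rows(.41,.265,.155,-np.pi/2+.2,n=2,maxmm=45)"
```

```text
t 47.45 pos [0.5698 0.2418 0.1011] yaw -1.633 tilt 0.0116 w 36.7 F [ 0.5 -0.9  0.1] need 3.78
[-0.022, 0.269, -0.087, 0.006, -0.001, -0.131]
[-0.039, 0.267, -0.088, 0.006, -0.001, -0.131]
[-0.057, 0.264, -0.089, 0.006, -0.001, -0.131]
[-0.074, 0.259, -0.089, 0.006, -0.001, -0.131]
```

>>> {"op": "play_rows", "data": {
  "rows": [
    [-0.022,0.269,-0.09,0.006,0,-0.13,0.2],
    [-0.039,0.267,-0.09,0.006,0,-0.13,0.2],
    [-0.057,0.264,-0.09,0.006,0,-0.13,0.2],
    [-0.074,0.25,-0.08,0.006,0,-0.13,0.2],
    [0,0,0,0,0,0,0.2]
  ]
}}

```text
clock: 47.95
position: [0.4075, 0.2677, 0.1657]
ee_rot: [-2.43, 1.971, -0.014]
force: [-0.0, 0.2, 1.5]
width: 0.4
```

>>> {"op": "play_rows", "data": {
  "rows": [
    [0,0,0,0,0,0,0.2],
    [0,0,0,0,0,0,0.2]
  ]
}}

```text
clock: 48.15
position: [0.4083, 0.2682, 0.1681]
ee_rot: [-2.427, 1.969, -0.017]
force: [1.0, -0.3, 0.8]
width: 0.404
```

```bash
python3 -c "
from h import *
snap('s1')"; python3 pinfit.py s1 .51 .277 .061
```

```text
48.15 [0.40825373 0.26820105 0.16809435] [ 0.98923448 -0.29689001  0.77641901]
shank len 59.5 w 4.6 origin from tip [0.4835 0.2672] from start [0.4849 0.2677] yaw 0.3479
[0.48416444 0.26745734]
grip [0.4795 0.2658]
t 48.2 pos [0.4086 0.2681 0.1679] yaw -1.364 tilt 0.0198 w 36.5 F [0.2 0.8 0.3] need 4.3
[0.023, -0.089, 0.146, -0.008, 0.0, -0.056]
[0.025, -0.089, 0.145, -0.008, 0.0, -0.056]
[0.028, -0.089, 0.145, -0.008, 0.0, -0.056]
[0.03, -0.088, 0.145, -0.008, 0.0, -0.056]
[0.033, -0.088, 0.144, -0.008, 0.0, -0.056]
```

View pics/_p.png

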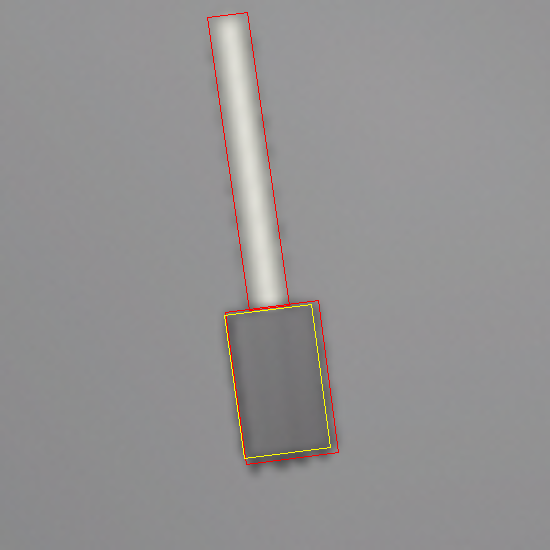

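View pics/s1.png

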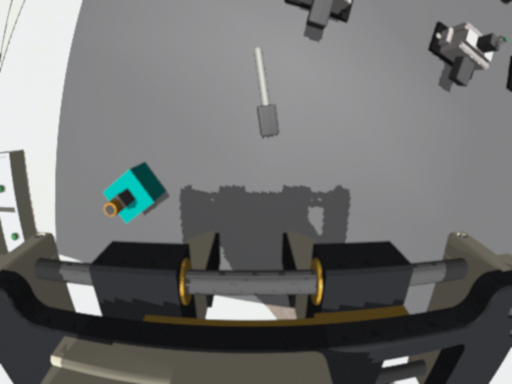

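>>> {"op": "play_rows", "data": {
  "rows": [
    [0.023,-0.085,0.145,-0.008,0,-0.056,0.2],
    [0.025,-0.085,0.145,-0.008,0,-0.056,0.2],
    [0.028,-0.085,0.145,-0.008,0,-0.056,0.2],
    [0.03,-0.085,0.12,-0.008,0,-0.056,0.2],
    [0.033,-0.08,0.08,-0.008,0,-0.05,0.2]
  ]
}}

```text
clock: 48.7
position: [0.4836, 0.2638, 0.0706]
ee_rot: [-2.565, 1.809, -0.002]
force: [0.4, -0.1, 0.3]
width: 0.401
```

>>> {"op": "play_rows", "data": {
  "rows": [
    [0,0,0,0,0,0,0.2]
  ]
}}

```text
clock: 48.8
position: [0.4854, 0.2621, 0.0684]
ee_rot: [-2.564, 1.815, -0.002]
force: [0.0, -0.9, -0.1]
width: 0.396
```

```bash
python3 -c "
from h import *
rows(.4795,.2658,.045,-np.pi/2+.348,n=2,maxmm=30)"
```

```text
t 48.8 pos [0.4854 0.2621 0.0684] yaw -1.232 tilt 0.0012 w 36.5 F [ 0.  -0.9 -0.1] need 0.81
[-0.018, 0.014, 0.078, -0.001, -0.001, -0.009]
[-0.018, 0.014, 0.078, -0.001, -0.001, -0.009]
```

>>> {"op": "play_rows", "data": {
  "rows": [
    [-0.018,0.014,0.05,0,0,-0.009,0.2],
    [-0.016,0.014,0.05,0,0,-0.008,0.2],
    [0,0,0,0,0,0,0.2]
  ]
}}

```text
clock: 49.1
position: [0.479, 0.2653, 0.0522]
ee_rot: [2.568, -1.808, 0.001]
force: [-1.3, 0.0, 0.4]
width: 0.4
```

```bash
python3 -c "
from h import *
rows(.4795,.2658,.026,-np.pi/2+.348,n=2,maxmm=30)"
```

```text
t 49.1 pos [0.479  0.2653 0.0522] yaw -1.227 tilt 0.001 w 36.8 F [-1.3  0.   0.4] need 0.87
[-0.001, -0.002, 0.087, 0.0, -0.001, -0.004]
[-0.001, -0.002, 0.087, 0.0, -0.001, -0.004]
```

>>> {"op": "play_rows", "data": {
  "rows": [
    [-0.001,-0.003,0.08,0,0,-0.005,0.2],
    [-0.001,-0.002,0.08,0,0,-0.003,0.2],
    [0,0,0.007,0,0,0,0.2],
    [0,0,0,0,0,0,0.2]
  ]
}}

```text
clock: 49.5
position: [0.4787, 0.2668, 0.0259]
ee_rot: [-2.574, 1.8, -0.002]
force: [-0.7, 0.2, 0.3]
width: 0.397
```

```bash
python3 -c "
from h import *
rows(.4795,.2658,.026,-np.pi/2+.348,n=2,maxmm=30)"
```

```text
t 49.5 pos [0.4787 0.2668 0.0259] yaw -1.221 tilt 0.001 w 36.5 F [-0.7  0.2  0.3] need 0.04
[0.004, -0.001, -0.0, -0.001, -0.001, 0.002]
[0.004, -0.001, -0.0, -0.001, -0.001, 0.002]
```

>>> {"op": "play_rows", "data": {
  "rows": [
    [0.006,-0.002,0,0,0,0.003,1],
    [0,0,0,0,0,0,1],
    [0,0,0,0,0,0,1],
    [0,0,0,0,0,0,1],
    [0,0,0,0,0,0,1]
  ]
}}

```text
clock: 50.0
position: [0.4799, 0.2662, 0.0267]
ee_rot: [-2.571, 1.802, -0.003]
force: [0.6, -0.8, 0.3]
width: 0.187
```

>>> {"op": "play_rows", "data": {
  "rows": [
    [0,0,-0.1,0,0,0,1],
    [0,0,-0.25,0,0,0,1],
    [0,0,-0.1,0,0,0,1]
  ]
}}

```text
clock: 50.3
position: [0.4782, 0.2651, 0.0938]
ee_rot: [2.57, -1.801, -0.001]
force: [1.8, -0.9, -0.6]
width: 0.191
```

```bash
python3 -c "
from h import *
u=np.array([np.cos(.129),np.sin(.129)]);q=np.array([.6534,-.2366])-u*.125;print(q)
rows(q[0],q[1],.095,-np.pi/2+.129,n=2,maxmm=45)"
```

```text
[ 0.52943862 -0.25268031]
t 50.3 pos [0.4782 0.2651 0.0938] yaw -1.222 tilt 0.0036 w 17.6 F [ 1.8 -0.9 -0.6] need 11.56
[0.28, 0.071, 0.0, 0.001, -0.0, 0.037]
[0.281, 0.066, -0.0, 0.001, -0.0, 0.037]
[0.283, 0.061, -0.0, 0.001, -0.0, 0.037]
[0.284, 0.056, -0.0, 0.001, -0.0, 0.037]
[0.285, 0.051, -0.0, 0.001, -0.0, 0.037]
[0.285, 0.046, -0.0, 0.001, -0.0, 0.037]
[0.286, 0.04, -0.0, 0.001, -0.0, 0.037]
[0.287, 0.035, -0.0, 0.001, -0.0, 0.037]
[0.288, 0.03, -0.0, 0.001, -0.0, 0.037]
[0.288, 0.025, -0.001, 0.001, -0.0, 0.037]
[0.288, 0.019, -0.001, 0.001, -0.0, 0.037]
[0.289, 0.014, -0.001, 0.001, -0.0, 0.037]
```

>>> {"op": "play_rows", "data": {
  "rows": [
    [0.285,0.071,-0.01,0,0,0.037,1],
    [0.285,0.066,0,0,0,0.037,1],
    [0.285,0.061,0,0,0,0.037,1],
    [0.285,0.056,0,0,0,0.037,1],
    [0.285,0.051,0,0,0,0.037,1]
  ]
}}

```text
clock: 50.8
position: [0.503, 0.0509, 0.0993]
ee_rot: [-2.49, 1.902, -0.002]
force: [2.1, 0.6, -1.1]
width: 0.193
```

>>> {"op": "play_rows", "data": {
  "rows": [
    [0.288,0.046,0,0,0,0.037,1],
    [0.288,0.04,0,0,0,0.037,1],
    [0.288,0.035,0,0,0,0.037,1],
    [0.288,0.03,0,0,0,0.037,1],
    [0.288,0.025,0,0,0,0.037,1]
  ]
}}

```text
clock: 51.3
position: [0.526, -0.1747, 0.0993]
ee_rot: [-2.395, 2.018, -0.004]
force: [1.4, -1.0, -0.3]
width: 0.192
```

```bash
python3 go.py .6534 -.2366 .129 .0043 .0176 -.121
```

```text
t 51.3 pos [ 0.526  -0.1747  0.0993] yaw -1.4 tilt 0.0103 w 17.7 F [ 1.4 -1.  -0.3] need 3.66
[0.129, 0.018, 0.079, -0.005, 0.002, 0.021]
[0.129, 0.016, 0.079, -0.005, 0.002, 0.021]
[0.13, 0.015, 0.079, -0.005, 0.002, 0.021]
[0.13, 0.013, 0.079, -0.005, 0.002, 0.021]
```

>>> {"op": "play_rows", "data": {
  "rows": [
    [0.17,0.023,0.05,-0.005,0.002,0.021,1],
    [0.16,0.02,0.06,-0.005,0.002,0.021,1],
    [0.14,0.015,0.07,-0.005,0.002,0.021,1],
    [0,0,0.06,-0.005,0,0.015,1],
    [0,0,0,0,0,0,1]
  ]
}}

```text
clock: 51.8
position: [0.5276, -0.2579, 0.0617]
ee_rot: [2.347, -2.085, 0.002]
force: [-0.5, 0.5, -0.4]
width: 0.188
```

```bash
python3 ins.py t1 .6534 -.2366 .129 .0043 .0176 .061 .032;python3 go.py .6534 -.2366 .129 .0043 .0176 -.115
```

```text
51.8 [ 0.52764014 -0.25794947  0.06166586] [-0.544811    0.46857028 -0.44136371]
pin origin [ 0.5319 -0.2575  0.0441] along -123.2 lat -5.08 dz 10.06 | tip along -47.2 lat -5.93 dz 10.03 home along -40.5
t 51.85 pos [ 0.5278 -0.2582  0.0623] yaw -1.453 tilt 0.0031 w 17.9 F [-0.5 -1.  -0.4] need 0.57
[-0.018, -0.027, 0.035, -0.0, -0.003, -0.011]
[-0.018, -0.027, 0.035, -0.0, -0.003, -0.011]
```

View pics/_i.png

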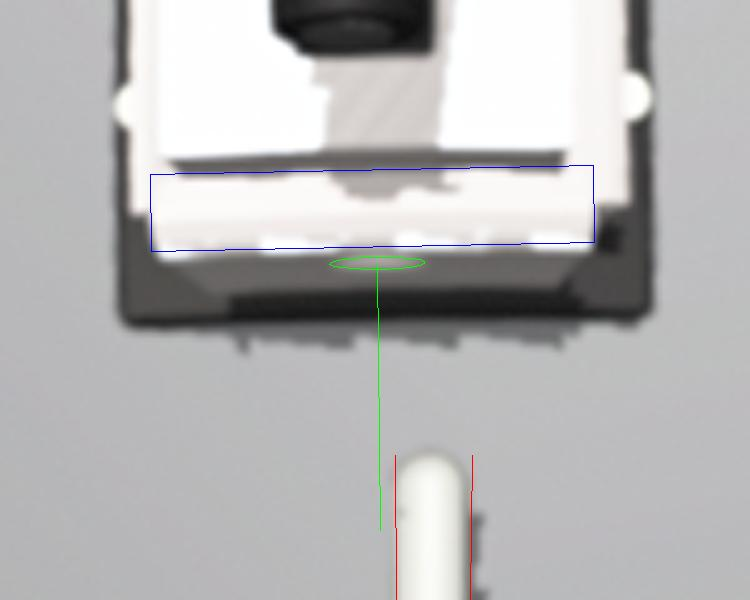

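>>> {"op": "play_rows", "data": {
  "rows": [
    [-0.018,-0.02,0.033,0,-0.003,-0.011,1],
    [-0.016,-0.02,0.03,0,0,-0.009,1],
    [0,0,0,0,0,0,1]
  ]
}}

```text
clock: 52.15
position: [0.5348, -0.2485, 0.0528]
ee_rot: [-2.364, 2.067, -0.002]
force: [0.3, 0.3, -0.9]
width: 0.191
```

```bash
python3 ins.py t2 .6534 -.2366 .129 .0043 .0176 .061 .032;python3 go.py .6534 -.2368 .129 .0043 .0176 -.107
```

```text
52.15 [ 0.53477385 -0.24852301  0.05282662] [ 0.28583712  0.27749918 -0.94548163]
pin origin [ 0.5391 -0.248   0.0352] along -114.8 lat 3.45 dz 1.23 | tip along -38.9 lat 3.83 dz 1.34 home along -40.5
t 52.2 pos [ 0.5347 -0.2487  0.0531] yaw -1.437 tilt 0.0015 w 17.5 F [ 0.2 -0.1 -0.7] need 0.35
[0.012, -0.026, 0.005, -0.001, -0.0, 0.005]
[0.012, -0.026, 0.005, -0.001, -0.0, 0.005]
```

View pics/_i.png

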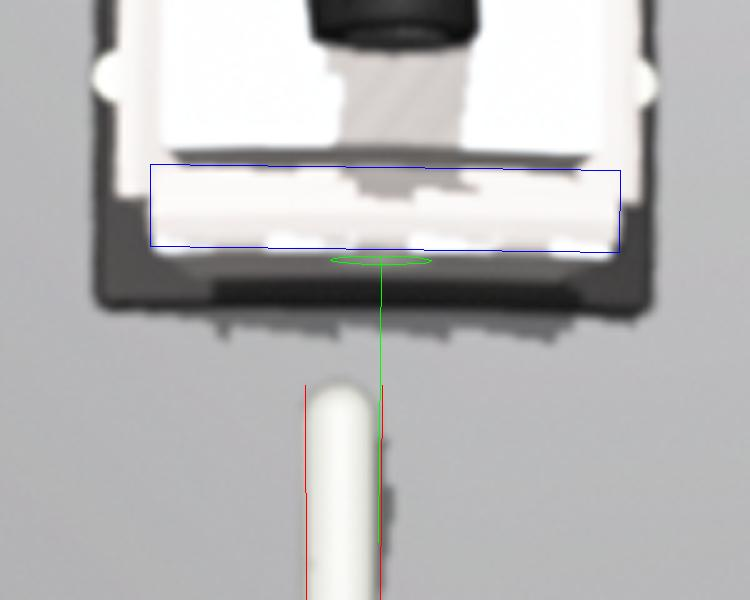

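>>> {"op": "play_rows", "data": {
  "rows": [
    [0.01,-0.02,0.005,0,0,0.005,1],
    [0.009,-0.02,0.004,0,0,0.004,1],
    [0,0,0,0,0,0,1]
  ]
}}

```text
clock: 52.5
position: [0.5422, -0.2502, 0.0523]
ee_rot: [-2.36, 2.071, -0.004]
force: [-0.5, 0.6, -0.2]
width: 0.192
```

```bash
python3 ins.py t3 .6534 -.2367 .129 .0043 .0176 .061 .032;python3 go.py .6534 -.2367 .129 .0043 .0176 -.094
```

```text
52.5 [ 0.54224061 -0.25023657  0.05232209] [-0.53407747  0.56935184 -0.24368236]
pin origin [ 0.5466 -0.2497  0.0347] along -107.6 lat 0.87 dz 0.73 | tip along -31.6 lat 0.96 dz 0.93 home along -40.5
t 52.55 pos [ 0.542  -0.2502  0.0523] yaw -1.441 tilt 0.0025 w 17.5 F [-0.2  0.1 -0.3] need 0.56
[0.003, -0.046, 0.002, -0.002, -0.001, 0.001]
[0.003, -0.046, 0.002, -0.002, -0.001, 0.001]
```

>>> {"op": "play_rows", "data": {
  "rows": [
    [0.006,-0.01,0.006,-0.002,0,0.001,1],
    [0,0,0,0,0,0,1]
  ]
}}

```text
clock: 52.75
position: [0.5437, -0.2512, 0.0515]
ee_rot: [-2.36, 2.073, -0.002]
force: [0.5, -0.2, -1.3]
width: 0.189
```

```bash
python3 ins.py t4 .6534 -.2367 .129 .0043 .0176 .061 .032;python3 go.py .6534 -.2367 .129 .0043 .0176 -.085
```

```text
52.75 [ 0.5436794  -0.25120677  0.05145891] [ 0.48866057 -0.1807868  -1.29564045]
pin origin [ 0.548  -0.2507  0.0339] along -106.4 lat -0.29 dz -0.14 | tip along -30.4 lat -0.26 dz -0.04 home along -40.5
t 52.8 pos [ 0.5435 -0.2512  0.0515] yaw -1.441 tilt 0.0015 w 17.3 F [-0.1  0.6 -1.2] need 0.86
[-0.001, -0.072, -0.0, -0.001, -0.001, 0.0]
[-0.001, -0.072, -0.0, -0.001, -0.001, 0.0]
```

View pics/_i.png

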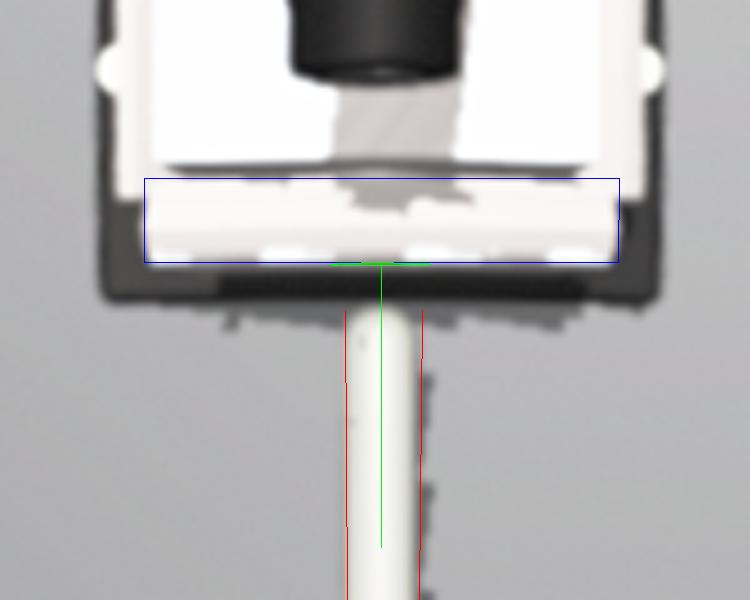

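Aligned well. Insert.

>>> {"op": "play_rows", "data": {
  "rows": [
    [-0.001,-0.04,0,0,0,0,1],
    [0,-0.04,0,0,0,0,1],
    [0,-0.04,0,0,0,0,1],
    [0,-0.03,0,0,0,0,1]
  ]
}}

```text
clock: 53.2
position: [0.5672, -0.2481, 0.0516]
ee_rot: [-2.36, 2.074, -0.002]
force: [0.3, -0.8, -0.8]
width: 0.19
```

```bash
python3 ins.py t5 .6534 -.2367 .129 .0043 .0176 .061 .032;python3 go.py .6534 -.2367 .129 .0043 .0176 -.0405 3
```

```text
53.2 [ 0.56720529 -0.24814817  0.05158155] [ 0.26709919 -0.8029397  -0.82767317]
pin origin [ 0.5715 -0.2476  0.034 ] along -82.6 lat -0.28 dz -0.01 | tip along -6.6 lat -0.3 dz 0.06 home along -40.5
t 53.25 pos [ 0.568  -0.2478  0.0516] yaw -1.442 tilt 0.0021 w 17.5 F [1.4 0.4 0.1] need 1.65
[-0.0, -0.092, 0.0, -0.001, -0.001, 0.0]
[-0.0, -0.092, 0.0, -0.001, -0.001, 0.0]
[-0.0, -0.092, 0.0, -0.001, -0.001, 0.0]
```

>>> {"op": "play_rows", "data": {
  "rows": [
    [-0.001,-0.05,0,0,0,0,1],
    [0,-0.05,0,0,0,0,1],
    [0,-0.05,0,0,0,0,1],
    [0,-0.05,0,0,0,0,1],
    [0,-0.05,0,0,0,0,1]
  ]
}}

```text
clock: 53.75
position: [0.6079, -0.2425, 0.0515]
ee_rot: [-2.36, 2.073, -0.002]
force: [0.2, -0.2, -0.6]
width: 0.19
```

```bash
python3 go.py .6534 -.2367 .129 .0043 .0176 -.0405 3
```

```text
t 53.75 pos [ 0.6079 -0.2425  0.0515] yaw -1.442 tilt 0.0015 w 17.5 F [ 0.2 -0.2 -0.6] need 0.04
[0.0, -0.002, -0.0, -0.001, -0.001, 0.0]
[0.0, -0.002, -0.0, -0.001, -0.001, 0.0]
[0.0, -0.002, -0.0, -0.001, -0.001, 0.0]
```

>>> {"op": "play_rows", "data": {
  "rows": [
    [0,-0.015,0,0,0,0,1],
    [0,-0.015,0,0,0,0,1]
  ]
}}

```text
clock: 53.95
position: [0.6089, -0.2424, 0.0504]
ee_rot: [2.355, -2.071, -0.009]
force: [-9.5, -0.1, 3.9]
width: 0.19
```

```bash
python3 go.py .6534 -.2367 .129 .0043 .0176 -.0405 3
```

```text
t 53.95 pos [ 0.6089 -0.2424  0.0504] yaw -1.443 tilt 0.0081 w 17.5 F [-9.5 -0.1  3.9] need 0.05
[0.0, -0.0, -0.003, 0.005, 0.0, -0.0]
[0.0, -0.0, -0.003, 0.005, 0.0, -0.0]
[0.0, -0.0, -0.003, 0.005, 0.0, -0.0]
```

Home. Release, retreat, and inspect all four.

>>> {"op": "play_rows", "data": {
  "rows": [
    [0,-0.008,0,0,0,0,1],
    [0,0,0,0,0,0,0.2],
    [0,0,0,0,0,0,0.2],
    [0,0,0,0,0,0,0.2],
    [0,0.02,-0.1,0,0,0,0.2]
  ]
}}

```text
clock: 54.45
position: [0.6065, -0.242, 0.064]
ee_rot: [2.354, -2.069, -0.015]
force: [0.3, 0.8, 0.3]
width: 0.394
```

>>> {"op": "play_rows", "data": {
  "rows": [
    [0,0.15,-0.25,0,0,0,0.2],
    [0,0.15,-0.25,0,0,0,0.2],
    [0,0,0,0,0,0,0.2],
    [0,0,0,0,0,0,0.2]
  ]
}}

```text
clock: 54.85
position: [0.5629, -0.2482, 0.1474]
ee_rot: [2.356, -2.07, -0.007]
force: [-0.6, -0.7, 0.2]
width: 0.404
```

```bash
python3 -c "
from h import *
snap('u1')
rows(.55,.0,.17,-np.pi/2,n=2,maxmm=45)"
```

```text
54.85 [ 0.56287877 -0.24823651  0.14737856] [-0.59703119 -0.73499532  0.15904497]
t 54.9 pos [ 0.5633 -0.2486  0.1476] yaw -1.442 tilt 0.0064 w 37.0 F [ 0.5 -0.4 -0.2] need 5.55
[-0.276, -0.021, -0.025, 0.002, -0.0, 0.043]
[-0.276, -0.015, -0.025, 0.002, -0.0, 0.043]
[-0.276, -0.009, -0.025, 0.002, -0.0, 0.043]
[-0.277, -0.003, -0.025, 0.002, -0.0, 0.043]
[-0.277, 0.003, -0.025, 0.002, -0.0, 0.043]
[-0.276, 0.009, -0.025, 0.002, -0.0, 0.043]
```

View pics/u1.png

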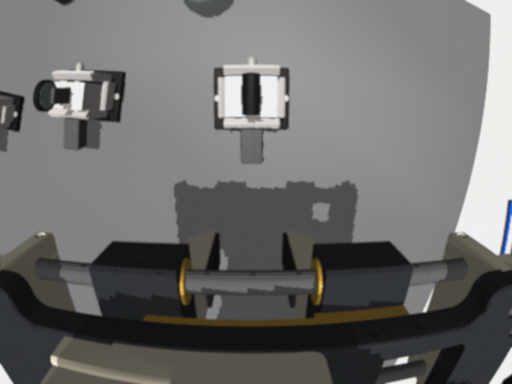

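>>> {"op": "play_rows", "data": {
  "rows": [
    [-0.3,-0.02,-0.04,0.002,0,0.043,0.2],
    [-0.3,-0.015,-0.03,0.002,0,0.043,0.2],
    [-0.3,-0.01,-0.03,0.002,0,0.043,0.2],
    [-0.3,-0.005,-0.02,0,0,0.043,0.2],
    [-0.3,0.003,-0.02,0,0,0.043,0.2]
  ]
}}

```text
clock: 55.4
position: [0.5522, -0.0249, 0.1655]
ee_rot: [2.222, -2.211, -0.001]
force: [0.6, 0.3, 0.4]
width: 0.399
```

>>> {"op": "play_rows", "data": {
  "rows": [
    [-0.3,0,0,0,0,0,0.2],
    [-0.3,0,0,0,0,0,0.2],
    [-0.2,0,0,0,0,0,0.2],
    [0,0,0,0,0,0,0.2],
    [0,0,0,0,0,0,0.2]
  ]
}}

```text
clock: 55.9
position: [0.5499, 0.1112, 0.1627]
ee_rot: [2.237, -2.197, -0.009]
force: [-0.6, -0.5, -1.0]
width: 0.398
```

```bash
python3 -c "
from h import *
im,m=snap('u2')
import cv2
s=get_image('scene');cv2.imwrite('pics/u2s.png',cv2.resize(s[100:300,110:340],None,fx=3,fy=3,interpolation=2))
t=get_image('top');cv2.imwrite('pics/u2t.png',cv2.resize(t[90:260,100:430],None,fx=2.4,fy=2.4,interpolation=2))
L=[('h4',.645,.2400,-.06,.04),('h1',.6297,.066,-.189,.016)]
z=cv2.resize(im[60:220,:],None,fx=1.5,fy=1.5)
"
```

```text
55.9 [0.54991405 0.11123274 0.16269204] [-0.63425602 -0.46732665 -0.95844898]
```

View pics/u2.png

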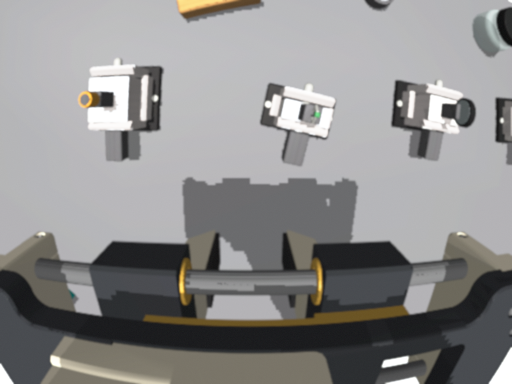

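View pics/u2s.png

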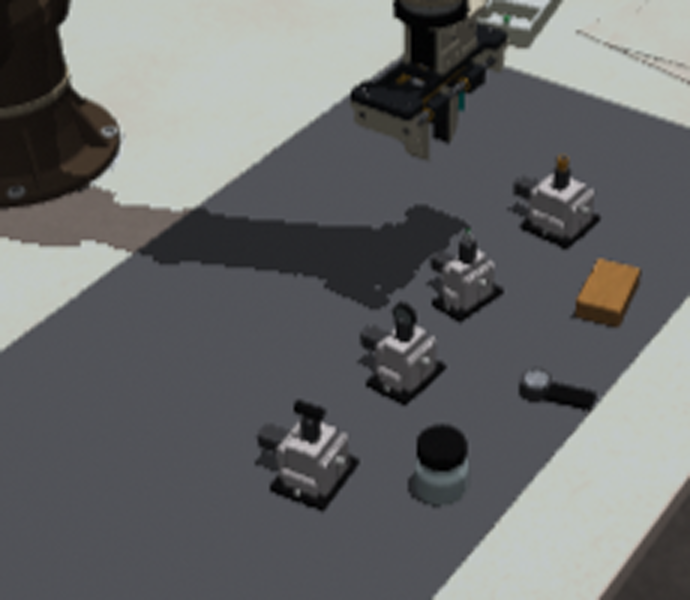

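View pics/u2t.png

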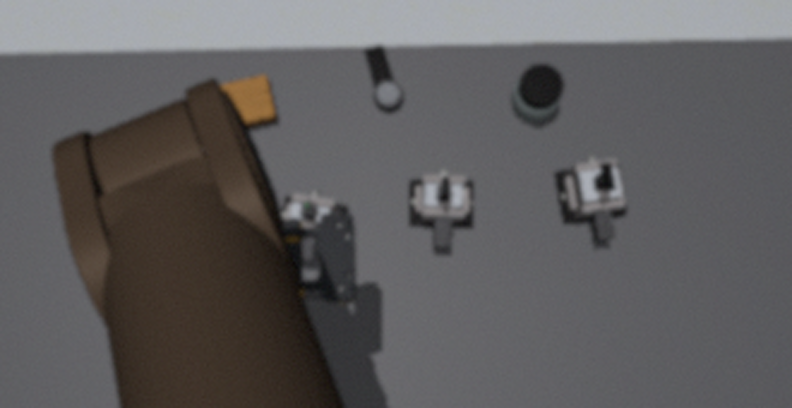

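```bash
python3 -c "
from h import *
a,ma=load('u2');b,mb=load('u1')
o=[birds('wrist',i,m,x,y,.036,.06,.3) for i,m,x,y in((a,ma,.63,.24),(a,ma,.615,.066),(b,mb,.635,-.073),(b,mb,.635,-.237))]
cv2.imwrite('pics/u3.png',np.vstack([np.hstack(o[:2]),np.hstack(o[2:])])[:, :])
# tip position for each along axis
"
```

```text
(no output)
```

View pics/u3.png

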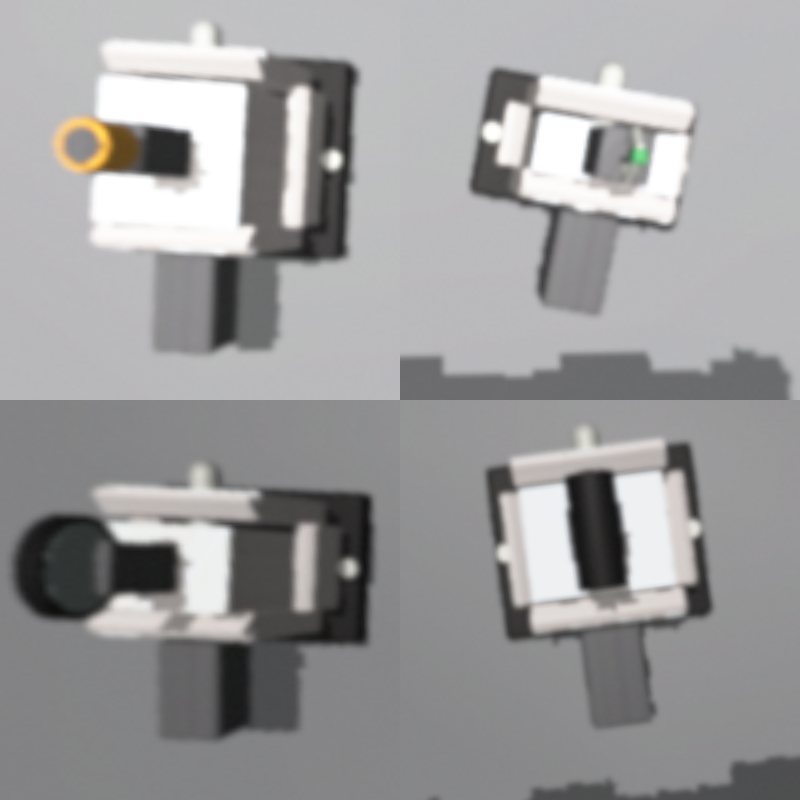

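All four heads sit against their cheeks and the tips show beyond the far side. The gripper is clear and empty, so I'm handing in.

```bash
python3 -c "
from cell import *
o=observe();print(o['clock'],o['force'],abs(o['dq']).max());print(sign_off())"
```

```text
56.05 [-0.11105693 -0.62628944  0.60732553] 0.01374996344549469
the job is handed in; nothing more can be done
None
```

All four holders were on the bench. Each now stands in its own bracket with its matching pin pushed through, and I handed the job in at 56 s of the 210 s allowed.

- **Holders:** each one went down to the slot floor, felt as 19–43 N of upward force with the tool at floor height.
- **Pins:** each was pushed until its head met the cheek, with 5–14 N of contact and the head within about 1 mm of the expected position.
- **Final pictures:** the last wrist views show all four heads against their cheeks and all four tips beyond the far side. The tool was clear of everything, with its force reading back at noise level.
- **Left alone:** the jar, loupe, card box and turquoise look-alike were not touched and look unmoved in the pictures.

I did not measure the final mid-pin distances or tilt angles; those rest on the contact readings and pictures. The camera and arm positions disagreed sideways by about 0.5–0.9 mm, so I lined each pin up by how it sat against its bracket in the picture. No check failed, though signing off gave no verdict.

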